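Check the glue-mixing scale and weigh the tubs

ROBOT

A 6-joint arm with a two-finger parallel gripper is mounted at the origin on the work surface. World frame = base frame: x ahead of the robot, y to its left, z up, the work surface at z = 0. Lengths are in m, angles in rad, forces in N, time in s.
With the tool pointing down it reaches from about 0.375 to 0.975 m from the base axis. Payload 3.8 kg.
Tool frame: the origin (TCP) lies at the very end of the fingers, on their centre line; the grasp point (between the pads) lies 19 mm behind it; y points along the fingers, z is the direction in which the jaws open and shut, and the axes are right-handed (so a half turn about y gives the same grasp; the last joint's range is limited). The gripper opens to 85 mm and grips with 20 to 120 N. Pads are 22 mm wide; open, the fingers measure 114 mm over their backs; the gripper's body (76 mm by 85 mm) begins 54 mm behind the grasp point. The pads swing forward as they close: fully open they stand 13 mm farther back than shut.
Start: joints at [1.097, 0.264, 1.604, -0, 1.274, -0.037], TCP at [0.286, 0.612, 0.231] pointing down, gripper open.
Joint ranges: [-2.63, 2.63], [-0.94, 2.18], [0.31, 2.57], [-1.31, 4.45], [0, 2.66], [-2.55, 2.55]. Speed limits (rad/s): [2.57, 2.57, 3.14, 3.14, 3.14, 3.14].

INTERFACE

Orientations are given as [roll, pitch, yaw] about the fixed x, y, z axes, in that order (R = Rz(yaw) Ry(pitch) Rx(roll)).
In Python, from rig import * gives the robot as it stands.
- The arm moves only by the tool step_arm, never from a script. Its argument "commands" is a list of rows, each an object of numbers: "tx", "ty", "tz": the shift along the tool's x, y, z in mm; "twist": the turn about the tool's y in degrees. A call has 1 to 10 rows; each row shifts and turns the pose as measured when the row begins, along the tool's axes as they then stand; what a row does not reach is not made up. A row lasts 1/10 s, in which the tool goes at most 50 mm and 8.59 degrees, less where a joint would pass 70% of its speed; a pose out of reach is approached as far as the arm can. A call with a gripper value outside its range is refused whole. "fingers" is the closure, from 0 (fully open) to 1 (shut), set as the call begins (left out, the last holds). The fingers move at their own pace and stop on an object; "squeeze" is the grip in N (left out, the last holds). Time passes only in rows, so rows that do not move let the fingers close. It gives the time, the measured TCP pose, the force and the opening at its end, in the units of the state.
- sense(): the state, without advancing time (a new reading comes with each control period).
- camera(name): name is "scene" or "top" or "wrist"; returns a dict with "image" (400x640x3 uint8, red, green, blue), "fx", "fy", "cx", "cy" (pixels), "k1" (the pictures are not rectified: a ray, as slopes to the right and down, at radius r is drawn at 1 + k1 r^2 times it, then the intrinsics apply), "R" (3x3) and "t" (3): a world point X has camera coordinates R X + t. Camera axes: x right, y down, z forward; pixel columns grow to the right and rows downward; lengths in m; the calibration is good to about 2 mm. A picture is of the moment at which its call begins. There is no depth.
- sign_off(): hands the job in, once; it reports no verdict.
The state is a dict: "time": time; "qpos": joint angles; "joint_velocities": joint speeds; "effort": joint torques, N m; "tcp_pos": TCP position; "tcp_rot": TCP orientation; "ft_force": force on the tool from outside, world axes, zero at the start; "wrist_torque": the same for the moment, N m; "gripper_width": finger opening in m.
Only numpy, scipy, OpenCV 4.12 (cv2) and the standard library are available. Lean on these libraries where they do the work, as an engineer would, in place of code of your own. Each camera call takes 0.05 s, during which the arm holds its last target.

TASK

Zero the empty spring scale by pulling its front slide out to the stop, holding it there for a good second and letting it spring home; then prove the scale with the steel check weight, and put the weight back on its cork mat. After that weigh the tubs that are there one at a time, from the largest to the smallest, and stand them upright on the flat wooden board. Each thing weighed is set down gently in the centre of the pan, alone, and left there untouched for a good second; never force the pan down to its stop, and leave the other things on the bench where they are.

Things in the scene. Friction and masses are not known exactly. Their poses are not given: they have to be found in the camera images.
- tub_large: large tub of glue: plain white closed plastic cylinder with flat lid, 68 mm in diameter, 84 mm tall, about 0.36 kg; upright. Origin: centre of its underside, z up. May be absent. At the start the tubs stand straight on the table, on a thin pale paper sheet (no thickness to speak of)
- tub_medium: medium tub of glue: plain white closed plastic cylinder with flat lid, 57 mm in diameter, 72 mm tall, about 0.23 kg; upright. Origin: centre of its underside, z up. May be absent. At the start the tubs stand straight on the table, on a thin pale paper sheet (no thickness to speak of)
- tub_small: small tub of glue: plain white closed plastic cylinder with flat lid, 46 mm in diameter, 60 mm tall, about 0.14 kg; upright. Origin: centre of its underside, z up. May be absent. At the start the tubs stand straight on the table, on a thin pale paper sheet (no thickness to speak of)
- weight: steel check weight, 0.5 kg, 60 mm tall: body 50 mm in diameter up to 28 mm, neck 18 mm in diameter from 31 to 38 mm, grip knob 26 mm in diameter from 42 to 60 mm. Origin: centre of its underside, z up. Starts upright on its cork mat
- mat_centre (a point): centre of the round cork mat, 92 mm in diameter, 1 mm thin (things rest at table height on it), the check weight's home
- pan_top (a point): centre of the upper face of the scale's round steel pan, 160 mm in diameter, marked with a fine ring 88 mm in diameter and a centre dot; about 80 mm above the table when empty; sinks with the pan. Below: the grey housing, 190 x 190 mm, 53 mm high, centred, fixed. The point's -x axis points to the housing's front, where the slide is
- pan (a joint): sinking of the pan on its spring, m: 0 empty, about 1.6 mm per N (8 mm under the check weight), bottom stop at 0.018
- zero_slide (a joint): pull-out of the zeroing slide, m: 0 home, 0.030 at its stop. A spring draws it home: 3 N at home, 7.5 N at the stop; it goes home by itself when let go
- slide_grip (a point): top centre of the slide's black upright paddle: 12 mm thick (point x), 44 mm wide (y), 10 to 68 mm above the table, in front of the housing with 45 mm clear between when home. From its middle a 12 mm rod runs to the housing at 12 to 24 mm above the table. It is pulled along the point's -x, away from the housing
- board_top (a point): centre of the upper face of the flat wooden board for the weighed tubs: 320 mm along x, 150 mm along y, 12 mm thick, no rim, fixed to the bench. It lies to one side of the scale and the sheet with the tubs to the other; sides change
- offcut: bystander: wooden block 110 x 60 x 40 mm, origin under its centre
- glue_bottle: bystander: white bottle, 60 mm in diameter, 160 mm tall, behind the work area
- sanding_block: bystander: cork block 110 x 65 x 35 mm, at the left side
- screwdriver: bystander: screwdriver 200 mm, lying at the right side
- mallet: bystander: hammer 280 mm, lying at the left side
Things that resemble listed ones, but are neither listed nor needed, are in the scene too. Leave any red or turquoise look-alike of the weight alone.

How it is judged:
By the outcome, as a careful person would: the job done as asked, in the order asked, and still so for the second after the job is handed in, with the robot touching nothing.
Of tub_large, tub_medium, tub_small only 2 to 3 are there at a start; the rules pass over those that are not, and their reading is None.
At some moment in a run one of tub_large, tub_medium, tub_small, weight may be knocked a few centimetres aside while the robot is not near it.
It also fails if it takes over 210 s, if anything falls off the work surface, if the arm or the gripper's body presses on something with over 40 N, if the wrist force passes 120 N, or if a joint passes its speed limit or range.

## Working session

There is one attempt and no reset: what is moved stays moved. The work goes in short steps, Python scripts to look and compute and a tool call to move; the robot and the scene stay as the last step left them, time stands still between calls to the robot, and variables do not carry over. Pictures are saved under pics/ and viewed, and the job is handed in when it is done.

Besides the shell and the picture viewer there is one more tool, called after "Emit:" as name(argument=value, ...), one argument or row to a line, values as JSON. step_arm: Moves the arm, as the interface text tells. Its arguments: {"type":"object","properties":{"commands":{"type":"array"},"fingers":{"type":"number"},"squeeze":{"type":"number"}},"required":["commands"]}

```bash
ls; mkdir -p pics
python3 - <<'E'
from rig import *
import cv2
s=sense()
for k,v in s.items(): print(k,v)
for n in ["scene","top","wrist"]:
    c=camera(n); cv2.imwrite(f"pics/a_{n}.png",c["image"][:,:,::-1])
    print(n,c["fx"],c["fy"],c["cx"],c["cy"],c["k1"],c["R"],c["t"])
E
```

```text
pics
time 0.0
qpos [ 1.09709122e+00  2.64764936e-01  1.60537756e+00 -8.85141508e-06
  1.27368683e+00 -3.69258781e-02]
joint_velocities [-0.00012871  0.0014123  -0.00092596 -0.00087491  0.00228269  0.0008827 ]
effort [ 6.88624532e-04 -5.15119100e+01 -3.67315757e+01 -2.35722555e-04
  1.32766124e-02  1.43649896e-05]
tcp_pos [0.2852283  0.61097203 0.22995216]
tcp_rot [-1.57303179e+00  7.41202467e-05 -4.36776712e-01]
ft_force [-0.26454211  0.35750613  0.4577736 ]
wrist_torque [0.01107585 0.0051181  0.01428802]
gripper_width 0.08536464566125765
scene 455.11450799176674 455.11450799176674 323.9428846979614 202.27204212398894 -0.12820457111079545 [[ 0.77138124  0.63617193  0.01600795]
 [ 0.44948717 -0.52686755 -0.72136806]
 [-0.45048004  0.56364516 -0.69236686]] [-0.43131897 -0.16446405  1.59566108]
top 403.27665459845934 403.27665459845934 321.26776297262006 202.74506276996118 -0.09768737969602843 [[-0.01476015 -0.9995061  -0.02774351]
 [-0.99764099  0.01658165 -0.06661453]
 [ 0.06704166  0.02669482 -0.997393  ]] [0.03780491 0.56016959 1.301196  ]
wrist 290.44066981327154 290.44066981327154 319.35444766771224 201.3375186062227 -0.02190971075802347 [[ 0.42399147  0.90566419 -0.00189737]
 [ 0.86895398 -0.40621316  0.28268331]
 [ 0.25524541 -0.12150404 -0.95921142]] [-0.67424476 -0.03602265  0.37895015]
```

View pics/a_top.png

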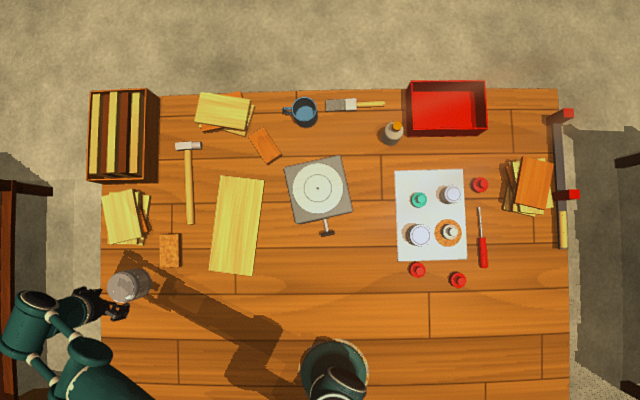

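View pics/a_scene.png

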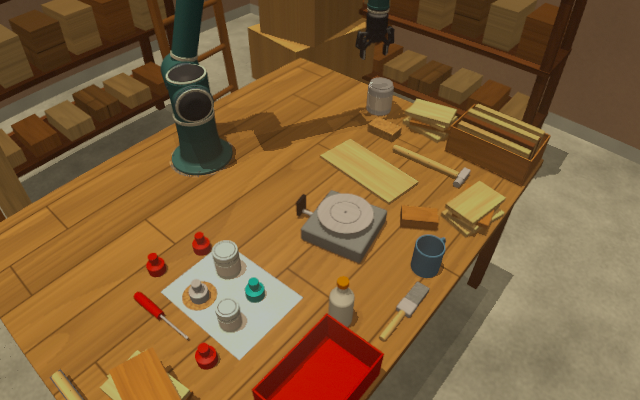

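View pics/a_wrist.png

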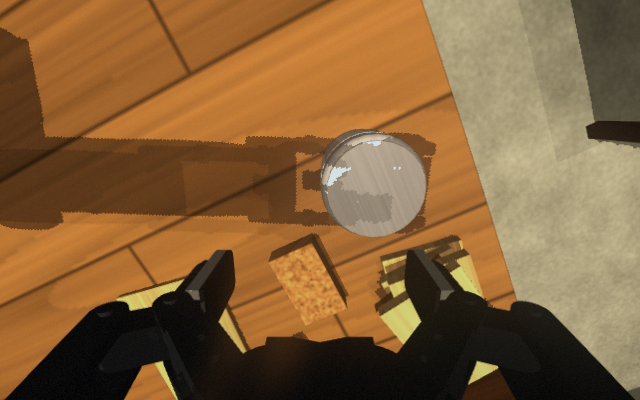

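The top view shows:
- Scale: pan at about (318,188), paddle at (327,233).
- Board: at (237,225).
- Sheet: two tubs, at (419,235) and (452,195), and the weight on its mat at (451,232).
- Look-alikes: turquoise at (419,200) and several red ones.

I'll zoom in and measure.

```bash
cat > h.py <<'E'
from rig import *
import numpy as np, cv2
from scipy.spatial.transform import Rotation as Ro
def px2w(c,uv,z):
    uv=np.atleast_2d(np.array(uv,float))
    out=[]
    for u,v in uv:
        xd=(u-c["cx"])/c["fx"]; yd=(v-c["cy"])/c["fy"]; rd=np.hypot(xd,yd); r=rd
        for _ in range(30): r=rd/(1+c["k1"]*r*r)
        s=r/rd if rd>0 else 1
        d=np.array(c["R"]).T@np.array([xd*s,yd*s,1]); o=-np.array(c["R"]).T@np.array(c["t"])
        out.append(o+d*(z-o[2])/d[2])
    return np.array(out)
def w2px(c,X):
    X=np.atleast_2d(X); p=(np.array(c["R"])@X.T).T+np.array(c["t"]); x=p[:,:2]/p[:,2:]
    r2=(x**2).sum(1,keepdims=True); x=x*(1+c["k1"]*r2)
    return x*[c["fx"],c["fy"]]+[c["cx"],c["cy"]]
def crop(img,x0,y0,x1,y1,s,name):
    cv2.imwrite(name,cv2.resize(img[y0:y1,x0:x1,::-1],None,fx=s,fy=s,interpolation=cv2.INTER_CUBIC))
def circ(c,xy,z,r):
    a=np.linspace(0,2*np.pi,60); return w2px(c,np.c_[xy[0]+r*np.cos(a),xy[1]+r*np.sin(a),np.full(60,z)])
def plan(target,yaw=None):
    """tool-frame delta in mm (and twist) to the target TCP"""
    s=sense(); R=Ro.from_euler('xyz',s["tcp_rot"]).as_matrix()
    d=R.T@(np.array(target)-s["tcp_pos"])*1000
    return d,R
E
python3 - <<'E'
from h import *
c=camera("top"); im=c["image"]
crop(im,270,140,370,245,6,"pics/b1.png"); crop(im,385,160,500,290,4.5,"pics/b2.png")
E
```

```text
(no output)
```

View pics/b1.png

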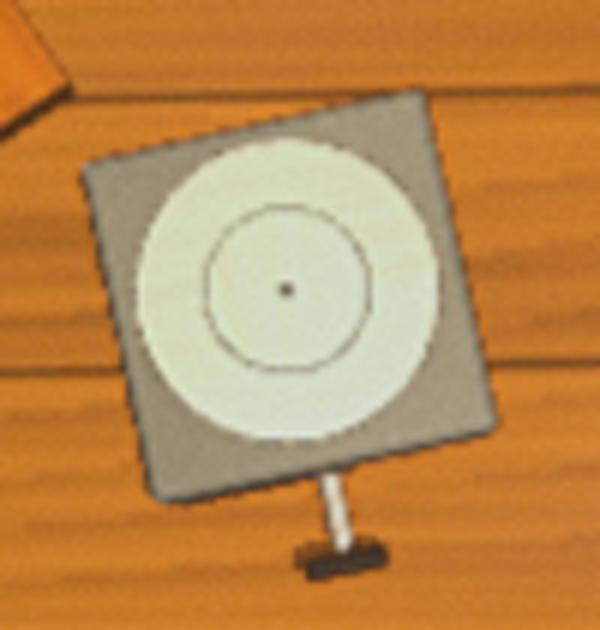

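View pics/b2.png

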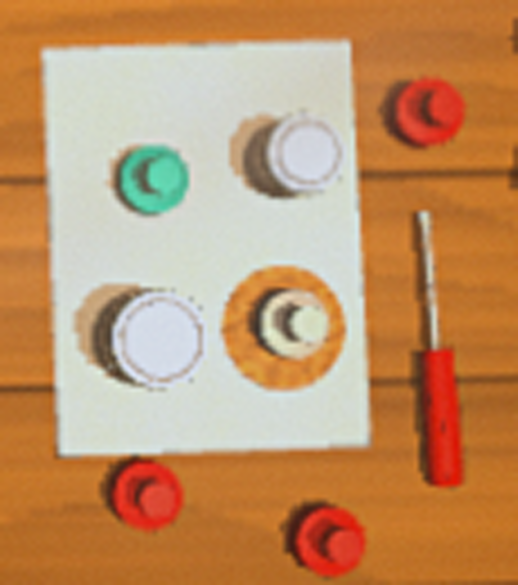

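Run:
```python
from h import *
c=camera("top"); im=c["image"].copy()
def cr(x0,y0,s,p): p=np.array(p,float); return (p+.5)/s-.5+[x0,y0]
P=lambda p,z:px2w(c,cr(270,140,6,p),z)
Q=lambda p,z:px2w(c,cr(385,160,4.5,p),z)
np.set_printoptions(precision=4,suppress=True)
print("pan",P([286,290],.08))
H=P([[84,165],[422,92],[497,426],[152,495]],.053); print("house",H,H.mean(0),[np.linalg.norm(H[i]-H[i-1]) for i in range(4)])
f=(H[2]+H[3]-H[0]-H[1])/2; print("front dir deg",np.degrees(np.arctan2(f[1],f[0])), np.degrees(np.arctan2(*( (H[0]+H[3]-H[1]-H[2])[[1,0]]))))
print("paddle", P([347,560],.068))
L=px2w(c,cr(385,160,4.5,[[160,337],[305,152]]),.08);print("tubs",L, px2w(c,cr(385,160,4.5,[[160,337],[305,152]]),.06))
print("w knob",Q([308,322],.06),"mat",Q([284,328],0.001),"body",Q([293,322],.028))
print("board", px2w(c,[[218,176],[264,181],[252,275],[209,270]],.012))
crop(im,195,160,285,290,4.5,"pics/b3.png")
big=cv2.resize(im[160:290,385:500],None,fx=6,fy=6,interpolation=cv2.INTER_CUBIC)
def dr(xy,z,r,col):
    p=circ(c,xy,z,r); p=((p-[385,160]+.5)*6-.5); cv2.polylines(big,[p.astype(np.int32)],True,col,1)
for i,(px,opts) in enumerate([([160,337],[(.084,.034,(255,0,0)),(.072,.0285,(0,0,255))]),([305,152],[(.072,.0285,(0,0,255)),(.06,.023,(0,160,0))])]):
    for z,r,col in opts:
        xy=Q(px,z)[0][:2]; dr(xy,z,r,col); dr(xy,0,r,col)
cv2.imwrite("pics/b4.png",big[:,:,::-1])
```

```text
pan [[0.6034 0.0393 0.08  ]]
house [[ 0.6756  0.1479  0.053 ]
 [ 0.7116 -0.0342  0.053 ]
 [ 0.5318 -0.0706  0.053 ]
 [ 0.498   0.113   0.053 ]] [0.6043 0.039  0.053 ] [np.float64(0.1809606004959405), np.float64(0.18557877615512616), np.float64(0.18347051894368405), np.float64(0.18675539896468932)]
front dir deg -168.71552347988663 100.79366280479363
paddle [[0.4622 0.0098 0.068 ]]
tubs [[ 0.4527 -0.2784  0.08  ]
 [ 0.5792 -0.3839  0.08  ]] [[ 0.4524 -0.2827  0.06  ]
 [ 0.5809 -0.3899  0.06  ]]
w knob [[ 0.4609 -0.3879  0.06  ]] mat [[ 0.4563 -0.3875  0.001 ]] body [[ 0.4608 -0.3865  0.028 ]]
board [[0.6568 0.3743 0.012 ]
 [0.6368 0.2186 0.012 ]
 [0.3269 0.2606 0.012 ]
 [0.3439 0.4048 0.012 ]]
```

View pics/b4.png

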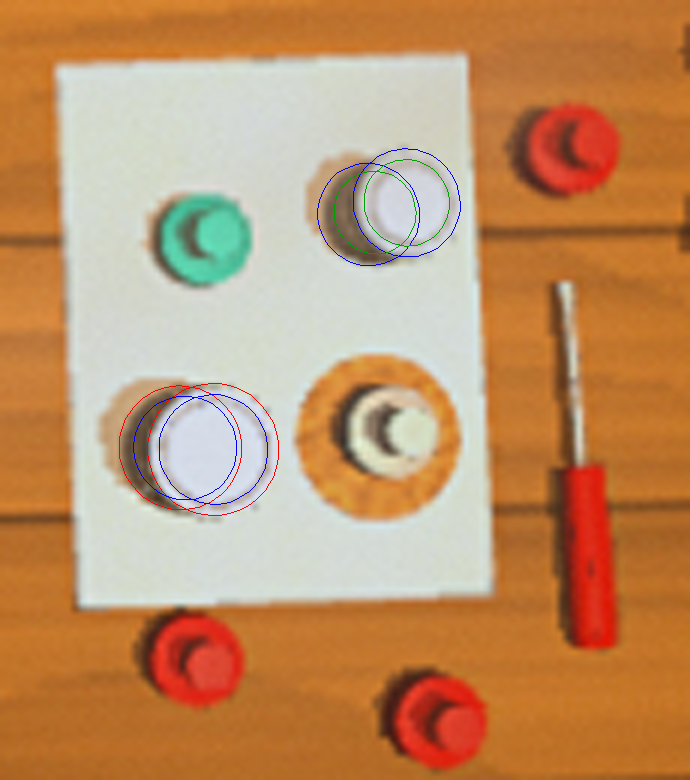

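View pics/b3.png

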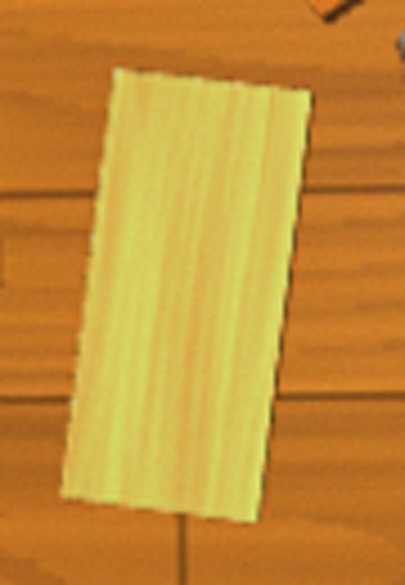

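```bash
cat >> h.py <<'E'
def rows(target,yaw=None,vmax=45,wmax=7.5):
    s=sense(); R=Ro.from_euler('xyz',s["tcp_rot"]).as_matrix()
    d=(np.array(target)-s["tcp_pos"])*1000
    y0=np.degrees(s["tcp_rot"][2]); dy=0 if yaw is None else (yaw-y0+180)%360-180
    n=int(max(np.ceil(np.linalg.norm(d)/vmax),np.ceil(abs(dy)/wmax),1))
    print("at",np.round(np.array(s["tcp_pos"]),4),"yaw",round(y0,1),"n",n,"t",round(s["time"],2),"F",np.round(s["ft_force"],1),"w",round(s["gripper_width"],4))
    for i in range(n):
        Ri=Ro.from_euler('z',dy*i/n,degrees=True).as_matrix()@R
        t=Ri.T@d/n
        print('{"tx":%.1f,"ty":%.1f,"tz":%.1f,"twist":%.1f},'%(t[0],t[1],t[2],-dy/n))
E
python3 -c "
from h import *
rows([.461,.0104,.2],-78.7)"
```

```text
at [0.2854 0.6113 0.2306] yaw -25.0 n 14 t 0.25 F [-0.6 -0.  -0.7] w 0.0855
{"tx":29.5,"ty":2.2,"tz":-33.6,"twist":3.8},
{"tx":31.7,"ty":2.2,"tz":-31.5,"twist":3.8},
{"tx":33.7,"ty":2.2,"tz":-29.3,"twist":3.8},
{"tx":35.6,"ty":2.2,"tz":-27.0,"twist":3.8},
{"tx":37.4,"ty":2.2,"tz":-24.6,"twist":3.8},
{"tx":38.9,"ty":2.2,"tz":-22.0,"twist":3.8},
{"tx":40.3,"ty":2.2,"tz":-19.4,"twist":3.8},
{"tx":41.5,"ty":2.2,"tz":-16.6,"twist":3.8},
{"tx":42.5,"ty":2.2,"tz":-13.8,"twist":3.8},
{"tx":43.4,"ty":2.2,"tz":-11.0,"twist":3.8},
{"tx":44.0,"ty":2.2,"tz":-8.0,"twist":3.8},
{"tx":44.4,"ty":2.2,"tz":-5.1,"twist":3.8},
{"tx":44.7,"ty":2.2,"tz":-2.1,"twist":3.8},
{"tx":44.7,"ty":2.2,"tz":0.9,"twist":3.8},
```

Emit:
step_arm(
  commands=[
    {"tx": 30, "ty": 2, "tz": -34, "twist": 4},
    {"tx": 32, "ty": 2, "tz": -31, "twist": 4},
    {"tx": 34, "ty": 2, "tz": -29, "twist": 4},
    {"tx": 36, "ty": 2, "tz": -27, "twist": 4},
    {"tx": 37, "ty": 2, "tz": -25, "twist": 4},
    {"tx": 39, "ty": 2, "tz": -22, "twist": 4},
    {"tx": 40, "ty": 2, "tz": -19, "twist": 4},
    {"tx": 42, "ty": 2, "tz": -17, "twist": 4},
    {"tx": 43, "ty": 2, "tz": -14, "twist": 4},
    {"tx": 43, "ty": 2, "tz": -11, "twist": 4},
  ],
  fingers=0.3,
)

```text
time: 1.25
tcp_pos: [0.4038, 0.169, 0.2084]
tcp_rot: [-1.568, 0.0, -1.152]
ft_force: [0.2, -0.9, 0.1]
gripper_width: 0.0596
```

```bash
python3 -c "
from h import *
rows([.461,.0104,.2],-78.7)"
```

```text
at [0.4038 0.169  0.2084] yaw -66.0 n 4 t 1.25 F [ 0.2 -0.9  0.1] w 0.0596
{"tx":42.0,"ty":2.1,"tz":-3.1,"twist":3.2},
{"tx":42.1,"ty":2.1,"tz":-0.7,"twist":3.2},
{"tx":42.1,"ty":2.1,"tz":1.6,"twist":3.2},
{"tx":42.0,"ty":2.1,"tz":3.9,"twist":3.2},
```

Emit:
step_arm(
  commands=[
    {"tx": 42, "ty": 2, "tz": -3, "twist": 3.2},
    {"tx": 42, "ty": 2, "tz": -1, "twist": 3.2},
    {"tx": 42, "ty": 2, "tz": 2, "twist": 3.2},
    {"tx": 42, "ty": 2, "tz": 4, "twist": 3.2},
    {"tx": 0},
    {"tx": 0},
  ],
  fingers=0.4,
)

```text
$.commands[4]: bad value
```

Run:
```python
from h import *
rows([.461,.0104,.2],-78.7)
c=camera("wrist"); im=np.ascontiguousarray(c["image"])
p=w2px(c,[[.461,.0104,.068]]); print(p)
cv2.imwrite("pics/c1.png",im[:,:,::-1])
```

```text
at [0.4038 0.169  0.2084] yaw -66.0 n 4 t 1.25 F [ 0.2 -0.9  0.1] w 0.0596
{"tx":42.0,"ty":2.1,"tz":-3.1,"twist":3.2},
{"tx":42.1,"ty":2.1,"tz":-0.7,"twist":3.2},
{"tx":42.1,"ty":2.1,"tz":1.6,"twist":3.2},
{"tx":42.0,"ty":2.1,"tz":3.9,"twist":3.2},
[[308.45029442 329.79305248]]
```

View pics/c1.png

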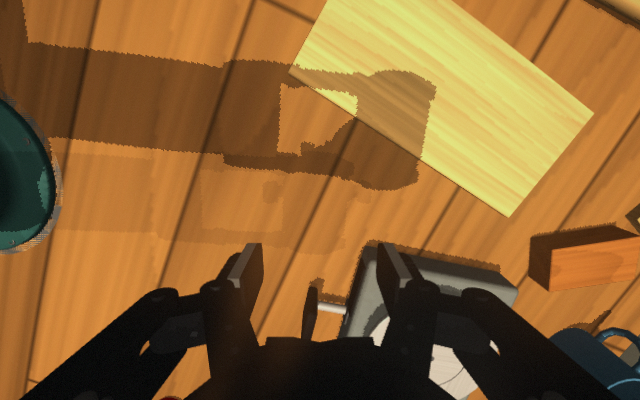

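The wrist view shows the board and the paddle at about (312,305), between the jaw directions. The call was refused because of the idle row, so I'll use tiny moves for idle rows.

Emit:
step_arm(
  commands=[
    {"tx": 42, "ty": 2, "tz": -3, "twist": 3.2},
    {"tx": 42, "ty": 2, "tz": -1, "twist": 3.2},
    {"tx": 42, "ty": 2, "tz": 2, "twist": 3.2},
    {"tx": 42, "ty": 2, "tz": 4, "twist": 3.2},
    {},
  ],
  fingers=0.4,
)

```text
$.commands[4]: bad value
```

Run:
```python
from h import *
rows([.461,.0104,.2],-78.7)
c=camera("wrist"); im=np.ascontiguousarray(c["image"])
p=w2px(c,[[.461,.0104,.068]]); print(p)
cv2.imwrite("pics/c1b.png",im[:,:,::-1])
```

```text
at [0.4048 0.1629 0.2078] yaw -66.4 n 4 t 1.3 F [-0.  -4.7 -0.1] w 0.0597
{"tx":40.5,"ty":2.2,"tz":-2.4,"twist":3.1},
{"tx":40.6,"ty":2.2,"tz":-0.2,"twist":3.1},
{"tx":40.6,"ty":2.2,"tz":2.0,"twist":3.1},
{"tx":40.4,"ty":2.2,"tz":4.1,"twist":3.1},
[[310.87763971 324.81342744]]
```

View pics/c1b.png

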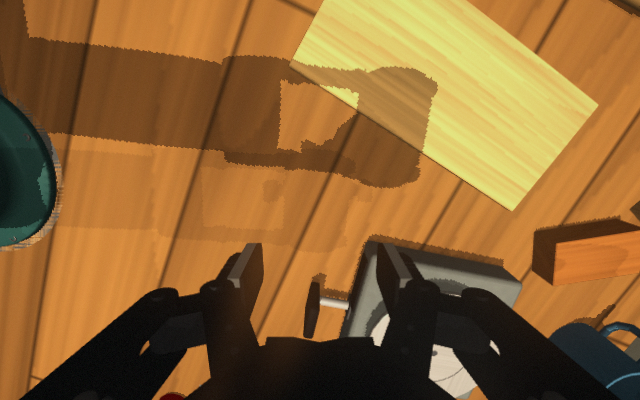

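Emit:
step_arm(
  commands=[
    {"tx": 40, "ty": 2, "tz": -2, "twist": 3.1},
    {"tx": 41, "ty": 2, "tz": 0, "twist": 3.1},
    {"tx": 41, "ty": 2, "tz": 2, "twist": 3.1},
    {"tx": 40, "ty": 2, "tz": 4, "twist": 3.1},
    {"tx": 0, "ty": 0, "tz": 0, "twist": 0},
  ],
  fingers=0.4,
)

```text
time: 1.85
tcp_pos: [0.4634, 0.0112, 0.2012]
tcp_rot: [-1.564, 0.001, -1.378]
ft_force: [0.0, 1.2, 0.3]
gripper_width: 0.0515
```

Run:
```python
from h import *
rows([.461,.0104,.2],-78.7)
c=camera("wrist"); im=np.ascontiguousarray(c["image"])
p=w2px(c,[[.461,.0104,.068]]); print(p)
cv2.circle(im,tuple(int(v) for v in p[0]),3,(255,0,255),-1)
cv2.imwrite("pics/c2.png",im[:,:,::-1])
rows([.461,.0104,.031],-78.7)
```

```text
at [0.4634 0.0112 0.2012] yaw -78.9 n 1 t 1.85 F [0.  1.2 0.3] w 0.0515
{"tx":0.4,"ty":1.1,"tz":-2.6,"twist":-0.2},
[[315.59569607 193.00285419]]
at [0.4627 0.013  0.2011] yaw -78.8 n 4 t 1.9 F [-1.4 -0.1 -0.3] w 0.0512
{"tx":0.7,"ty":42.5,"tz":-0.8,"twist":-0.0},
{"tx":0.7,"ty":42.5,"tz":-0.8,"twist":-0.0},
{"tx":0.7,"ty":42.5,"tz":-0.8,"twist":-0.0},
{"tx":0.7,"ty":42.5,"tz":-0.8,"twist":-0.0},
```

View pics/c2.png

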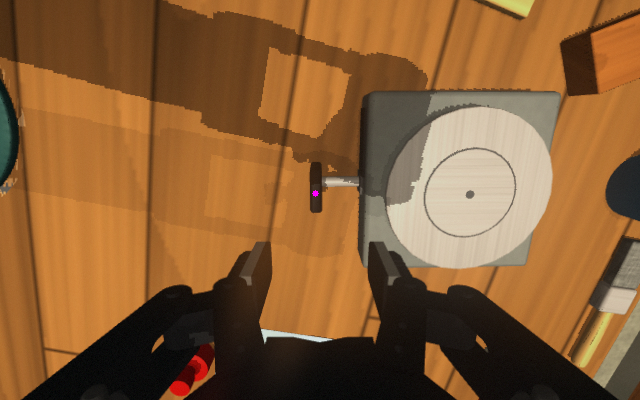

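Run:
```python
from h import *
c=camera("wrist"); im=c["image"]
crop(im,290,80,570,280,2.8,"pics/c3.png")
print(px2w(c,[[316,187]],.068),px2w(c,[[470,194]],.08))
```

```text
[[0.45942028 0.01838665 0.068     ]] [[0.60340122 0.04245047 0.08      ]]
```

View pics/c3.png

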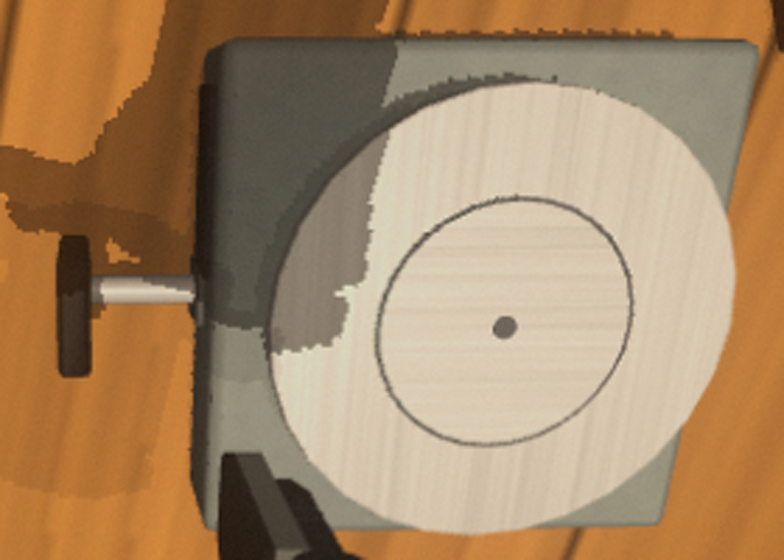

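```bash
python3 -c "
from h import *
rows([.460,.0125,.032],-78.7)"
```

```text
at [0.4622 0.0142 0.201 ] yaw -78.7 n 4 t 1.95 F [0.8 0.6 0.1] w 0.0512
{"tx":0.4,"ty":42.2,"tz":-0.9,"twist":-0.0},
{"tx":0.4,"ty":42.2,"tz":-0.9,"twist":-0.0},
{"tx":0.4,"ty":42.2,"tz":-0.9,"twist":-0.0},
{"tx":0.4,"ty":42.2,"tz":-0.9,"twist":-0.0},
```

Emit:
step_arm(
  commands=[
    {"tx": 0, "ty": 30, "tz": -1.5},
    {"tx": 0, "ty": 30, "tz": -1},
    {"tx": 0.5, "ty": 30, "tz": -0.5},
    {"tx": 0.5, "ty": 30, "tz": 0},
    {"tx": 0, "ty": 25, "tz": 0},
    {"tx": 0, "ty": 15, "tz": 0},
    {"tx": 0, "ty": 8, "tz": 0},
    {"tx": 0, "ty": 1, "tz": 0},
  ],
)

```text
$.commands[0]: bad value
```

```bash
python3 -c "
from h import *
rows([.460,.0125,.032],-78.7)
c=camera('wrist');cv2.imwrite('pics/d1.png',c['image'][:,:,::-1])"
```

```text
at [0.4622 0.0142 0.201 ] yaw -78.7 n 4 t 1.95 F [0.8 0.6 0.1] w 0.0512
{"tx":0.4,"ty":42.2,"tz":-0.9,"twist":-0.0},
{"tx":0.4,"ty":42.2,"tz":-0.9,"twist":-0.0},
{"tx":0.4,"ty":42.2,"tz":-0.9,"twist":-0.0},
{"tx":0.4,"ty":42.2,"tz":-0.9,"twist":-0.0},
```

View pics/d1.png

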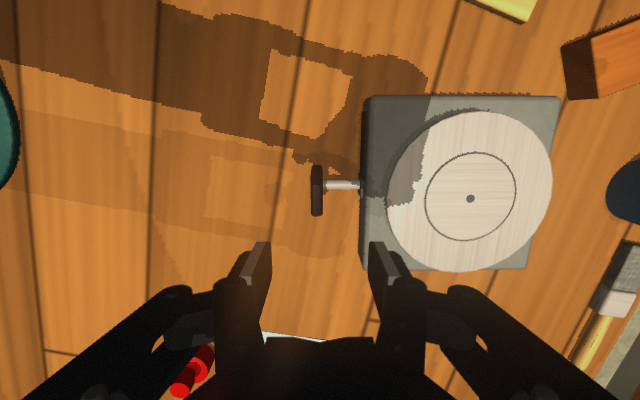

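That refusal shows every row needs all four keys. Nothing moved, and the view still has the paddle at (317,190).

Emit:
step_arm(
  commands=[
    {"tx": 0, "ty": 30, "tz": -1.5, "twist": 0},
    {"tx": 0, "ty": 30, "tz": -1, "twist": 0},
    {"tx": 0.5, "ty": 30, "tz": -0.5, "twist": 0},
    {"tx": 0.5, "ty": 30, "tz": 0, "twist": 0},
    {"tx": 0, "ty": 25, "tz": 0, "twist": 0},
    {"tx": 0, "ty": 15, "tz": 0, "twist": 0},
    {"tx": 0, "ty": 8, "tz": 0, "twist": 0},
    {"tx": 0, "ty": 1, "tz": 0, "twist": 0},
  ],
)

```text
time: 2.8
tcp_pos: [0.4602, 0.0286, 0.0295]
tcp_rot: [-1.558, 0.005, -1.35]
ft_force: [-0.1, 0.6, 0.1]
gripper_width: 0.0514
```

```bash
python3 -c "
from h import *
rows([.460,.0125,.032],-78.7)
c=camera('wrist');cv2.imwrite('pics/d2.png',c['image'][:,:,::-1])"
```

```text
at [0.4602 0.0286 0.0295] yaw -77.4 n 1 t 2.8 F [-0.1  0.6  0.1] w 0.0514
{"tx":15.6,"ty":-2.6,"tz":-3.7,"twist":1.3},
```

View pics/d2.png

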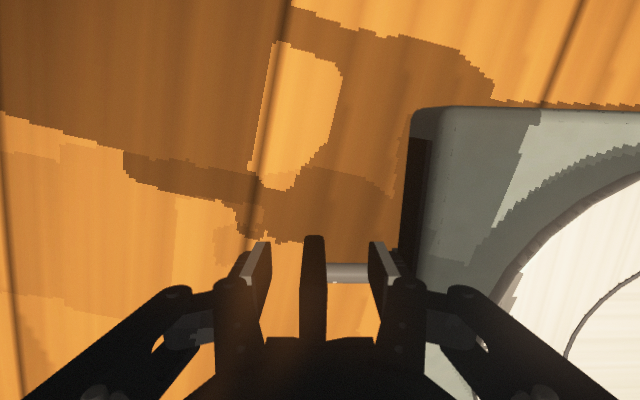

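Emit:
step_arm(
  commands=[
    {"tx": 8, "ty": -2, "tz": -2, "twist": 0.7},
    {"tx": 7, "ty": -1, "tz": -1, "twist": 0.6},
    {"tx": 0, "ty": 0, "tz": 0, "twist": 0},
  ],
)

```text
time: 3.15
tcp_pos: [0.4632, 0.0129, 0.0359]
tcp_rot: [-1.553, 0.004, -1.372]
ft_force: [0.2, 0.3, -0.5]
gripper_width: 0.051
```

```bash
python3 -c "
from h import *
rows([.460,.0125,.032],-78.7);print(sense()['tcp_rot'])"
```

```text
at [0.4632 0.0129 0.0359] yaw -78.6 n 1 t 3.15 F [ 0.2  0.3 -0.5] w 0.051
{"tx":-0.2,"ty":3.9,"tz":-3.3,"twist":0.1},
[-1.55250882  0.00445985 -1.37239402]
```

Emit:
step_arm(
  commands=[
    {"tx": 0, "ty": 3, "tz": -3, "twist": 0},
    {"tx": 0, "ty": 0, "tz": 0, "twist": 0},
    {"tx": 0, "ty": 0, "tz": 0, "twist": 0},
    {"tx": 0, "ty": 0, "tz": 0, "twist": 0},
    {"tx": 0, "ty": 0, "tz": 0, "twist": 0},
  ],
  fingers=1,
  squeeze=40,
)

```text
time: 3.65
tcp_pos: [0.4608, 0.0111, 0.0344]
tcp_rot: [-1.551, 0.004, -1.374]
ft_force: [1.9, 0.7, -0.7]
gripper_width: 0.0115
```

```bash
python3 -c "
from h import *
rows([.460,.0125,.032],-78.7);print(sense()['tcp_rot'])"
```

```text
at [0.4608 0.0111 0.0344] yaw -78.7 n 1 t 3.65 F [ 1.9  0.7 -0.7] w 0.0115
{"tx":-1.5,"ty":2.4,"tz":-0.6,"twist":-0.0},
[-1.55134401  0.00392565 -1.37391452]
```

Gripped the paddle (11.5 mm opening). Now I pull it out along tool -z, slowly.

Emit:
step_arm(
  commands=[
    {"tx": 0, "ty": 0, "tz": -5, "twist": 0},
    {"tx": 0, "ty": 0, "tz": -5, "twist": 0},
    {"tx": 0, "ty": 0, "tz": -5, "twist": 0},
    {"tx": 0, "ty": 0, "tz": -5, "twist": 0},
    {"tx": 0, "ty": 0, "tz": -4, "twist": 0},
  ],
)

```text
time: 4.15
tcp_pos: [0.4388, 0.0066, 0.0345]
tcp_rot: [-1.545, 0.003, -1.374]
ft_force: [6.8, 0.9, -3.5]
gripper_width: 0.0111
```

```bash
python3 -c "
from h import *
rows([.460,.0125,.032],-78.7);print(sense()['tcp_rot'])"
```

```text
at [0.4388 0.0066 0.0345] yaw -78.7 n 1 t 4.15 F [ 6.8  0.9 -3.5] w 0.0111
{"tx":-1.6,"ty":3.0,"tz":21.9,"twist":-0.0},
[-1.54545145  0.00321664 -1.37358661]
```

Emit:
step_arm(
  commands=[
    {"tx": 0, "ty": 0, "tz": -4, "twist": 0},
    {"tx": 0, "ty": 0, "tz": -4, "twist": 0},
    {"tx": 0, "ty": 0, "tz": -3, "twist": 0},
  ],
)

```text
time: 4.45
tcp_pos: [0.4315, 0.0051, 0.0346]
tcp_rot: [-1.534, 0.003, -1.375]
ft_force: [20.6, 7.3, -22.0]
gripper_width: 0.0117
```

```bash
python3 -c "
from h import *
rows([.460,.0125,.032],-78.7);print(sense()['tcp_rot'])"
```

```text
at [0.4315 0.0051 0.0346] yaw -78.8 n 1 t 4.45 F [ 20.6   7.3 -22. ] w 0.0117
{"tx":-1.7,"ty":3.7,"tz":29.3,"twist":-0.1},
[-1.53375211  0.00257646 -1.37509897]
```

Emit:
step_arm(
  commands=[
    {"tx": 0, "ty": 0, "tz": -1, "twist": 0},
    {"tx": 0, "ty": 0, "tz": -1, "twist": 0},
    {"tx": 0, "ty": 0, "tz": -1, "twist": 0},
    {"tx": 0, "ty": 0, "tz": -1, "twist": 0},
    {"tx": 0, "ty": 0, "tz": -1, "twist": 0},
  ],
)

```text
time: 4.95
tcp_pos: [0.4318, 0.0052, 0.0345]
tcp_rot: [-1.519, 0.002, -1.376]
ft_force: [11.4, 3.4, -8.4]
gripper_width: 0.0117
```

```bash
python3 -c "
from h import *
rows([.460,.0125,.032],-78.7);print(sense()['tcp_rot'])
c=camera('top');crop(c['image'],250,140,390,250,5,'pics/e1.png')"
```

```text
at [0.4318 0.0052 0.0345] yaw -78.9 n 1 t 4.95 F [11.4  3.4 -8.4] w 0.0117
{"tx":-1.7,"ty":4.0,"tz":28.9,"twist":-0.2},
[-1.51875192  0.00182944 -1.37624151]
```

View pics/e1.png

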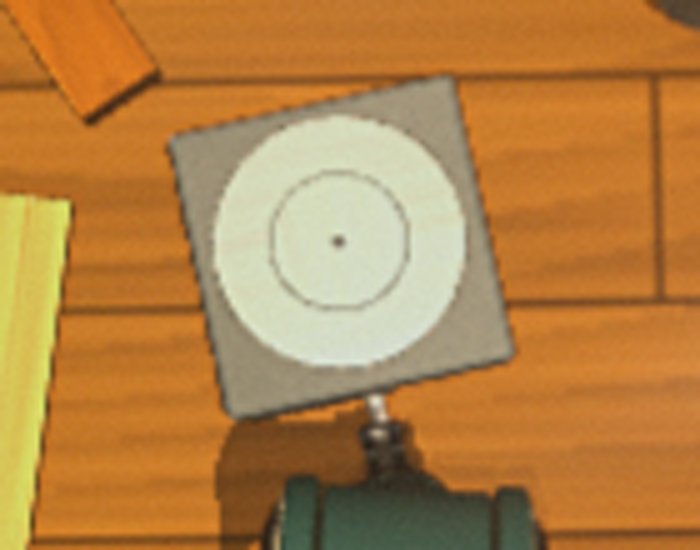

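Emit:
step_arm(
  commands=[
    {"tx": 0, "ty": 0, "tz": -0.5, "twist": 0},
    {"tx": 0, "ty": 0, "tz": -0.5, "twist": 0},
    {"tx": 0, "ty": 0, "tz": -0.5, "twist": 0},
    {"tx": 0, "ty": 0, "tz": -0.5, "twist": 0},
    {"tx": 0, "ty": 0, "tz": -0.5, "twist": 0},
    {"tx": 0, "ty": 0, "tz": -0.5, "twist": 0},
    {"tx": 0, "ty": 0, "tz": -0.5, "twist": 0},
    {"tx": 0, "ty": 0, "tz": -0.5, "twist": 0},
  ],
)

```text
time: 5.8
tcp_pos: [0.4319, 0.0052, 0.0345]
tcp_rot: [-1.508, 0.001, -1.376]
ft_force: [11.3, 2.5, -6.9]
gripper_width: 0.0112
```

Emit:
step_arm(
  commands=[
    {"tx": 0, "ty": 0, "tz": -1, "twist": 0},
    {"tx": 0, "ty": 0, "tz": -1, "twist": 0},
    {"tx": 0, "ty": 0, "tz": -1, "twist": 0},
    {"tx": 0, "ty": 0, "tz": -1, "twist": 0},
  ],
)

```text
time: 6.2
tcp_pos: [0.4321, 0.0052, 0.0345]
tcp_rot: [-1.498, 0.001, -1.377]
ft_force: [13.5, 3.7, -8.2]
gripper_width: 0.0116
```

Emit:
step_arm(
  commands=[
    {"tx": 0, "ty": 0, "tz": 0, "twist": 0},
    {"tx": 0, "ty": 0, "tz": 0, "twist": 0},
    {"tx": 0, "ty": 0, "tz": 0, "twist": 0},
    {"tx": 0, "ty": 0, "tz": 0, "twist": 0},
    {"tx": 0, "ty": 0, "tz": 0, "twist": 0},
  ],
  fingers=0,
)

```text
time: 6.7
tcp_pos: [0.4349, 0.0053, 0.036]
tcp_rot: [-1.489, -0.0, -1.379]
ft_force: [0.1, 1.1, -0.0]
gripper_width: 0.0827
```

```bash
python3 -c "
from h import *
rows([.460,.0125,.032],-78.7);print(sense()['tcp_rot'])
c=camera('wrist');crop(c['image'],0,0,640,400,1,'pics/e2.png')"
```

```text
at [0.4349 0.0053 0.036 ] yaw -79.0 n 1 t 6.7 F [ 0.1  1.1 -0. ] w 0.0827
{"tx":-2.3,"ty":6.1,"tz":25.6,"twist":-0.3},
[-1.48863139e+00 -4.93199844e-04 -1.37860061e+00]
```

View pics/e2.png

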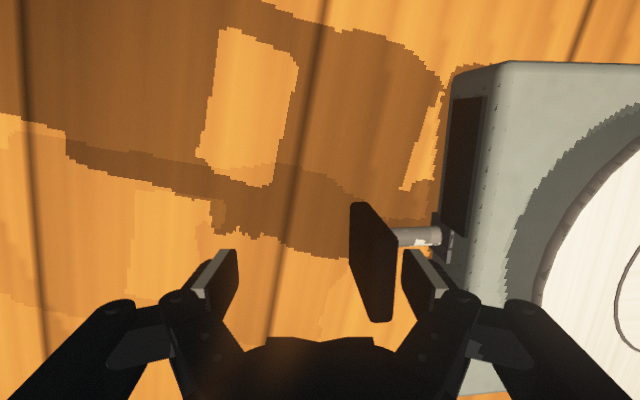

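```bash
python3 -c "
from h import *
rows([.435,.0053,.25],None,30)"
```

```text
at [0.4347 0.0053 0.0359] yaw -79.0 n 8 t 6.75 F [ 0.1 -0.3  0. ] w 0.0853
{"tx":0.0,"ty":-26.7,"tz":2.2,"twist":0.0},
{"tx":0.0,"ty":-26.7,"tz":2.2,"twist":0.0},
{"tx":0.0,"ty":-26.7,"tz":2.2,"twist":0.0},
{"tx":0.0,"ty":-26.7,"tz":2.2,"twist":0.0},
{"tx":0.0,"ty":-26.7,"tz":2.2,"twist":0.0},
{"tx":0.0,"ty":-26.7,"tz":2.2,"twist":0.0},
{"tx":0.0,"ty":-26.7,"tz":2.2,"twist":0.0},
{"tx":0.0,"ty":-26.7,"tz":2.2,"twist":0.0},
```

Emit:
step_arm(
  commands=[
    {"tx": 0, "ty": -20, "tz": 1, "twist": 0},
    {"tx": 0, "ty": -30, "tz": 2, "twist": 0},
    {"tx": 0, "ty": -30, "tz": 2, "twist": 0},
    {"tx": 0, "ty": -30, "tz": 2, "twist": 0},
    {"tx": 0, "ty": -30, "tz": 2, "twist": 0},
    {"tx": 0, "ty": -30, "tz": 2, "twist": 0},
    {"tx": 0, "ty": -30, "tz": 2, "twist": 0},
  ],
)

```text
time: 7.45
tcp_pos: [0.4199, 0.0045, 0.2336]
tcp_rot: [-1.517, 0.005, -1.379]
ft_force: [-0.3, -0.4, 0.7]
gripper_width: 0.0855
```

Emit:
step_arm(
  commands=[
    {"tx": 0, "ty": 0, "tz": 0, "twist": 0},
    {"tx": 0, "ty": 0, "tz": 0, "twist": 0},
    {"tx": 0, "ty": 0, "tz": 0, "twist": 0},
    {"tx": 0, "ty": 0, "tz": 0, "twist": 0},
    {"tx": 0, "ty": 0, "tz": 0, "twist": 0},
  ],
)

```text
time: 7.95
tcp_pos: [0.4188, 0.0042, 0.2344]
tcp_rot: [-1.517, 0.005, -1.38]
ft_force: [-0.4, -0.1, -0.3]
gripper_width: 0.0854
```

```bash
python3 -c "
from h import *
s=sense()
for k in ['qpos','joint_velocities','effort','tcp_pos','tcp_rot']: print(k,np.round(s[k],4))
c=camera('top');crop(c['image'],250,140,390,250,5,'pics/e3.png')"
```

```text
qpos [-0.0648 -0.2824  2.1408  0.0194  1.2321 -0.2618]
joint_velocities [ 0.0004  0.0088  0.0179  0.0007 -0.0015 -0.0007]
effort [ 6.00000e-04 -2.16581e+01 -3.73383e+01  9.29000e-02 -2.73000e-01
  1.00000e-04]
tcp_pos [0.4188 0.0042 0.2344]
tcp_rot [-1.5167  0.0047 -1.3796]
```

View pics/e3.png

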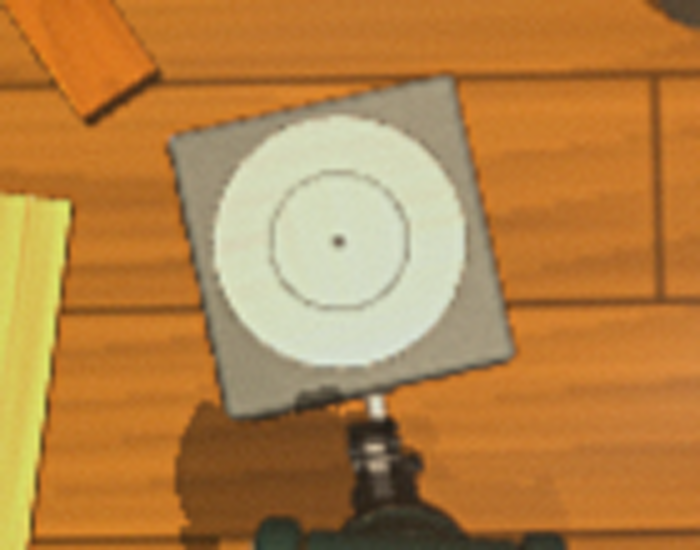

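The slide is home: the rod shows at (376,408), the same as before. Next I move above the sheet to look.

```bash
python3 -c "
from h import *
rows([.48,-.34,.26],-100,40)"
```

```text
at [0.4186 0.0042 0.2342] yaw -79.0 n 9 t 8.0 F [-0.5 -0.3  0.7] w 0.0857
{"tx":38.8,"ty":-3.1,"tz":-0.4,"twist":2.3},
{"tx":38.8,"ty":-3.0,"tz":1.2,"twist":2.3},
{"tx":38.7,"ty":-2.9,"tz":2.7,"twist":2.3},
{"tx":38.6,"ty":-2.8,"tz":4.3,"twist":2.3},
{"tx":38.4,"ty":-2.7,"tz":5.9,"twist":2.3},
{"tx":38.1,"ty":-2.7,"tz":7.4,"twist":2.3},
{"tx":37.8,"ty":-2.6,"tz":9.0,"twist":2.3},
{"tx":37.4,"ty":-2.5,"tz":10.5,"twist":2.3},
{"tx":37.0,"ty":-2.4,"tz":12.0,"twist":2.3},
```

Emit:
step_arm(
  commands=[
    {"tx": 39, "ty": -3, "tz": 0, "twist": 2.3},
    {"tx": 39, "ty": -3, "tz": 1, "twist": 2.3},
    {"tx": 39, "ty": -3, "tz": 3, "twist": 2.3},
    {"tx": 39, "ty": -3, "tz": 4, "twist": 2.3},
    {"tx": 38, "ty": -3, "tz": 6, "twist": 2.3},
    {"tx": 38, "ty": -3, "tz": 7, "twist": 2.3},
    {"tx": 38, "ty": -3, "tz": 9, "twist": 2.3},
    {"tx": 37, "ty": -3, "tz": 10, "twist": 2.3},
    {"tx": 37, "ty": -3, "tz": 12, "twist": 2.3},
    {"tx": 0, "ty": 0, "tz": 0, "twist": 0},
  ],
  fingers=0.4,
)

```text
time: 9.0
tcp_pos: [0.4781, -0.351, 0.2486]
tcp_rot: [-1.536, 0.03, -1.75]
ft_force: [-0.4, 0.8, -0.3]
gripper_width: 0.0513
```

```bash
python3 -c "
from h import *
c=camera('wrist');crop(c['image'],0,0,640,400,1.25,'pics/f1.png')
c=camera('top');crop(c['image'],300,130,440,250,5,'pics/f2.png')
print(sense()['tcp_pos'],sense()['tcp_rot'])"
```

```text
[ 0.47730111 -0.34708671  0.24809391] [-1.53777004  0.03270071 -1.7470901 ]
```

View pics/f1.png

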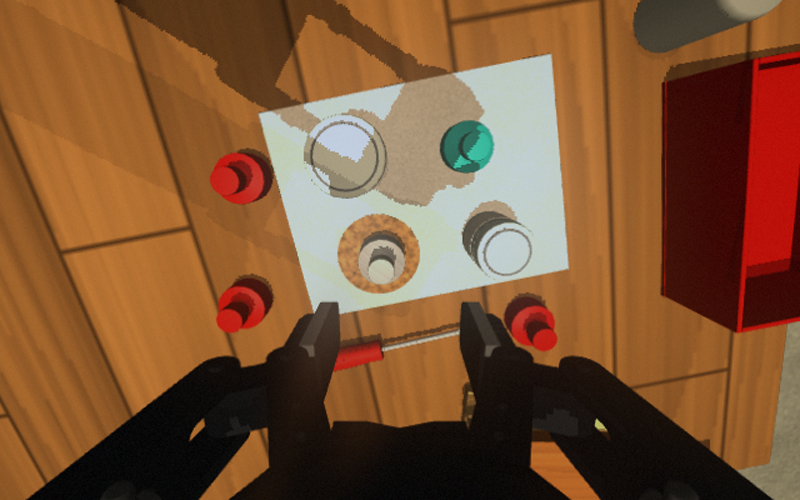

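View pics/f2.png

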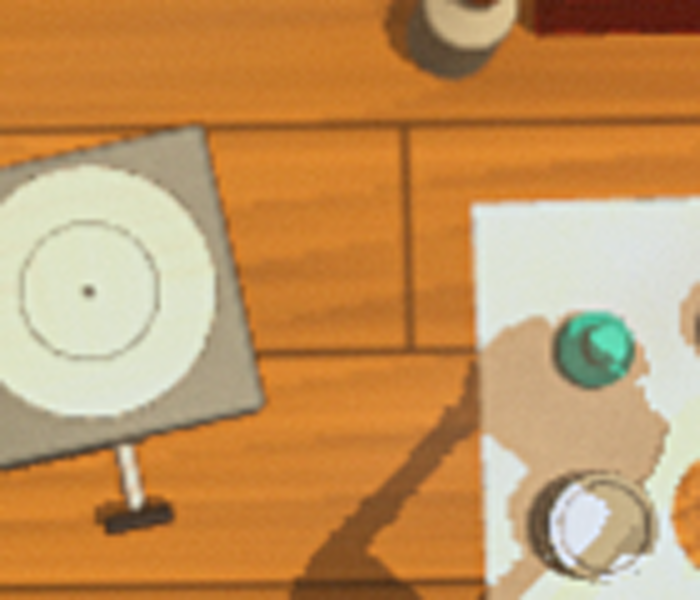

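Run:
```python
from h import *
np.set_printoptions(precision=4,suppress=True)
c=camera('wrist'); im=np.ascontiguousarray(c['image'])
g=lambda u,v,z: px2w(c,[[u/1.25,v/1.25]],z)[0]
print("mat",g(379,254,.001),"knob",g(381,268,.06),"body",g(381,262,.028))
big=cv2.resize(im,None,fx=3,fy=3,interpolation=cv2.INTER_CUBIC)
def dr(xy,z,r,col):
    p=(circ(c,xy,z,r)+.5)*3-.5; cv2.polylines(big,[p.astype(np.int32)],True,col,1)
for (u,v),o in [((346,155),[(.084,.034,(255,0,0)),(.072,.0285,(0,0,255))]),((507,250),[(.072,.0285,(0,0,255)),(.06,.023,(0,160,0))])]:
    for z,r,col in o:
        xy=g(u,v,z); print(xy); dr(xy,z,r,col); dr(xy,0,r,col)
xy=g(379,254,.001); dr(xy,.001,.046,(255,0,255)); xy=g(381,268,.06); dr(xy,.06,.013,(255,0,0)); dr(xy,.028,.025,(255,0,0)); dr(xy,0,.025,(0,0,255))
cv2.imwrite("pics/f3.png",big[230:780,630:1330,::-1])
```

```text
mat [ 0.4568 -0.3806  0.001 ] knob [ 0.4602 -0.3793  0.06  ] body [ 0.4591 -0.3825  0.028 ]
[ 0.4522 -0.2718  0.084 ]
[ 0.4509 -0.2714  0.072 ]
[ 0.5785 -0.3805  0.072 ]
[ 0.582  -0.3843  0.06  ]
```

View pics/f3.png

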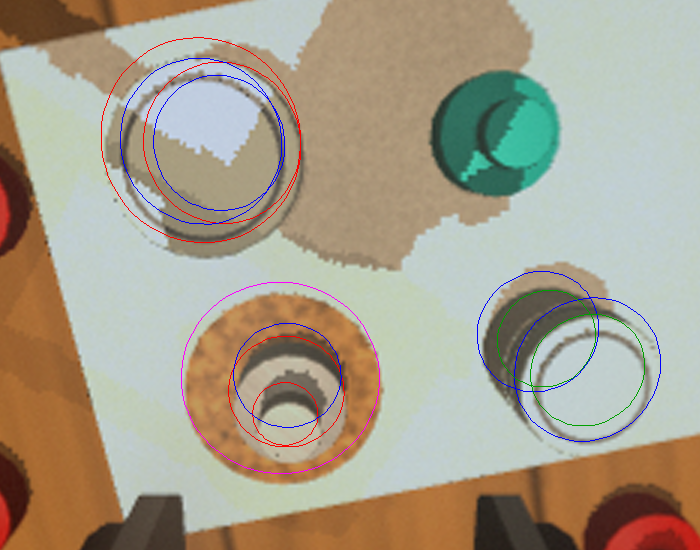

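Run:
```python
from h import *
np.set_printoptions(precision=4,suppress=True)
c=camera('wrist'); im=np.ascontiguousarray(c['image'])
g=lambda u,v,z: px2w(c,[[(u+630.5)/3-.5,(v+230.5)/3-.5]],z)[0]
print("mat",g(283,388,.001),"knob",g(287,424,.06))
big=cv2.resize(im,None,fx=3,fy=3,interpolation=cv2.INTER_CUBIC)
def dr(xy,z,r,col):
    p=(circ(c,xy,z,r)+.5)*3-.5; cv2.polylines(big,[p.astype(np.int32)],True,col,1)
xy=g(287,424,.06); dr(xy,.06,.013,(255,0,0)); dr(xy,.028,.025,(255,0,0)); dr(xy,0,.025,(0,0,255))
xy=g(283,388,.001); dr(xy,.001,.046,(255,0,255))
xy=g(208,160,.084);print(xy); dr(xy,.084,.034,(255,0,0)); dr(xy,.0,.034,(255,0,0))
xy=g(590,388,.072);print(xy); dr(xy,.072,.0285,(255,0,0)); dr(xy,.0,.0285,(255,0,0))
cv2.imwrite("pics/f4.png",big[230:780,630:1330,::-1])
print(sense()['tcp_pos'],sense()['tcp_rot'])
```

```text
mat [ 0.4573 -0.3834  0.001 ] knob [ 0.4601 -0.3826  0.06  ]
[ 0.4531 -0.2767  0.084 ]
[ 0.5788 -0.3864  0.072 ]
[ 0.4774 -0.3456  0.2487] [-1.537   0.0324 -1.7451]
```

View pics/f4.png

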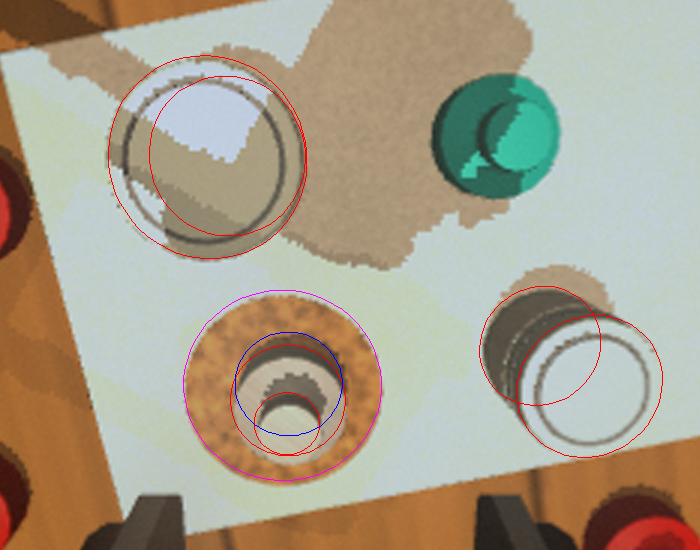

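Emit:
step_arm(
  commands=[
    {"tx": 5, "ty": -45, "tz": 0, "twist": -2},
    {"tx": 5, "ty": -45, "tz": 0, "twist": -2},
    {"tx": 5, "ty": -45, "tz": 0, "twist": -2},
    {"tx": 5, "ty": -45, "tz": 0, "twist": -2},
    {"tx": 5, "ty": 0, "tz": 0, "twist": -2},
  ],
)

```text
time: 9.7
tcp_pos: [0.466, -0.3653, 0.4294]
tcp_rot: [-1.54, 0.034, -1.553]
ft_force: [-0.3, -0.2, 1.2]
gripper_width: 0.0512
```

```bash
python3 -c "
from h import *
s=sense()
print(s['tcp_pos'],s['tcp_rot'],s['qpos'])
rows([.4605,-.3865,.15],-90,25)"
```

```text
[ 0.46603783 -0.36528619  0.42941795] [-1.53961191  0.03429005 -1.55295042] [-0.73410032  0.0486431   1.49574652  0.04635796  1.59780872 -0.75017319]
at [ 0.466  -0.3653  0.4294] yaw -89.0 n 12 t 9.7 F [-0.3 -0.2  1.2] w 0.0512
{"tx":2.6,"ty":23.2,"tz":-1.2,"twist":0.1},
{"tx":2.6,"ty":23.2,"tz":-1.2,"twist":0.1},
{"tx":2.6,"ty":23.2,"tz":-1.2,"twist":0.1},
{"tx":2.6,"ty":23.2,"tz":-1.2,"twist":0.1},
{"tx":2.6,"ty":23.2,"tz":-1.2,"twist":0.1},
{"tx":2.6,"ty":23.2,"tz":-1.2,"twist":0.1},
{"tx":2.6,"ty":23.2,"tz":-1.2,"twist":0.1},
{"tx":2.6,"ty":23.2,"tz":-1.2,"twist":0.1},
{"tx":2.6,"ty":23.2,"tz":-1.2,"twist":0.1},
{"tx":2.6,"ty":23.2,"tz":-1.2,"twist":0.1},
{"tx":2.6,"ty":23.2,"tz":-1.2,"twist":0.1},
{"tx":2.6,"ty":23.2,"tz":-1.2,"twist":0.1},
```

Emit:
step_arm(
  commands=[
    {"tx": 3, "ty": 25, "tz": -1, "twist": 0},
    {"tx": 3, "ty": 25, "tz": -1, "twist": 0},
    {"tx": 3, "ty": 25, "tz": -1, "twist": 0},
    {"tx": 3, "ty": 25, "tz": -1, "twist": 0},
    {"tx": 3, "ty": 25, "tz": -1, "twist": 0},
    {"tx": 3, "ty": 25, "tz": -1, "twist": 0},
  ],
)

```text
time: 10.3
tcp_pos: [0.4697, -0.3711, 0.2857]
tcp_rot: [-1.524, 0.022, -1.538]
ft_force: [0.3, -0.5, -0.7]
gripper_width: 0.051
```

```bash
cat >> h.py <<'E'
def tilt():
    s=sense(); R=Ro.from_euler('xyz',s["tcp_rot"]).as_matrix(); print("tips tilt world xy mrad",np.round(R[:2,1]*1000,0))
E
python3 -c "
from h import *
tilt()
rows([.4605,-.3865,.12],-90,25)"
```

```text
tips tilt world xy mrad [46. 24.]
at [ 0.4697 -0.3711  0.2857] yaw -88.1 n 7 t 10.3 F [ 0.3 -0.5 -0.7] w 0.051
{"tx":2.7,"ty":23.5,"tz":-2.5,"twist":0.3},
{"tx":2.7,"ty":23.5,"tz":-2.5,"twist":0.3},
{"tx":2.7,"ty":23.5,"tz":-2.5,"twist":0.3},
{"tx":2.7,"ty":23.5,"tz":-2.4,"twist":0.3},
{"tx":2.7,"ty":23.5,"tz":-2.4,"twist":0.3},
{"tx":2.7,"ty":23.5,"tz":-2.4,"twist":0.3},
{"tx":2.7,"ty":23.5,"tz":-2.4,"twist":0.3},
```

Emit:
step_arm(
  commands=[
    {"tx": 0, "ty": -10, "tz": 0, "twist": 0},
    {"tx": 0, "ty": -10, "tz": 0, "twist": 0},
    {"tx": 0, "ty": -10, "tz": 0, "twist": 0},
    {"tx": 0, "ty": -10, "tz": 0, "twist": 0},
    {"tx": 0, "ty": -10, "tz": 0, "twist": 0},
    {"tx": 0, "ty": -10, "tz": 0, "twist": 0},
    {"tx": 0, "ty": -10, "tz": 0, "twist": 0},
    {"tx": 0, "ty": -10, "tz": 0, "twist": 0},
    {"tx": 0, "ty": -10, "tz": 0, "twist": 0},
    {"tx": 0, "ty": -10, "tz": 0, "twist": 0},
  ],
)

```text
time: 11.3
tcp_pos: [0.4651, -0.3696, 0.3986]
tcp_rot: [-1.522, 0.02, -1.533]
ft_force: [0.3, -0.1, -0.3]
gripper_width: 0.0509
```

```bash
python3 -c "
from h import *
tilt()"
```

```text
tips tilt world xy mrad [48. 22.]
```

Emit:
step_arm(
  commands=[
    {"tx": 0, "ty": 49, "tz": 0, "twist": 0},
    {"tx": 0, "ty": 49, "tz": 0, "twist": 0},
    {"tx": 0, "ty": 0, "tz": 0, "twist": 0},
    {"tx": 0, "ty": 0, "tz": 0, "twist": 0},
  ],
)

```text
time: 11.7
tcp_pos: [0.4721, -0.3699, 0.3062]
tcp_rot: [-1.514, 0.013, -1.534]
ft_force: [0.4, 0.1, 0.6]
gripper_width: 0.0511
```

```bash
python3 -c "
from h import *
tilt()"
```

```text
tips tilt world xy mrad [56. 15.]
```

Fast descents add tilt, fast ascents remove it and slow moves leave it unchanged. I'll use fast ups and slow downs to straighten the tool.

Emit:
step_arm(
  commands=[
    {"tx": 0, "ty": -50, "tz": 0, "twist": 0},
    {"tx": 0, "ty": -50, "tz": 0, "twist": 0},
    {"tx": 0, "ty": -50, "tz": 0, "twist": 0},
    {"tx": 0, "ty": -50, "tz": 0, "twist": 0},
    {"tx": 0, "ty": 0, "tz": 0, "twist": 0},
  ],
)

```text
time: 12.2
tcp_pos: [0.4587, -0.3715, 0.5124]
tcp_rot: [-1.516, 0.014, -1.534]
ft_force: [-0.3, -0.9, 0.6]
gripper_width: 0.0513
```

```bash
python3 -c "
from h import *
tilt();rows([.4605,-.3865,.12],-90,15)"
```

```text
tips tilt world xy mrad [54. 16.]
at [ 0.4587 -0.3715  0.5124] yaw -87.9 n 27 t 12.2 F [-0.3 -0.9  0.6] w 0.0513
{"tx":0.8,"ty":14.5,"tz":-0.7,"twist":0.1},
{"tx":0.8,"ty":14.5,"tz":-0.7,"twist":0.1},
{"tx":0.8,"ty":14.5,"tz":-0.7,"twist":0.1},
{"tx":0.8,"ty":14.5,"tz":-0.7,"twist":0.1},
{"tx":0.8,"ty":14.5,"tz":-0.7,"twist":0.1},
{"tx":0.8,"ty":14.5,"tz":-0.7,"twist":0.1},
{"tx":0.8,"ty":14.5,"tz":-0.7,"twist":0.1},
{"tx":0.8,"ty":14.5,"tz":-0.7,"twist":0.1},
{"tx":0.8,"ty":14.5,"tz":-0.7,"twist":0.1},
{"tx":0.8,"ty":14.5,"tz":-0.7,"twist":0.1},
{"tx":0.8,"ty":14.5,"tz":-0.7,"twist":0.1},
{"tx":0.8,"ty":14.5,"tz":-0.7,"twist":0.1},
{"tx":0.8,"ty":14.5,"tz":-0.7,"twist":0.1},
{"tx":0.8,"ty":14.5,"tz":-0.7,"twist":0.1},
{"tx":0.8,"ty":14.5,"tz":-0.7,"twist":0.1},
{"tx":0.8,"ty":14.5,"tz":-0.7,"twist":0.1},
{"tx":0.8,"ty":14.5,"tz":-0.7,"twist":0.1},
{"tx":0.8,"ty":14.5,"tz":-0.7,"twist":0.1},
{"tx":0.8,"ty":14.5,"tz":-0.7,"twist":0.1},
{"tx":0.8,"ty":14.5,"tz":-0.7,"twist":0.1},
{"tx":0.8,"ty":14.5,"tz":-0.7,"twist":0.1},
{"tx":0.8,"ty":14.5,"tz":-0.7,"twist":0.1},
{"tx":0.8,"ty":14.5,"tz":-0.7,"twist":0.1},
{"tx":0.8,"ty":14.5,"tz":-0.7,"twist":0.1},
{"tx":0.8,"ty":14.5,"tz":-0.7,"twist":0.1},
{"tx":0.8,"ty":14.5,"tz":-0.7,"twist":0.1},
{"tx":0.8,"ty":14.5,"tz":-0.7,"twist":0.1},
```

```bash
python3 -c "
from h import *
rows([.4605,-.3865,.2],-164,32)"
```

```text
at [ 0.4587 -0.3715  0.5124] yaw -87.9 n 11 t 12.2 F [-0.3 -0.9  0.6] w 0.0513
{"tx":1.8,"ty":28.3,"tz":-1.4,"twist":6.9},
{"tx":1.8,"ty":28.4,"tz":-1.3,"twist":6.9},
{"tx":1.7,"ty":28.4,"tz":-1.1,"twist":6.9},
{"tx":1.6,"ty":28.4,"tz":-0.9,"twist":6.9},
{"tx":1.6,"ty":28.4,"tz":-0.8,"twist":6.9},
{"tx":1.5,"ty":28.4,"tz":-0.7,"twist":6.9},
{"tx":1.4,"ty":28.4,"tz":-0.5,"twist":6.9},
{"tx":1.2,"ty":28.4,"tz":-0.4,"twist":6.9},
{"tx":1.1,"ty":28.4,"tz":-0.3,"twist":6.9},
{"tx":0.9,"ty":28.4,"tz":-0.3,"twist":6.9},
{"tx":0.8,"ty":28.4,"tz":-0.2,"twist":6.9},
```

Emit:
step_arm(
  commands=[
    {"tx": 2, "ty": 28, "tz": -1, "twist": 7.5},
    {"tx": 2, "ty": 28, "tz": -1, "twist": 7.5},
    {"tx": 2, "ty": 28, "tz": -1, "twist": 7.5},
    {"tx": 2, "ty": 28, "tz": -1, "twist": 7.5},
    {"tx": 2, "ty": 28, "tz": -1, "twist": 7.5},
    {"tx": 1, "ty": 28, "tz": -1, "twist": 7.5},
    {"tx": 1, "ty": 28, "tz": 0, "twist": 7.5},
    {"tx": 1, "ty": 28, "tz": 0, "twist": 7.5},
    {"tx": 1, "ty": 28, "tz": 0, "twist": 7.5},
    {"tx": 1, "ty": 28, "tz": 0, "twist": 7.5},
  ],
)

```text
time: 13.2
tcp_pos: [0.4758, -0.3925, 0.266]
tcp_rot: [-1.523, 0.088, -2.894]
ft_force: [-0.4, -0.3, -0.2]
gripper_width: 0.0512
```

```bash
python3 -c "
from h import *
tilt();rows([.4605,-.3865,.12],-164,15)"
```

```text
tips tilt world xy mrad [ 97. -25.]
at [ 0.4758 -0.3925  0.266 ] yaw -165.8 n 10 t 13.2 F [-0.4 -0.3 -0.2] w 0.0512
{"tx":2.6,"ty":14.4,"tz":-1.6,"twist":-0.2},
{"tx":2.6,"ty":14.4,"tz":-1.7,"twist":-0.2},
{"tx":2.6,"ty":14.4,"tz":-1.7,"twist":-0.2},
{"tx":2.6,"ty":14.4,"tz":-1.7,"twist":-0.2},
{"tx":2.6,"ty":14.4,"tz":-1.7,"twist":-0.2},
{"tx":2.6,"ty":14.4,"tz":-1.7,"twist":-0.2},
{"tx":2.6,"ty":14.4,"tz":-1.7,"twist":-0.2},
{"tx":2.6,"ty":14.4,"tz":-1.7,"twist":-0.2},
{"tx":2.6,"ty":14.4,"tz":-1.7,"twist":-0.2},
{"tx":2.6,"ty":14.4,"tz":-1.7,"twist":-0.2},
```

Emit:
step_arm(
  commands=[
    {"tx": 0, "ty": -50, "tz": 0, "twist": 0},
    {"tx": 0, "ty": -50, "tz": 0, "twist": 0},
    {"tx": 0, "ty": -50, "tz": 0, "twist": 0},
    {"tx": 0, "ty": 0, "tz": 0, "twist": 0},
    {"tx": 0, "ty": 0, "tz": 0, "twist": 0},
  ],
)

```text
time: 13.7
tcp_pos: [0.455, -0.3837, 0.4088]
tcp_rot: [-1.544, 0.075, -2.899]
ft_force: [-0.0, 0.3, -0.2]
gripper_width: 0.0512
```

```bash
python3 -c "
from h import *
tilt();s=sense();print(s['qpos'],s['tcp_pos'])"
```

```text
tips tilt world xy mrad [79. -8.]
[-0.77125797  0.01191017  1.57108968  0.04945496  1.4967176   0.55563331] [ 0.45503932 -0.38371698  0.40884362]
```

Emit:
step_arm(
  commands=[
    {"tx": 0, "ty": 10, "tz": 0, "twist": 0},
    {"tx": 0, "ty": 10, "tz": 0, "twist": 0},
    {"tx": 0, "ty": 10, "tz": 0, "twist": 0},
    {"tx": 0, "ty": 10, "tz": 0, "twist": 0},
    {"tx": 0, "ty": 10, "tz": 0, "twist": 0},
    {"tx": 0, "ty": 10, "tz": 0, "twist": 0},
    {"tx": 0, "ty": 10, "tz": 0, "twist": 0},
    {"tx": 0, "ty": 10, "tz": 0, "twist": 0},
    {"tx": 0, "ty": 10, "tz": 0, "twist": 0},
    {"tx": 0, "ty": 10, "tz": 0, "twist": 0},
  ],
)

```text
time: 14.7
tcp_pos: [0.4628, -0.3837, 0.2983]
tcp_rot: [-1.548, 0.072, -2.899]
ft_force: [0.0, 0.5, -0.4]
gripper_width: 0.0511
```

```bash
python3 -c "
from h import *
tilt();s=sense();print(s['qpos'],s['tcp_pos'])"
```

```text
tips tilt world xy mrad [76. -5.]
[-0.76188119  0.0502484   1.72835004  0.0504773   1.3048823   0.55526731] [ 0.4627996  -0.38371982  0.2982763 ]
```

Fast up then slow down removes about 30 mrad of radial tilt per cycle. I'll repeat it.

Emit:
step_arm(
  commands=[
    {"tx": 0, "ty": -50, "tz": 0, "twist": 0},
    {"tx": 0, "ty": -50, "tz": 0, "twist": 0},
    {"tx": 0, "ty": -50, "tz": 0, "twist": 0},
    {"tx": 0, "ty": 0, "tz": 0, "twist": 0},
    {"tx": 0, "ty": 12, "tz": 0, "twist": 0},
    {"tx": 0, "ty": 12, "tz": 0, "twist": 0},
    {"tx": 0, "ty": 12, "tz": 0, "twist": 0},
    {"tx": 0, "ty": 12, "tz": 0, "twist": 0},
    {"tx": 0, "ty": 12, "tz": 0, "twist": 0},
    {"tx": 0, "ty": 12, "tz": 0, "twist": 0},
  ],
)

```text
time: 15.7
tcp_pos: [0.4521, -0.3781, 0.357]
tcp_rot: [-1.569, 0.059, -2.9]
ft_force: [-0.3, -0.3, -0.3]
gripper_width: 0.051
```

Emit:
step_arm(
  commands=[
    {"tx": 0, "ty": 12, "tz": 0, "twist": 0},
    {"tx": 0, "ty": 12, "tz": 0, "twist": 0},
    {"tx": 0, "ty": 12, "tz": 0, "twist": 0},
    {"tx": 0, "ty": 12, "tz": 0, "twist": 0},
    {"tx": 0, "ty": 12, "tz": 0, "twist": 0},
    {"tx": 0, "ty": 12, "tz": 0, "twist": 0},
    {"tx": 0, "ty": 12, "tz": 0, "twist": 0},
    {"tx": 0, "ty": 12, "tz": 0, "twist": 0},
  ],
)

```text
time: 16.5
tcp_pos: [0.4575, -0.3761, 0.2509]
tcp_rot: [-1.571, 0.057, -2.9]
ft_force: [-0.4, 0.2, -0.8]
gripper_width: 0.0514
```

```bash
python3 -c "
from h import *
tilt();s=sense();print(s['qpos'],s['tcp_pos'])"
```

```text
tips tilt world xy mrad [55. 14.]
[-0.75875997  0.07500639  1.78787803  0.05125416  1.24867999  0.55491507] [ 0.45745602 -0.37611495  0.25085254]
```

```bash
python3 -c "
from h import *
rows([.4605,-.3865,.11],None,15)"
```

```text
at [ 0.4575 -0.3761  0.2509] yaw -166.2 n 10 t 16.5 F [-0.4  0.2 -0.8] w 0.0514
{"tx":0.8,"ty":14.1,"tz":1.1,"twist":0.0},
{"tx":0.8,"ty":14.1,"tz":1.1,"twist":0.0},
{"tx":0.8,"ty":14.1,"tz":1.1,"twist":0.0},
{"tx":0.8,"ty":14.1,"tz":1.1,"twist":0.0},
{"tx":0.8,"ty":14.1,"tz":1.1,"twist":0.0},
{"tx":0.8,"ty":14.1,"tz":1.1,"twist":0.0},
{"tx":0.8,"ty":14.1,"tz":1.1,"twist":0.0},
{"tx":0.8,"ty":14.1,"tz":1.1,"twist":0.0},
{"tx":0.8,"ty":14.1,"tz":1.1,"twist":0.0},
{"tx":0.8,"ty":14.1,"tz":1.1,"twist":0.0},
```

Emit:
step_arm(
  commands=[
    {"tx": 1, "ty": 14, "tz": 1, "twist": 0},
    {"tx": 1, "ty": 14, "tz": 1, "twist": 0},
    {"tx": 1, "ty": 14, "tz": 1, "twist": 0},
    {"tx": 1, "ty": 14, "tz": 1, "twist": 0},
    {"tx": 1, "ty": 14, "tz": 1, "twist": 0},
    {"tx": 1, "ty": 14, "tz": 1, "twist": 0},
    {"tx": 1, "ty": 14, "tz": 1, "twist": 0},
    {"tx": 1, "ty": 14, "tz": 1, "twist": 0},
    {"tx": 1, "ty": 10, "tz": 1, "twist": 0},
    {"tx": 0, "ty": 0, "tz": 0, "twist": 0},
  ],
)

```text
time: 17.5
tcp_pos: [0.4563, -0.3849, 0.1144]
tcp_rot: [-1.575, 0.055, -2.9]
ft_force: [0.1, 0.1, -0.8]
gripper_width: 0.0514
```

```bash
python3 -c "
from h import *
tilt();s=sense();print(s['tcp_pos'],s['tcp_rot'])
c=camera('wrist');im=np.ascontiguousarray(c['image'])
for z,r in((.06,.013),(.028,.025)): cv2.polylines(im,[circ(c,(.4605,-.3865),z,r).astype(np.int32)],True,(255,0,255),1)
crop(im,0,0,640,400,1.25,'pics/g1.png')"
```

```text
tips tilt world xy mrad [52. 17.]
[ 0.45627991 -0.38490956  0.11443274] [-1.57513462  0.05491698 -2.90033907]
```

View pics/g1.png

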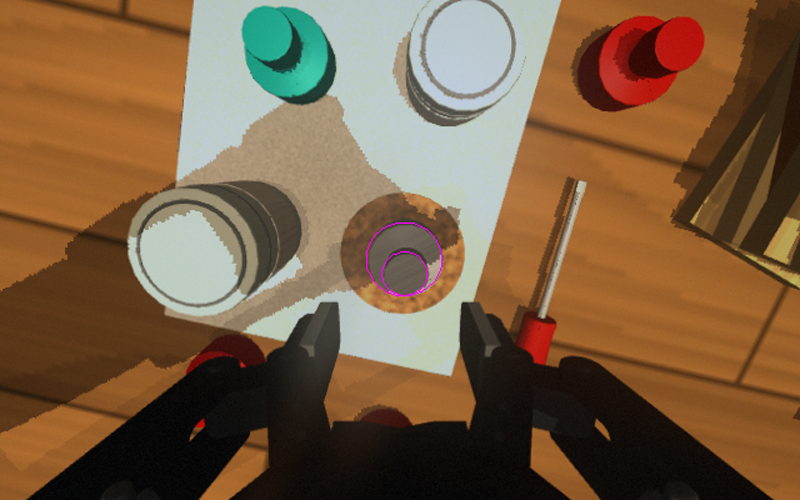

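The overlay matches the weight exactly (knob at about (405,272) in the view). Descending to the knob.

```bash
python3 -c "
from h import *
rows([.4612,-.3863,.036],None,10)"
```

```text
at [ 0.4566 -0.3852  0.1152] yaw -166.2 n 8 t 17.55 F [-0.1  0.1 -0.6] w 0.0517
{"tx":0.0,"ty":9.9,"tz":0.3,"twist":0.0},
{"tx":0.0,"ty":9.9,"tz":0.3,"twist":0.0},
{"tx":0.0,"ty":9.9,"tz":0.3,"twist":0.0},
{"tx":0.0,"ty":9.9,"tz":0.3,"twist":0.0},
{"tx":0.0,"ty":9.9,"tz":0.3,"twist":0.0},
{"tx":0.0,"ty":9.9,"tz":0.3,"twist":0.0},
{"tx":0.0,"ty":9.9,"tz":0.3,"twist":0.0},
{"tx":0.0,"ty":9.9,"tz":0.3,"twist":0.0},
```

Emit:
step_arm(
  commands=[
    {"tx": 0, "ty": 10, "tz": 0.3, "twist": 0},
    {"tx": 0, "ty": 10, "tz": 0.3, "twist": 0},
    {"tx": 0, "ty": 10, "tz": 0.3, "twist": 0},
    {"tx": 0, "ty": 10, "tz": 0.3, "twist": 0},
    {"tx": 0, "ty": 10, "tz": 0.3, "twist": 0},
    {"tx": 0, "ty": 10, "tz": 0.3, "twist": 0},
    {"tx": 0, "ty": 10, "tz": 0.3, "twist": 0},
    {"tx": 0, "ty": 3, "tz": 0, "twist": 0},
  ],
)

```text
time: 18.35
tcp_pos: [0.4632, -0.3875, 0.0385]
tcp_rot: [-1.57, 0.058, -2.9]
ft_force: [-0.2, 0.6, 0.6]
gripper_width: 0.0512
```

```bash
python3 -c "
from h import *
tilt();rows([.4612,-.3863,.036],None,10)"
```

```text
tips tilt world xy mrad [56. 13.]
at [ 0.4632 -0.3875  0.0385] yaw -166.2 n 1 t 18.35 F [-0.2  0.6  0.6] w 0.0512
{"tx":1.7,"ty":2.4,"tz":-1.7,"twist":0.0},
```

Emit:
step_arm(
  commands=[
    {"tx": 1.5, "ty": 2, "tz": -1.5, "twist": 0},
    {"tx": 0, "ty": 0, "tz": 0, "twist": 0},
    {"tx": 0, "ty": 0, "tz": 0, "twist": 0},
    {"tx": 0, "ty": 0, "tz": 0, "twist": 0},
    {"tx": 0, "ty": 0, "tz": 0, "twist": 0},
    {"tx": 0, "ty": 0, "tz": 0, "twist": 0},
  ],
  fingers=1,
  squeeze=60,
)

```text
time: 18.95
tcp_pos: [0.461, -0.3863, 0.0354]
tcp_rot: [-1.571, 0.058, -2.9]
ft_force: [0.9, -0.3, -4.0]
gripper_width: 0.0239
```

Emit:
step_arm(
  commands=[
    {"tx": 0, "ty": -6, "tz": 0, "twist": 0},
    {"tx": 0, "ty": -8, "tz": 0, "twist": 0},
    {"tx": 0, "ty": -10, "tz": 0, "twist": 0},
    {"tx": 0, "ty": -12, "tz": 0, "twist": 0},
    {"tx": 0, "ty": 0, "tz": 0, "twist": 0},
  ],
)

```text
time: 19.45
tcp_pos: [0.4575, -0.3855, 0.0733]
tcp_rot: [-1.574, 0.055, -2.9]
ft_force: [0.4, 0.1, -4.3]
gripper_width: 0.0236
```

```bash
python3 -c "
from h import *
tilt();rows([.4612,-.3863,.036],None,10)
c=camera('wrist');im=np.ascontiguousarray(c['image'])
crop(im,0,0,640,400,1.25,'pics/g2.png')"
```

```text
tips tilt world xy mrad [53. 16.]
at [ 0.4575 -0.3855  0.0733] yaw -166.1 n 4 t 19.45 F [ 0.4  0.1 -4.3] w 0.0236
{"tx":-0.3,"ty":9.3,"tz":0.4,"twist":0.0},
{"tx":-0.3,"ty":9.3,"tz":0.4,"twist":0.0},
{"tx":-0.3,"ty":9.3,"tz":0.4,"twist":0.0},
{"tx":-0.3,"ty":9.3,"tz":0.4,"twist":0.0},
```

View pics/g2.png

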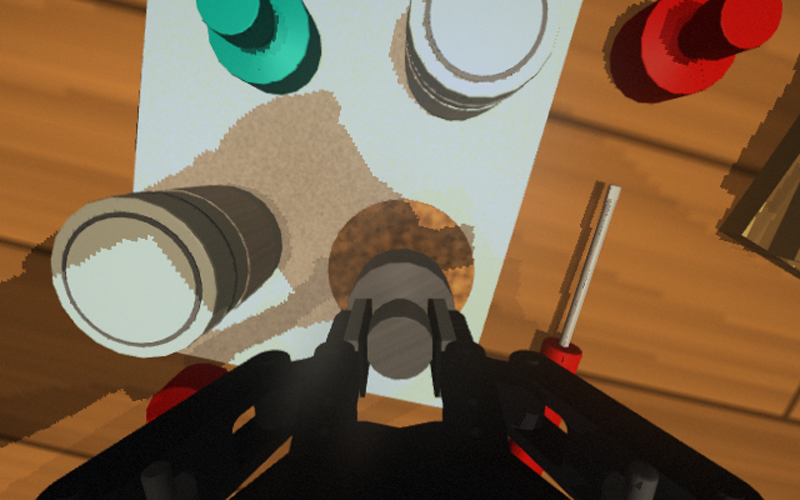

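Emit:
step_arm(
  commands=[
    {"tx": 0, "ty": -14, "tz": 0, "twist": 0},
    {"tx": 0, "ty": -14, "tz": 0, "twist": 0},
    {"tx": 0, "ty": -14, "tz": 0, "twist": 0},
    {"tx": 0, "ty": -14, "tz": 0, "twist": 0},
    {"tx": 0, "ty": -14, "tz": 0, "twist": 0},
    {"tx": 0, "ty": -14, "tz": 0, "twist": 0},
    {"tx": 0, "ty": -14, "tz": 0, "twist": 0},
    {"tx": 0, "ty": -14, "tz": 0, "twist": 0},
    {"tx": 0, "ty": -10, "tz": 0, "twist": 0},
    {"tx": 0, "ty": 0, "tz": 0, "twist": 0},
  ],
)

```text
time: 20.5
tcp_pos: [0.4503, -0.3877, 0.2071]
tcp_rot: [-1.572, 0.056, -2.9]
ft_force: [0.3, -0.1, -5.4]
gripper_width: 0.0237
```

```bash
python3 -c "
from h import *
tilt();rows([.6036,.0395,.2],None,22)
"
```

```text
tips tilt world xy mrad [54. 15.]
at [ 0.4503 -0.3877  0.2071] yaw -166.1 n 21 t 20.5 F [ 0.3 -0.1 -5.4] w 0.0237
{"tx":-11.9,"ty":1.0,"tz":-18.0,"twist":0.0},
{"tx":-11.9,"ty":1.0,"tz":-18.0,"twist":0.0},
{"tx":-11.9,"ty":1.0,"tz":-18.0,"twist":0.0},
{"tx":-11.9,"ty":1.0,"tz":-18.0,"twist":0.0},
{"tx":-11.9,"ty":1.0,"tz":-18.0,"twist":0.0},
{"tx":-11.9,"ty":1.0,"tz":-18.0,"twist":0.0},
{"tx":-11.9,"ty":1.0,"tz":-18.0,"twist":0.0},
{"tx":-11.9,"ty":1.0,"tz":-18.0,"twist":0.0},
{"tx":-11.9,"ty":1.0,"tz":-18.0,"twist":0.0},
{"tx":-11.9,"ty":1.0,"tz":-18.0,"twist":0.0},
{"tx":-11.9,"ty":1.0,"tz":-18.0,"twist":0.0},
{"tx":-11.9,"ty":1.0,"tz":-18.0,"twist":0.0},
{"tx":-11.9,"ty":1.0,"tz":-18.0,"twist":0.0},
{"tx":-11.9,"ty":1.0,"tz":-18.0,"twist":0.0},
{"tx":-11.9,"ty":1.0,"tz":-18.0,"twist":0.0},
{"tx":-11.9,"ty":1.0,"tz":-18.0,"twist":0.0},
{"tx":-11.9,"ty":1.0,"tz":-18.0,"twist":0.0},
{"tx":-11.9,"ty":1.0,"tz":-18.0,"twist":0.0},
{"tx":-11.9,"ty":1.0,"tz":-18.0,"twist":0.0},
{"tx":-11.9,"ty":1.0,"tz":-18.0,"twist":0.0},
{"tx":-11.9,"ty":1.0,"tz":-18.0,"twist":0.0},
```

Emit:
step_arm(
  commands=[
    {"tx": -12, "ty": 1, "tz": -18, "twist": 0},
    {"tx": -12, "ty": 1, "tz": -18, "twist": 0},
    {"tx": -12, "ty": 1, "tz": -18, "twist": 0},
    {"tx": -12, "ty": 1, "tz": -18, "twist": 0},
    {"tx": -12, "ty": 1, "tz": -18, "twist": 0},
    {"tx": -12, "ty": 1, "tz": -18, "twist": 0},
    {"tx": -12, "ty": 1, "tz": -18, "twist": 0},
    {"tx": -12, "ty": 1, "tz": -18, "twist": 0},
    {"tx": -12, "ty": 1, "tz": -18, "twist": 0},
    {"tx": -12, "ty": 1, "tz": -18, "twist": 0},
  ],
)

```text
time: 21.5
tcp_pos: [0.5223, -0.1777, 0.1974]
tcp_rot: [-1.579, 0.048, -2.906]
ft_force: [-0.3, 0.0, -4.6]
gripper_width: 0.0242
```

```bash
python3 -c "
from h import *
tilt();rows([.6036,.0395,.2],None,22)
"
```

```text
tips tilt world xy mrad [44. 19.]
at [ 0.5223 -0.1777  0.1974] yaw -166.5 n 11 t 21.5 F [-0.3  0.  -4.6] w 0.0242
{"tx":-11.8,"ty":0.5,"tz":-17.5,"twist":0.0},
{"tx":-11.8,"ty":0.5,"tz":-17.5,"twist":0.0},
{"tx":-11.8,"ty":0.5,"tz":-17.5,"twist":0.0},
{"tx":-11.8,"ty":0.5,"tz":-17.5,"twist":0.0},
{"tx":-11.8,"ty":0.5,"tz":-17.5,"twist":0.0},
{"tx":-11.8,"ty":0.5,"tz":-17.5,"twist":0.0},
{"tx":-11.8,"ty":0.5,"tz":-17.5,"twist":0.0},
{"tx":-11.8,"ty":0.5,"tz":-17.5,"twist":0.0},
{"tx":-11.8,"ty":0.5,"tz":-17.5,"twist":0.0},
{"tx":-11.8,"ty":0.5,"tz":-17.5,"twist":0.0},
{"tx":-11.8,"ty":0.5,"tz":-17.5,"twist":0.0},
```

Emit:
step_arm(
  commands=[
    {"tx": -12, "ty": 0, "tz": -18, "twist": 0},
    {"tx": -12, "ty": 0, "tz": -18, "twist": 0},
    {"tx": -12, "ty": 0, "tz": -18, "twist": 0},
    {"tx": -12, "ty": 0, "tz": -18, "twist": 0},
    {"tx": -12, "ty": 0, "tz": -18, "twist": 0},
    {"tx": -12, "ty": 0, "tz": -18, "twist": 0},
    {"tx": -12, "ty": 0, "tz": -18, "twist": 0},
    {"tx": -12, "ty": 0, "tz": -16, "twist": 0},
    {"tx": -12, "ty": 0, "tz": -12, "twist": 0},
    {"tx": -6, "ty": 0, "tz": -8, "twist": 0},
  ],
)

```text
time: 22.5
tcp_pos: [0.5924, 0.0176, 0.1954]
tcp_rot: [-1.586, 0.034, -2.905]
ft_force: [-0.0, 0.1, -4.3]
gripper_width: 0.0238
```

```bash
python3 -c "
from h import *
tilt();rows([.6036,.0395,.15],None,12)
c=camera('wrist');im=np.ascontiguousarray(c['image'])
crop(im,0,0,640,400,1.25,'pics/g3.png')"
```

```text
tips tilt world xy mrad [29. 23.]
at [0.5924 0.0176 0.1954] yaw -166.4 n 5 t 22.5 F [-0.   0.1 -4.3] w 0.0238
{"tx":-2.9,"ty":9.2,"tz":-3.6,"twist":0.0},
{"tx":-2.9,"ty":9.2,"tz":-3.6,"twist":0.0},
{"tx":-2.9,"ty":9.2,"tz":-3.6,"twist":0.0},
{"tx":-2.9,"ty":9.2,"tz":-3.6,"twist":0.0},
{"tx":-2.9,"ty":9.2,"tz":-3.6,"twist":0.0},
```

View pics/g3.png

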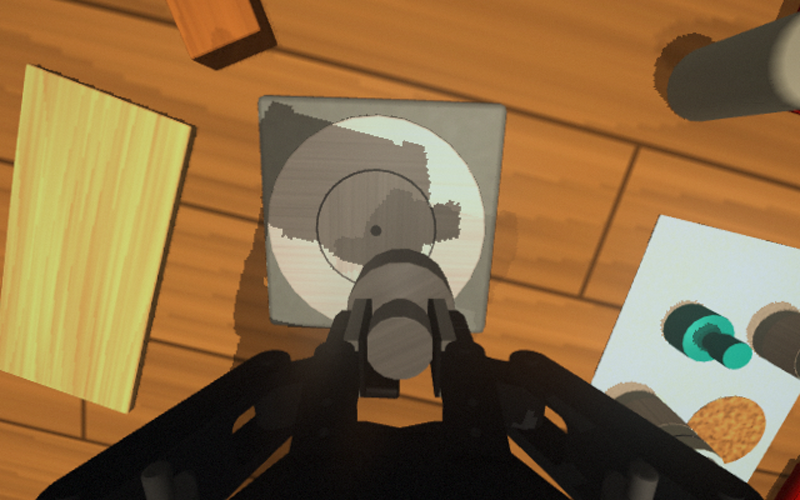

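Emit:
step_arm(
  commands=[
    {"tx": -3, "ty": 9, "tz": -4, "twist": 0},
    {"tx": -3, "ty": 10, "tz": -4, "twist": 0},
    {"tx": -3, "ty": 10, "tz": -4, "twist": 0},
    {"tx": -3, "ty": 10, "tz": -4, "twist": 0},
    {"tx": -3, "ty": 10, "tz": -2, "twist": 0},
    {"tx": 0, "ty": 10, "tz": 0, "twist": 0},
    {"tx": 0, "ty": 6, "tz": 0, "twist": 0},
    {"tx": 0, "ty": 0, "tz": 0, "twist": 0},
  ],
)

```text
time: 23.35
tcp_pos: [0.6035, 0.0407, 0.1225]
tcp_rot: [-1.587, 0.028, -2.906]
ft_force: [0.4, 0.2, -4.7]
gripper_width: 0.0241
```

```bash
python3 -c "
from h import *
tilt();rows([.6045,.0395,.125],None,12)
c=camera('wrist');im=np.ascontiguousarray(c['image'])
crop(im,0,0,640,400,1.25,'pics/g4.png')"
```

```text
tips tilt world xy mrad [24. 22.]
at [0.6035 0.0407 0.1225] yaw -166.5 n 1 t 23.35 F [ 0.4  0.2 -4.7] w 0.0241
{"tx":-0.8,"ty":-2.5,"tz":1.3,"twist":0.0},
```

View pics/g4.png

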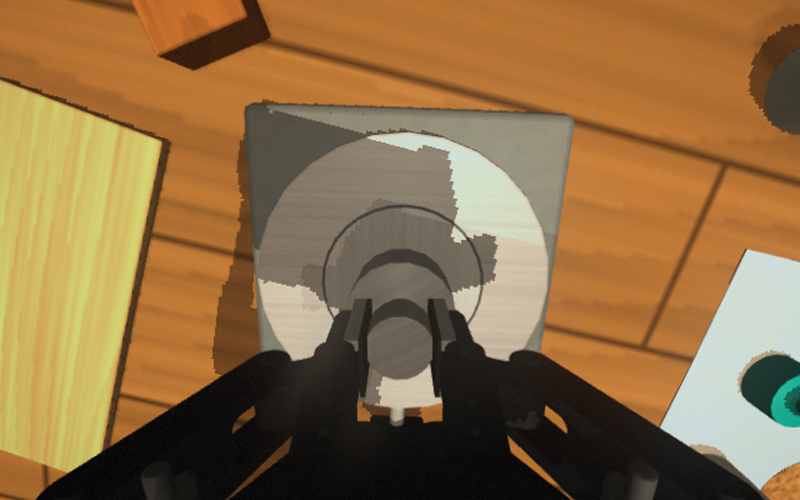

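Centred by the numbers. Next I lower it gently onto the pan, watching the force.

Emit:
step_arm(
  commands=[
    {"tx": -0.8, "ty": 2, "tz": 1.2, "twist": 0},
    {"tx": 0, "ty": 2, "tz": 0, "twist": 0},
    {"tx": 0, "ty": 2, "tz": 0, "twist": 0},
    {"tx": 0, "ty": 2, "tz": 0, "twist": 0},
  ],
)

```text
time: 23.8
tcp_pos: [0.6068, 0.0393, 0.1168]
tcp_rot: [-1.586, 0.033, -2.907]
ft_force: [0.5, -0.1, -4.6]
gripper_width: 0.024
```

Emit:
step_arm(
  commands=[
    {"tx": 0, "ty": 2, "tz": 0, "twist": 0},
    {"tx": 0, "ty": 2, "tz": 0, "twist": 0},
  ],
)

```text
time: 24.0
tcp_pos: [0.6072, 0.0393, 0.1133]
tcp_rot: [-1.586, 0.034, -2.907]
ft_force: [-1.8, 0.1, -2.5]
gripper_width: 0.0242
```

Emit:
step_arm(
  commands=[
    {"tx": 0, "ty": -3, "tz": 0, "twist": 0},
    {"tx": 2.5, "ty": -1, "tz": -0.6, "twist": 0},
    {"tx": 0, "ty": 0, "tz": 0, "twist": 0},
  ],
)

```text
time: 24.3
tcp_pos: [0.6042, 0.0393, 0.1172]
tcp_rot: [-1.586, 0.033, -2.907]
ft_force: [0.4, -0.8, -5.7]
gripper_width: 0.0241
```

```bash
python3 -c "
from h import *
tilt();rows([.6045,.0395,.1075],None,2)
c=camera('wrist');crop(c['image'],200,100,440,330,3,'pics/g5.png')"
```

```text
tips tilt world xy mrad [29. 22.]
at [0.6042 0.0393 0.1172] yaw -166.5 n 5 t 24.3 F [ 0.4 -0.8 -5.7] w 0.0241
{"tx":-0.0,"ty":1.9,"tz":-0.0,"twist":0.0},
{"tx":-0.0,"ty":1.9,"tz":-0.0,"twist":0.0},
{"tx":-0.0,"ty":1.9,"tz":-0.0,"twist":0.0},
{"tx":-0.0,"ty":1.9,"tz":-0.0,"twist":0.0},
{"tx":-0.0,"ty":1.9,"tz":-0.0,"twist":0.0},
```

View pics/g5.png

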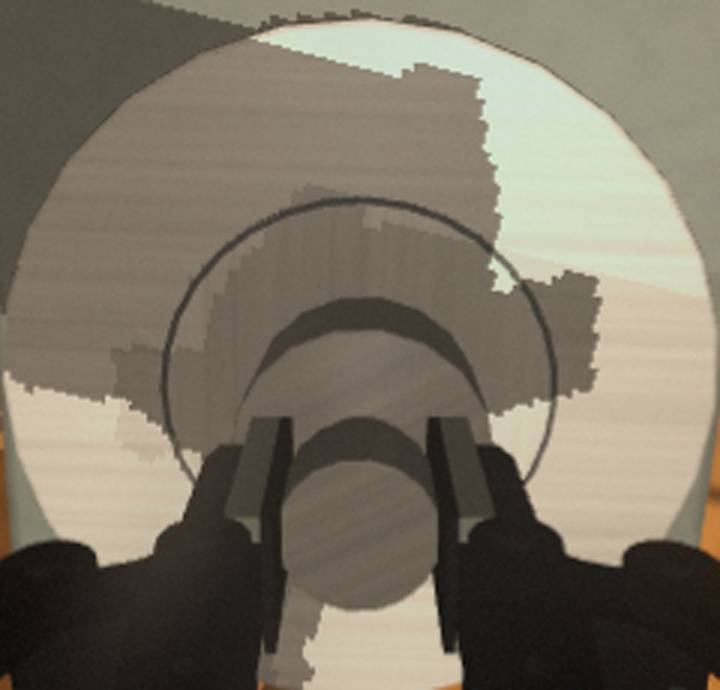

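Emit:
step_arm(
  commands=[
    {"tx": 0.2, "ty": 2, "tz": 0, "twist": 0},
    {"tx": 0.2, "ty": 2, "tz": 0, "twist": 0},
    {"tx": 0.2, "ty": 2, "tz": 0, "twist": 0},
    {"tx": 0.1, "ty": 1.5, "tz": 0, "twist": 0},
  ],
)

```text
time: 24.75
tcp_pos: [0.6047, 0.0393, 0.1105]
tcp_rot: [-1.585, 0.036, -2.906]
ft_force: [-1.1, 0.3, -0.6]
gripper_width: 0.0241
```

Emit:
step_arm(
  commands=[
    {"tx": 0, "ty": 0.8, "tz": 0, "twist": 0},
  ],
)

```text
time: 24.85
tcp_pos: [0.6047, 0.0393, 0.1098]
tcp_rot: [-1.585, 0.036, -2.906]
ft_force: [-1.5, 0.5, -1.0]
gripper_width: 0.0238
```

Emit:
step_arm(
  commands=[
    {"tx": 0, "ty": 0, "tz": 0, "twist": 0},
    {"tx": 0, "ty": 0, "tz": 0, "twist": 0},
    {"tx": 0, "ty": 0, "tz": 0, "twist": 0},
    {"tx": 0, "ty": 0, "tz": 0, "twist": 0},
  ],
  fingers=0.4,
)

```text
time: 25.25
tcp_pos: [0.6076, 0.0394, 0.1123]
tcp_rot: [-1.584, 0.042, -2.906]
ft_force: [0.4, 0.9, 0.3]
gripper_width: 0.0514
```

Emit:
step_arm(
  commands=[
    {"tx": 0, "ty": -10, "tz": 0, "twist": 0},
    {"tx": 0, "ty": -20, "tz": 0, "twist": 0},
    {"tx": 0, "ty": -20, "tz": 0, "twist": 0},
    {"tx": 0, "ty": -20, "tz": 0, "twist": 0},
    {"tx": 0, "ty": -10, "tz": 0, "twist": 0},
    {"tx": 0, "ty": 0, "tz": 0, "twist": 0},
  ],
)

```text
time: 25.85
tcp_pos: [0.6053, 0.0375, 0.1987]
tcp_rot: [-1.583, 0.044, -2.906]
ft_force: [0.4, -0.2, 0.1]
gripper_width: 0.0509
```

```bash
python3 -c "
from h import *
tilt();rows([.6045,.0395,.1075],None,20)
c=camera('wrist');crop(c['image'],0,0,640,400,1.25,'pics/g6.png')
for z,r in((.132,.013),(.1,.025),(.072,.025)): 
  im=np.ascontiguousarray(c['image'])
im=np.ascontiguousarray(c['image'])
for z,r in((.132,.013),(.1,.025)): cv2.polylines(im,[circ(c,(.6036,.0395),z,r).astype(np.int32)],True,(255,0,255),1)
crop(im,220,40,420,240,3,'pics/g7.png')"
```

```text
tips tilt world xy mrad [40. 23.]
at [0.6053 0.0375 0.1987] yaw -166.5 n 5 t 25.85 F [ 0.4 -0.2  0.1] w 0.0509
{"tx":0.9,"ty":18.2,"tz":-0.2,"twist":0.0},
{"tx":0.9,"ty":18.2,"tz":-0.2,"twist":0.0},
{"tx":0.9,"ty":18.2,"tz":-0.2,"twist":0.0},
{"tx":0.9,"ty":18.2,"tz":-0.2,"twist":0.0},
{"tx":0.9,"ty":18.2,"tz":-0.2,"twist":0.0},
```

View pics/g6.png

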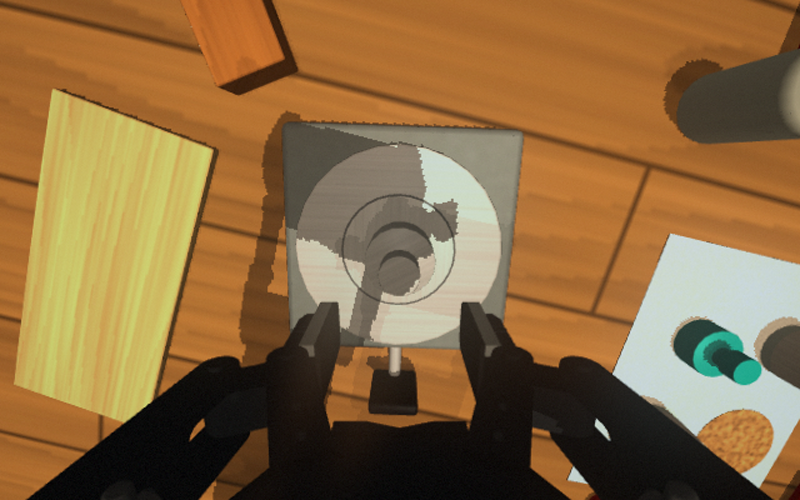

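View pics/g7.png

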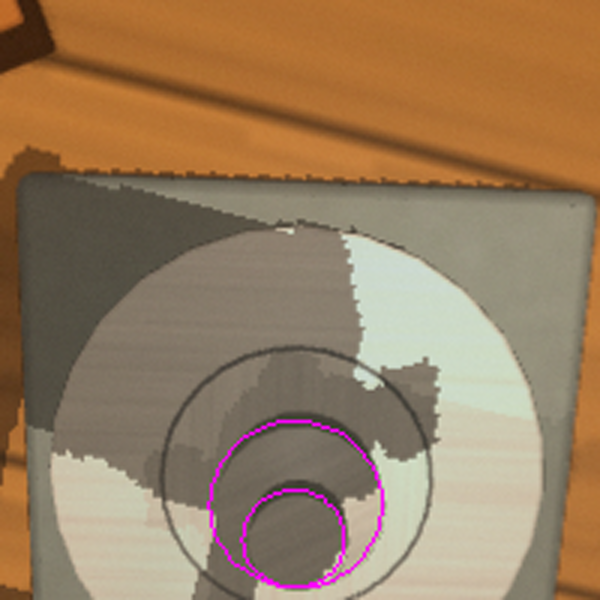

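Emit:
step_arm(
  commands=[
    {"tx": 0, "ty": -50, "tz": 0, "twist": 0},
    {"tx": 0, "ty": -50, "tz": 0, "twist": 0},
    {"tx": 0, "ty": -50, "tz": 0, "twist": 0},
    {"tx": 0, "ty": 0, "tz": 0, "twist": 0},
    {"tx": 0, "ty": 13, "tz": 0, "twist": 0},
    {"tx": 0, "ty": 13, "tz": 0, "twist": 0},
    {"tx": 0, "ty": 13, "tz": 0, "twist": 0},
    {"tx": 0, "ty": 13, "tz": 0, "twist": 0},
    {"tx": 0, "ty": 13, "tz": 0, "twist": 0},
    {"tx": 0, "ty": 13, "tz": 0, "twist": 0},
  ],
)

```text
time: 26.9
tcp_pos: [0.5944, 0.0361, 0.251]
tcp_rot: [-1.589, 0.02, -2.907]
ft_force: [-0.3, -0.0, 0.4]
gripper_width: 0.0513
```

```bash
python3 -c "
from h import *
tilt();rows([.604,.0395,.17],None,14)
c=camera('top');crop(c['image'],380,150,500,290,4,'pics/h1.png')"
```

```text
tips tilt world xy mrad [15. 22.]
at [0.5944 0.0361 0.251 ] yaw -166.5 n 6 t 26.9 F [-0.3 -0.   0.4] w 0.0513
{"tx":-1.4,"ty":13.5,"tz":0.1,"twist":0.0},
{"tx":-1.4,"ty":13.5,"tz":0.1,"twist":0.0},
{"tx":-1.4,"ty":13.5,"tz":0.1,"twist":0.0},
{"tx":-1.4,"ty":13.5,"tz":0.1,"twist":0.0},
{"tx":-1.4,"ty":13.5,"tz":0.1,"twist":0.0},
{"tx":-1.4,"ty":13.5,"tz":0.1,"twist":0.0},
```

View pics/h1.png

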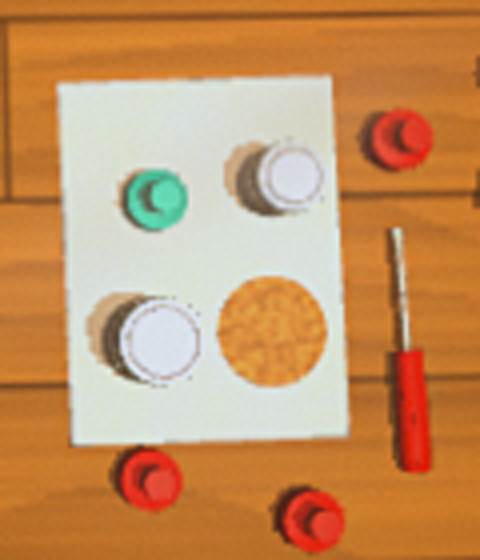

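Emit:
step_arm(
  commands=[
    {"tx": -1, "ty": 13, "tz": 0, "twist": 0},
    {"tx": -1, "ty": 13, "tz": 0, "twist": 0},
    {"tx": -1, "ty": 13, "tz": 0, "twist": 0},
    {"tx": -1, "ty": 13, "tz": 0, "twist": 0},
    {"tx": -1, "ty": 13, "tz": 0, "twist": 0},
    {"tx": -1, "ty": 13, "tz": 0, "twist": 0},
    {"tx": 0, "ty": 0, "tz": 0, "twist": 0},
  ],
)

```text
time: 27.65
tcp_pos: [0.5994, 0.0396, 0.1614]
tcp_rot: [-1.591, 0.013, -2.906]
ft_force: [-0.9, -0.0, -0.7]
gripper_width: 0.0512
```

```bash
python3 -c "
from h import *
tilt();rows([.604,.0397,.109],None,10)
c=camera('top');print('mat',px2w(c,[[447.9,232.6]],.001))
c=camera('wrist')
im=np.ascontiguousarray(c['image'])
for z,r in((.132,.013),(.1,.025)): cv2.polylines(im,[circ(c,(.6036,.0395),z,r).astype(np.int32)],True,(255,0,255),1)
crop(im,120,40,520,330,1.8,'pics/h2.png')"
```

```text
tips tilt world xy mrad [ 8. 22.]
at [0.5994 0.0396 0.1614] yaw -166.5 n 6 t 27.65 F [-0.9 -0.  -0.7] w 0.0512
{"tx":-0.6,"ty":8.7,"tz":0.3,"twist":0.0},
{"tx":-0.6,"ty":8.7,"tz":0.3,"twist":0.0},
{"tx":-0.6,"ty":8.7,"tz":0.3,"twist":0.0},
{"tx":-0.6,"ty":8.7,"tz":0.3,"twist":0.0},
{"tx":-0.6,"ty":8.7,"tz":0.3,"twist":0.0},
{"tx":-0.6,"ty":8.7,"tz":0.3,"twist":0.0},
mat [[ 0.45596665 -0.38811311  0.001     ]]
```

View pics/h2.png

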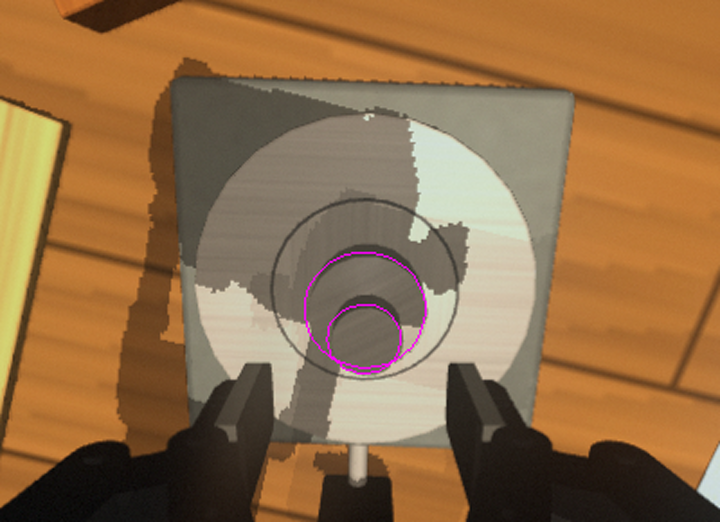

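Emit:
step_arm(
  commands=[
    {"tx": -0.6, "ty": 9, "tz": 0.3, "twist": 0},
    {"tx": -0.6, "ty": 9, "tz": 0.3, "twist": 0},
    {"tx": -0.6, "ty": 9, "tz": 0.3, "twist": 0},
    {"tx": -0.6, "ty": 9, "tz": 0.3, "twist": 0},
    {"tx": -0.6, "ty": 9, "tz": 0.3, "twist": 0},
    {"tx": 0, "ty": 6, "tz": 0, "twist": 0},
    {"tx": 0, "ty": 0, "tz": 0, "twist": 0},
  ],
)

```text
time: 28.45
tcp_pos: [0.6066, 0.0399, 0.1104]
tcp_rot: [-1.589, 0.02, -2.907]
ft_force: [-0.3, -0.1, -0.7]
gripper_width: 0.0511
```

```bash
python3 -c "
from h import *
tilt();rows([.604,.0397,.109],None,10)"
```

```text
tips tilt world xy mrad [15. 22.]
at [0.6066 0.0399 0.1104] yaw -166.5 n 1 t 28.45 F [-0.3 -0.1 -0.7] w 0.0511
{"tx":2.6,"ty":1.4,"tz":-0.4,"twist":0.0},
```

Emit:
step_arm(
  commands=[
    {"tx": 2, "ty": 0.5, "tz": -0.4, "twist": 0},
    {"tx": 0, "ty": 0, "tz": 0, "twist": 0},
    {"tx": 0, "ty": 0, "tz": 0, "twist": 0},
    {"tx": 0, "ty": 0, "tz": 0, "twist": 0},
    {"tx": 0, "ty": 0, "tz": 0, "twist": 0},
    {"tx": 0, "ty": 0, "tz": 0, "twist": 0},
  ],
  fingers=1,
)

```text
time: 29.05
tcp_pos: [0.6043, 0.0396, 0.1106]
tcp_rot: [-1.589, 0.02, -2.907]
ft_force: [-0.9, -0.9, 0.1]
gripper_width: 0.0239
```

Emit:
step_arm(
  commands=[
    {"tx": 0, "ty": -5, "tz": 0, "twist": 0},
    {"tx": 0, "ty": -8, "tz": 0, "twist": 0},
    {"tx": 0, "ty": -12, "tz": 0, "twist": 0},
    {"tx": 0, "ty": -15, "tz": 0, "twist": 0},
    {"tx": 0, "ty": -15, "tz": 0, "twist": 0},
    {"tx": 0, "ty": -15, "tz": 0, "twist": 0},
    {"tx": 0, "ty": -15, "tz": 0, "twist": 0},
    {"tx": 0, "ty": 0, "tz": 0, "twist": 0},
  ],
)

```text
time: 29.85
tcp_pos: [0.6022, 0.0376, 0.2024]
tcp_rot: [-1.589, 0.019, -2.906]
ft_force: [0.9, -0.2, -4.8]
gripper_width: 0.0236
```

```bash
python3 -c "
from h import *
tilt();rows([.457,-.387,.19],None,22)"
```

```text
tips tilt world xy mrad [14. 22.]
at [0.6022 0.0376 0.2024] yaw -166.5 n 21 t 29.85 F [ 0.9 -0.2 -4.8] w 0.0236
{"tx":11.4,"ty":0.0,"tz":18.1,"twist":0.0},
{"tx":11.4,"ty":0.0,"tz":18.1,"twist":0.0},
{"tx":11.4,"ty":0.0,"tz":18.1,"twist":0.0},
{"tx":11.4,"ty":0.0,"tz":18.1,"twist":0.0},
{"tx":11.4,"ty":0.0,"tz":18.1,"twist":0.0},
{"tx":11.4,"ty":0.0,"tz":18.1,"twist":0.0},
{"tx":11.4,"ty":0.0,"tz":18.1,"twist":0.0},
{"tx":11.4,"ty":0.0,"tz":18.1,"twist":0.0},
{"tx":11.4,"ty":0.0,"tz":18.1,"twist":0.0},
{"tx":11.4,"ty":0.0,"tz":18.1,"twist":0.0},
{"tx":11.4,"ty":0.0,"tz":18.1,"twist":0.0},
{"tx":11.4,"ty":0.0,"tz":18.1,"twist":0.0},
{"tx":11.4,"ty":0.0,"tz":18.1,"twist":0.0},
{"tx":11.4,"ty":0.0,"tz":18.1,"twist":0.0},
{"tx":11.4,"ty":0.0,"tz":18.1,"twist":0.0},
{"tx":11.4,"ty":0.0,"tz":18.1,"twist":0.0},
{"tx":11.4,"ty":0.0,"tz":18.1,"twist":0.0},
{"tx":11.4,"ty":0.0,"tz":18.1,"twist":0.0},
{"tx":11.4,"ty":0.0,"tz":18.1,"twist":0.0},
{"tx":11.4,"ty":0.0,"tz":18.1,"twist":0.0},
{"tx":11.4,"ty":0.0,"tz":18.1,"twist":0.0},
```

Emit:
step_arm(
  commands=[
    {"tx": 8, "ty": 0, "tz": 12, "twist": 0},
    {"tx": 11, "ty": 0, "tz": 18, "twist": 0},
    {"tx": 11, "ty": 0, "tz": 18, "twist": 0},
    {"tx": 11, "ty": 0, "tz": 18, "twist": 0},
    {"tx": 11, "ty": 0, "tz": 18, "twist": 0},
    {"tx": 11, "ty": 0, "tz": 18, "twist": 0},
    {"tx": 11, "ty": 0, "tz": 18, "twist": 0},
    {"tx": 11, "ty": 0, "tz": 18, "twist": 0},
    {"tx": 11, "ty": 0, "tz": 18, "twist": 0},
    {"tx": 11, "ty": 0, "tz": 18, "twist": 0},
  ],
)

```text
time: 30.85
tcp_pos: [0.5297, -0.1664, 0.192]
tcp_rot: [-1.591, 0.009, -2.902]
ft_force: [-0.3, 0.9, -4.7]
gripper_width: 0.0242
```

```bash
sed -i 's/^    for i in range(n):$/    for i in ([0] if abs(dy)<.5 else range(n)):/' h.py; python3 -c "
from h import *
tilt();rows([.457,-.387,.19],None,22)"
```

```text
tips tilt world xy mrad [ 5. 21.]
at [ 0.5297 -0.1664  0.192 ] yaw -166.3 n 11 t 30.85 F [-0.3  0.9 -4.7] w 0.0242
{"tx":11.2,"ty":-0.3,"tz":17.9,"twist":0.0},
```

Emit:
step_arm(
  commands=[
    {"tx": 11, "ty": -1, "tz": 18, "twist": 0},
    {"tx": 11, "ty": -1, "tz": 18, "twist": 0},
    {"tx": 11, "ty": -1, "tz": 18, "twist": 0},
    {"tx": 11, "ty": -1, "tz": 18, "twist": 0},
    {"tx": 11, "ty": -1, "tz": 18, "twist": 0},
    {"tx": 11, "ty": -1, "tz": 18, "twist": 0},
    {"tx": 11, "ty": -1, "tz": 18, "twist": 0},
    {"tx": 11, "ty": -1, "tz": 18, "twist": 0},
    {"tx": 11, "ty": -1, "tz": 17, "twist": 0},
    {"tx": 9, "ty": 0, "tz": 12, "twist": 0},
  ],
)

```text
time: 31.85
tcp_pos: [0.4501, -0.3716, 0.188]
tcp_rot: [-1.599, -0.005, -2.906]
ft_force: [-0.0, 0.4, -5.2]
gripper_width: 0.0237
```

```bash
python3 -c "
from h import *
tilt();rows([.457,-.387,.08],None,12)
c=camera('wrist');crop(c['image'],0,0,640,400,1.25,'pics/i1.png')"
```

```text
tips tilt world xy mrad [-11.  26.]
at [ 0.4501 -0.3716  0.188 ] yaw -166.5 n 10 t 31.85 F [-0.   0.4 -5.2] w 0.0237
{"tx":-0.4,"ty":10.8,"tz":2.0,"twist":0.0},
```

View pics/i1.png

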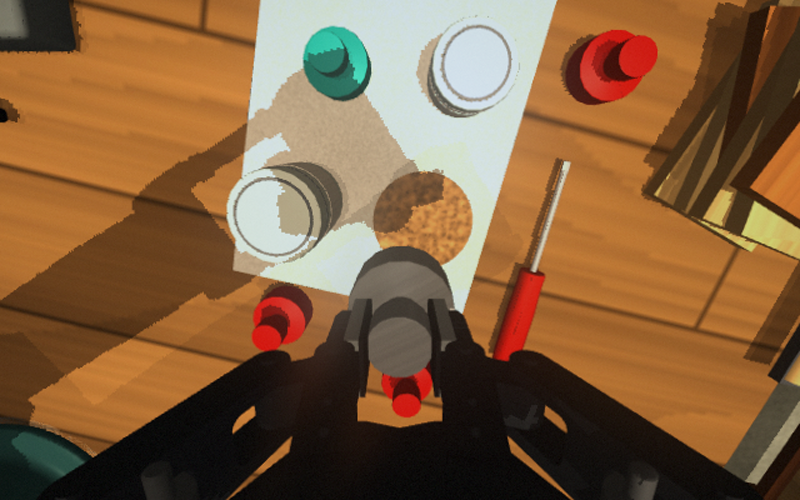

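Emit:
step_arm(
  commands=[
    {"tx": 0, "ty": 11, "tz": 2, "twist": 0},
    {"tx": 0, "ty": 11, "tz": 2, "twist": 0},
    {"tx": 0, "ty": 11, "tz": 2, "twist": 0},
    {"tx": 0, "ty": 11, "tz": 2, "twist": 0},
    {"tx": 0, "ty": 11, "tz": 2, "twist": 0},
    {"tx": 0, "ty": 11, "tz": 2, "twist": 0},
    {"tx": 0, "ty": 11, "tz": 2, "twist": 0},
    {"tx": 0, "ty": 11, "tz": 2, "twist": 0},
    {"tx": 0, "ty": 11, "tz": 0, "twist": 0},
    {"tx": 0, "ty": 11, "tz": 0, "twist": 0},
  ],
)

```text
time: 32.9
tcp_pos: [0.451, -0.3851, 0.0663]
tcp_rot: [-1.6, -0.007, -2.905]
ft_force: [0.2, 0.4, -6.2]
gripper_width: 0.0237
```

```bash
python3 -c "
from h import *
tilt();rows([.4570,-.387,.055],None,8)
c=camera('wrist');im=np.ascontiguousarray(c['image'])
cv2.polylines(im,[circ(c,(.4565,-.387),.001,.046).astype(np.int32)],True,(255,0,255),1)
crop(im,0,0,640,400,1.25,'pics/i2.png')"
```

```text
tips tilt world xy mrad [-14.  27.]
at [ 0.451  -0.3851  0.0663] yaw -166.4 n 2 t 32.9 F [ 0.2  0.4 -6.2] w 0.0237
{"tx":-2.7,"ty":5.6,"tz":1.8,"twist":0.0},
```

View pics/i2.png

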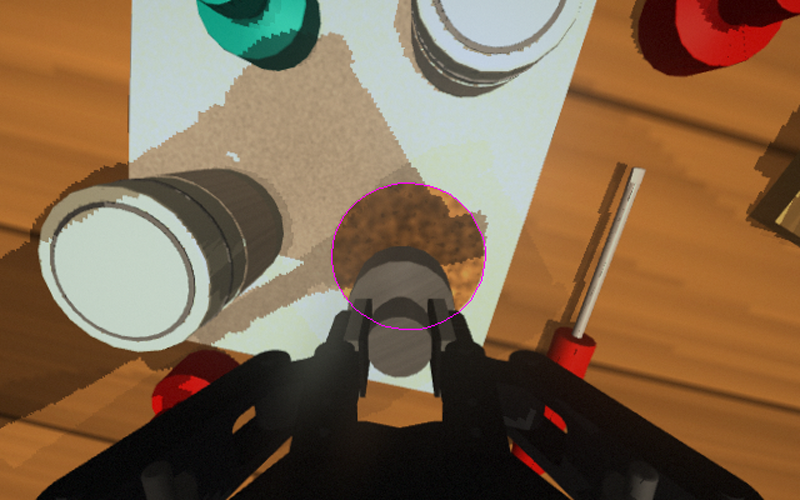

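Emit:
step_arm(
  commands=[
    {"tx": -3, "ty": 6, "tz": 2, "twist": 0},
    {"tx": -3, "ty": 6, "tz": 1, "twist": 0},
    {"tx": 0, "ty": 6, "tz": 0, "twist": 0},
    {"tx": 0, "ty": 4, "tz": 0, "twist": 0},
    {"tx": 0, "ty": 2, "tz": 0, "twist": 0},
  ],
)

```text
time: 33.45
tcp_pos: [0.4572, -0.3853, 0.0383]
tcp_rot: [-1.602, -0.008, -2.905]
ft_force: [-2.6, -0.4, 1.6]
gripper_width: 0.0237
```

```bash
python3 -c "
from h import *
tilt();rows([.4575,-.387,.037],None,8)"
```

```text
tips tilt world xy mrad [-15.  29.]
at [ 0.4572 -0.3853  0.0383] yaw -166.4 n 1 t 33.45 F [-2.6 -0.4  1.6] w 0.0237
{"tx":0.1,"ty":1.2,"tz":1.7,"twist":0.0},
```

Emit:
step_arm(
  commands=[
    {"tx": 0, "ty": 0, "tz": 0, "twist": 0},
    {"tx": 0, "ty": 0, "tz": 0, "twist": 0},
    {"tx": 0, "ty": 0, "tz": 0, "twist": 0},
    {"tx": 0, "ty": 0, "tz": 0, "twist": 0},
    {"tx": 0, "ty": -10, "tz": 0, "twist": 0},
    {"tx": 0, "ty": -20, "tz": 0, "twist": 0},
    {"tx": 0, "ty": -20, "tz": 0, "twist": 0},
    {"tx": 0, "ty": -20, "tz": 0, "twist": 0},
    {"tx": 0, "ty": -20, "tz": 0, "twist": 0},
    {"tx": 0, "ty": -20, "tz": 0, "twist": 0},
  ],
  fingers=0.4,
)

```text
time: 34.45
tcp_pos: [0.4602, -0.39, 0.1582]
tcp_rot: [-1.597, -0.005, -2.905]
ft_force: [0.6, 0.0, -0.3]
gripper_width: 0.0511
```

```bash
python3 -c "
from h import *
tilt();rows([.450,-.30,.2],None,15)
c=camera('wrist');im=np.ascontiguousarray(c['image'])
for z,r in((.06,.013),(.028,.025)): cv2.polylines(im,[circ(c,(.4565,-.387),z,r).astype(np.int32)],True,(255,0,255),1)
for z,r in((.084,.034),(.0,.034)): cv2.polylines(im,[circ(c,(.453,-.278),z,r).astype(np.int32)],True,(255,0,255),1)
for z,r in((.072,.0285),(.0,.0285)): cv2.polylines(im,[circ(c,(.579,-.387),z,r).astype(np.int32)],True,(255,0,255),1)
crop(im,0,0,640,400,1.25,'pics/i3.png')"
```

```text
tips tilt world xy mrad [-11.  24.]
at [ 0.4602 -0.39    0.1582] yaw -166.4 n 7 t 34.45 F [ 0.6  0.  -0.3] w 0.0511
{"tx":-1.6,"ty":-5.6,"tz":-13.0,"twist":0.0},
```

View pics/i3.png

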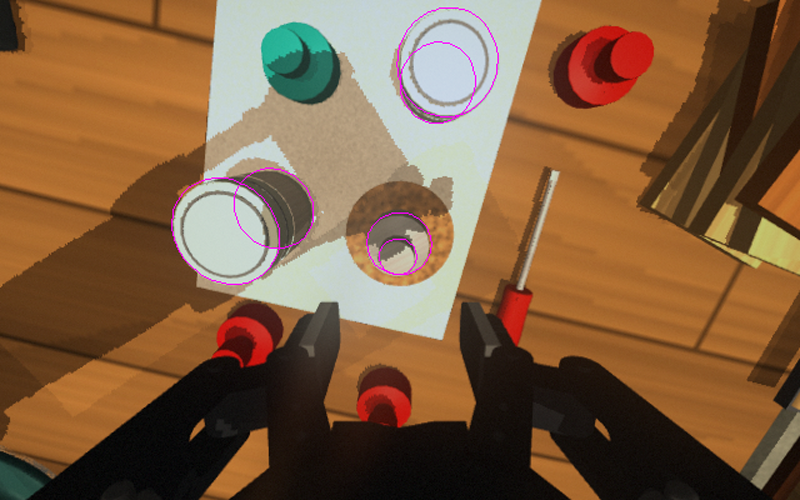

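All overlays fit: the weight is at the mat's centre and both tubs are where I measured them. Next is the large tub.

Emit:
step_arm(
  commands=[
    {"tx": -1.5, "ty": -14, "tz": -11, "twist": 0},
    {"tx": -1.5, "ty": -14, "tz": -11, "twist": 0},
    {"tx": -1.5, "ty": -14, "tz": -11, "twist": 0},
    {"tx": -1.5, "ty": -14, "tz": -11, "twist": 0},
    {"tx": -1.5, "ty": -14, "tz": -11, "twist": 0},
    {"tx": -1.5, "ty": -14, "tz": -11, "twist": 0},
    {"tx": -1.5, "ty": -14, "tz": -11, "twist": 0},
    {"tx": -1.5, "ty": -14, "tz": -11, "twist": 0},
    {"tx": -1.5, "ty": -14, "tz": -11, "twist": 0},
    {"tx": 0, "ty": 0, "tz": 0, "twist": 0},
  ],
  fingers=0,
)

```text
time: 35.5
tcp_pos: [0.4527, -0.2875, 0.3048]
tcp_rot: [-1.586, 0.004, -2.904]
ft_force: [-0.1, -1.0, 0.7]
gripper_width: 0.0854
```

```bash
python3 -c "
from h import *
tilt();rows([.453,-.2777,.16],None,48)"
```

```text
tips tilt world xy mrad [ 0. 16.]
at [ 0.4527 -0.2875  0.3048] yaw -166.4 n 4 t 35.5 F [-0.1 -1.   0.7] w 0.0854
{"tx":-0.5,"ty":36.2,"tz":-1.8,"twist":0.0},
```

Emit:
step_arm(
  commands=[
    {"tx": -0.3, "ty": 20, "tz": -1, "twist": 0},
    {"tx": -0.3, "ty": 20, "tz": -1, "twist": 0},
    {"tx": -0.3, "ty": 20, "tz": -1, "twist": 0},
    {"tx": -0.3, "ty": 20, "tz": -1, "twist": 0},
    {"tx": -0.3, "ty": 20, "tz": -1, "twist": 0},
    {"tx": -0.3, "ty": 20, "tz": -1, "twist": 0},
    {"tx": -0.3, "ty": 18, "tz": -1, "twist": 0},
    {"tx": 0, "ty": 8, "tz": 0, "twist": 0},
    {"tx": 0, "ty": 0, "tz": 0, "twist": 0},
  ],
)

```text
time: 36.4
tcp_pos: [0.4529, -0.2784, 0.1525]
tcp_rot: [-1.584, 0.002, -2.904]
ft_force: [0.2, 0.0, 0.7]
gripper_width: 0.0853
```

```bash
python3 -c "
from h import *
tilt();rows([.453,-.2777,.1],None,10)
c=camera('wrist');im=np.ascontiguousarray(c['image'])
for z,r in((.084,.034),(.0,.034)): cv2.polylines(im,[circ(c,(.453,-.2777),z,r).astype(np.int32)],True,(255,0,255),1)
crop(im,0,0,640,400,1.25,'pics/j1.png')"
```

```text
tips tilt world xy mrad [-1. 13.]
at [ 0.4529 -0.2784  0.1525] yaw -166.4 n 6 t 36.4 F [0.2 0.  0.7] w 0.0853
{"tx":-0.0,"ty":8.7,"tz":0.0,"twist":0.0},
```

View pics/j1.png

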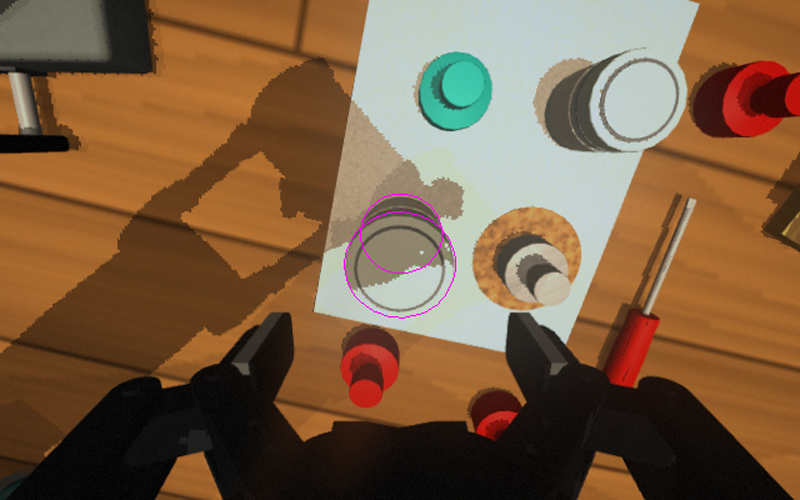

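Emit:
step_arm(
  commands=[
    {"tx": 0, "ty": 12, "tz": 0, "twist": 0},
    {"tx": 0, "ty": 12, "tz": 0, "twist": 0},
    {"tx": 0, "ty": 12, "tz": 0, "twist": 0},
    {"tx": 0, "ty": 12, "tz": 0, "twist": 0},
    {"tx": 0, "ty": 2, "tz": 0, "twist": 0},
  ],
)

```text
time: 36.95
tcp_pos: [0.4553, -0.2797, 0.1022]
tcp_rot: [-1.579, 0.006, -2.904]
ft_force: [-0.4, -0.5, 0.5]
gripper_width: 0.0855
```

```bash
python3 -c "
from h import *
tilt();rows([.453,-.2777,.037],None,10)"
```

```text
tips tilt world xy mrad [4. 9.]
at [ 0.4553 -0.2797  0.1022] yaw -166.4 n 7 t 36.95 F [-0.4 -0.5  0.5] w 0.0855
{"tx":0.3,"ty":9.3,"tz":-0.3,"twist":0.0},
```

Emit:
step_arm(
  commands=[
    {"tx": 1.5, "ty": 9, "tz": -2, "twist": 0},
    {"tx": 0.5, "ty": 9, "tz": -0.5, "twist": 0},
    {"tx": 0.4, "ty": 9, "tz": -0.3, "twist": 0},
    {"tx": 0.4, "ty": 9, "tz": -0.3, "twist": 0},
    {"tx": 0.4, "ty": 9, "tz": -0.3, "twist": 0},
    {"tx": 0.4, "ty": 9, "tz": -0.3, "twist": 0},
    {"tx": 0.3, "ty": 8, "tz": -0.3, "twist": 0},
    {"tx": 0, "ty": 0, "tz": 0, "twist": 0},
  ],
)

```text
time: 37.75
tcp_pos: [0.45, -0.2755, 0.0341]
tcp_rot: [-1.58, 0.005, -2.904]
ft_force: [-1.0, 0.4, -0.3]
gripper_width: 0.0851
```

```bash
python3 -c "
from h import *
tilt();rows([.453,-.2777,.037],None,10)"
```

```text
tips tilt world xy mrad [ 3. 10.]
at [ 0.45   -0.2755  0.0341] yaw -166.4 n 1 t 37.75 F [-1.   0.4 -0.3] w 0.0851
{"tx":-2.4,"ty":-2.9,"tz":2.8,"twist":0.0},
```

Emit:
step_arm(
  commands=[
    {"tx": -2.4, "ty": -2, "tz": 2.5, "twist": 0},
    {"tx": 0, "ty": 0, "tz": 0, "twist": 0},
    {"tx": 0, "ty": 0, "tz": 0, "twist": 0},
    {"tx": 0, "ty": 0, "tz": 0, "twist": 0},
    {"tx": 0, "ty": 0, "tz": 0, "twist": 0},
    {"tx": 0, "ty": 0, "tz": 0, "twist": 0},
  ],
  fingers=1,
  squeeze=40,
)

```text
time: 38.35
tcp_pos: [0.4535, -0.2777, 0.0363]
tcp_rot: [-1.58, 0.006, -2.904]
ft_force: [-0.0, 0.0, -2.2]
gripper_width: 0.0674
```

Emit:
step_arm(
  commands=[
    {"tx": 0, "ty": -6, "tz": 0, "twist": 0},
    {"tx": 0, "ty": -8, "tz": 0, "twist": 0},
    {"tx": 0, "ty": -12, "tz": 0, "twist": 0},
    {"tx": 0, "ty": 0, "tz": 0, "twist": 0},
  ],
)

```text
time: 38.75
tcp_pos: [0.4523, -0.2773, 0.0635]
tcp_rot: [-1.582, 0.004, -2.904]
ft_force: [0.9, 0.3, -4.2]
gripper_width: 0.0674
```

```bash
python3 -c "
from h import *
tilt();rows([.453,-.2777,.23],None,15)
c=camera('wrist');crop(c['image'],0,0,640,400,1.25,'pics/j2.png')"
```

```text
tips tilt world xy mrad [ 1. 11.]
at [ 0.4523 -0.2773  0.0635] yaw -166.4 n 12 t 38.75 F [ 0.9  0.3 -4.2] w 0.0674
{"tx":-0.1,"ty":-13.9,"tz":-0.1,"twist":0.0},
```

View pics/j2.png

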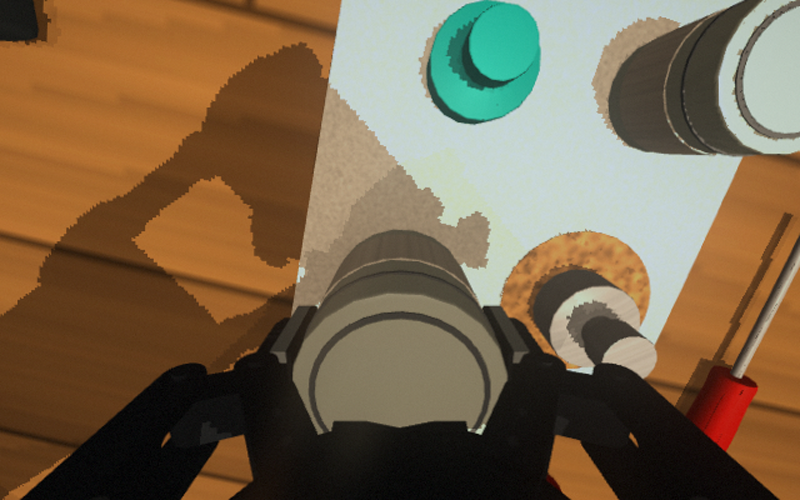

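Emit:
step_arm(
  commands=[
    {"tx": 0, "ty": -14, "tz": 0, "twist": 0},
    {"tx": 0, "ty": -14, "tz": 0, "twist": 0},
    {"tx": 0, "ty": -14, "tz": 0, "twist": 0},
    {"tx": -3, "ty": -14, "tz": -5, "twist": 0},
    {"tx": -6, "ty": -14, "tz": -10, "twist": 0},
    {"tx": -9, "ty": -14, "tz": -10, "twist": 0},
    {"tx": -12, "ty": -14, "tz": -13, "twist": 0},
    {"tx": -12, "ty": -14, "tz": -13, "twist": 0},
    {"tx": -12, "ty": -10, "tz": -14, "twist": 0},
    {"tx": -12, "ty": -5, "tz": -14, "twist": 0},
  ],
)

```text
time: 39.8
tcp_pos: [0.4999, -0.1791, 0.2047]
tcp_rot: [-1.582, 0.007, -2.906]
ft_force: [0.5, 0.2, -3.3]
gripper_width: 0.0672
```

```bash
python3 -c "
from h import *
tilt();rows([.6038,.0395,.195],None,22)"
```

```text
tips tilt world xy mrad [ 4. 12.]
at [ 0.4999 -0.1791  0.2047] yaw -166.5 n 12 t 39.8 F [ 0.5  0.2 -3.3] w 0.0672
{"tx":-12.7,"ty":1.1,"tz":-15.7,"twist":0.0},
```

Emit:
step_arm(
  commands=[
    {"tx": -12.5, "ty": 0, "tz": -16, "twist": 0},
    {"tx": -12.5, "ty": 0, "tz": -16, "twist": 0},
    {"tx": -12.5, "ty": 0, "tz": -16, "twist": 0},
    {"tx": -12.5, "ty": 0, "tz": -16, "twist": 0},
    {"tx": -12.5, "ty": 0, "tz": -16, "twist": 0},
    {"tx": -12.5, "ty": 0, "tz": -16, "twist": 0},
    {"tx": -12.5, "ty": 0, "tz": -16, "twist": 0},
    {"tx": -12.5, "ty": 0, "tz": -16, "twist": 0},
    {"tx": -12.5, "ty": 0, "tz": -15, "twist": 0},
    {"tx": -12.5, "ty": 0, "tz": -15, "twist": 0},
  ],
)

```text
time: 40.8
tcp_pos: [0.5886, 0.0256, 0.2198]
tcp_rot: [-1.582, 0.015, -2.898]
ft_force: [0.6, 0.5, -4.9]
gripper_width: 0.0673
```

```bash
python3 -c "
from h import *
tilt();rows([.6038,.0395,.15],None,12)"
```

```text
tips tilt world xy mrad [12. 14.]
at [0.5886 0.0256 0.2198] yaw -166.0 n 7 t 40.8 F [ 0.6  0.5 -4.9] w 0.0673
{"tx":-2.4,"ty":10.0,"tz":-1.3,"twist":0.0},
```

Emit:
step_arm(
  commands=[
    {"tx": -2.5, "ty": 10, "tz": -1.3, "twist": 0},
    {"tx": -2.5, "ty": 10, "tz": -1.3, "twist": 0},
    {"tx": -2.5, "ty": 10, "tz": -1.3, "twist": 0},
    {"tx": -2, "ty": 10, "tz": -1.3, "twist": 0},
    {"tx": -1, "ty": 10, "tz": -1, "twist": 0},
    {"tx": 0, "ty": 10, "tz": -1, "twist": 0},
    {"tx": 0, "ty": 10, "tz": 0, "twist": 0},
    {"tx": 0, "ty": 10, "tz": 0, "twist": 0},
    {"tx": 0, "ty": 8, "tz": 0, "twist": 0},
    {"tx": 0, "ty": 0, "tz": 0, "twist": 0},
  ],
)

```text
time: 41.8
tcp_pos: [0.5963, 0.0398, 0.1244]
tcp_rot: [-1.583, 0.011, -2.895]
ft_force: [-0.3, -0.1, -5.1]
gripper_width: 0.0676
```

```bash
python3 -c "
from h import *
tilt();rows([.6038,.0395,.118],None,12)
c=camera('wrist');crop(c['image'],0,0,640,400,1.25,'pics/j3.png')"
```

```text
tips tilt world xy mrad [ 8. 14.]
at [0.5963 0.0398 0.1244] yaw -165.9 n 1 t 41.8 F [-0.3 -0.1 -5.1] w 0.0676
{"tx":-7.1,"ty":6.4,"tz":2.2,"twist":0.0},
```

View pics/j3.png

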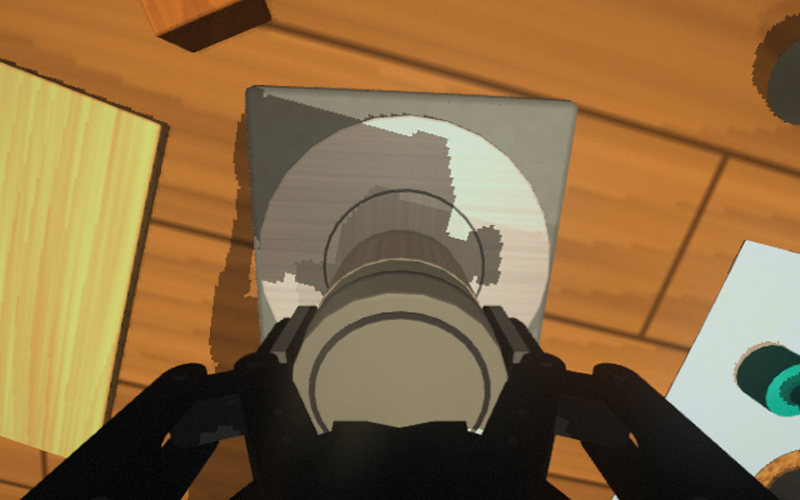

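Emit:
step_arm(
  commands=[
    {"tx": -4, "ty": 0, "tz": 1, "twist": 0},
    {"tx": -3, "ty": 1, "tz": 1, "twist": 0},
    {"tx": 0, "ty": 1, "tz": 0, "twist": 0},
    {"tx": 0, "ty": 2, "tz": 0, "twist": 0},
    {"tx": 0, "ty": 1, "tz": 0, "twist": 0},
  ],
)

```text
time: 42.35
tcp_pos: [0.6073, 0.0396, 0.1227]
tcp_rot: [-1.581, 0.018, -2.895]
ft_force: [0.2, -1.0, -5.0]
gripper_width: 0.0673
```

Emit:
step_arm(
  commands=[
    {"tx": 2.5, "ty": 1, "tz": -0.6, "twist": 0},
    {"tx": 0.5, "ty": 1.5, "tz": 0, "twist": 0},
    {"tx": 0.2, "ty": 1.5, "tz": 0, "twist": 0},
    {"tx": 0.2, "ty": 1.5, "tz": 0, "twist": 0},
  ],
)

```text
time: 42.75
tcp_pos: [0.6035, 0.0395, 0.117]
tcp_rot: [-1.581, 0.018, -2.895]
ft_force: [-0.4, 0.8, -4.6]
gripper_width: 0.0673
```

Emit:
step_arm(
  commands=[
    {"tx": 0.1, "ty": 2, "tz": 0, "twist": 0},
    {"tx": 0.1, "ty": 2, "tz": 0, "twist": 0},
    {"tx": 0.1, "ty": 1.5, "tz": 0, "twist": 0},
  ],
)

```text
time: 43.05
tcp_pos: [0.6036, 0.0395, 0.1119]
tcp_rot: [-1.581, 0.018, -2.895]
ft_force: [-0.8, 0.4, -0.7]
gripper_width: 0.0669
```

Emit:
step_arm(
  commands=[
    {"tx": 0, "ty": 0.8, "tz": 0, "twist": 0},
  ],
)

```text
time: 43.15
tcp_pos: [0.6036, 0.0395, 0.1113]
tcp_rot: [-1.581, 0.018, -2.895]
ft_force: [-0.9, 1.0, -0.5]
gripper_width: 0.0677
```

Emit:
step_arm(
  commands=[
    {"tx": 0, "ty": 0, "tz": 0, "twist": 0},
    {"tx": 0, "ty": 0, "tz": 0, "twist": 0},
    {"tx": 0, "ty": 0, "tz": 0, "twist": 0},
    {"tx": 0, "ty": -8, "tz": 0, "twist": 0},
    {"tx": 0, "ty": -14, "tz": 0, "twist": 0},
    {"tx": 0, "ty": -14, "tz": 0, "twist": 0},
    {"tx": 0, "ty": -14, "tz": 0, "twist": 0},
    {"tx": 0, "ty": -14, "tz": 0, "twist": 0},
    {"tx": 0, "ty": -14, "tz": 0, "twist": 0},
    {"tx": 0, "ty": -10, "tz": 0, "twist": 0},
  ],
  fingers=0,
)

```text
time: 44.15
tcp_pos: [0.6049, 0.0382, 0.2107]
tcp_rot: [-1.579, 0.027, -2.895]
ft_force: [-1.2, -0.0, 0.6]
gripper_width: 0.0854
```

```bash
python3 -c "
from h import *
tilt();rows([.6038,.0395,.118],None,12)
c=camera('wrist');im=np.ascontiguousarray(c['image'])
for z,r in((.084,.034),(.0,.034)): cv2.polylines(im,[circ(c,(.6036,.0395),z+.0745,r).astype(np.int32)],True,(255,0,255),1)
crop(im,0,0,640,400,1.25,'pics/j4.png')"
```

```text
tips tilt world xy mrad [24. 15.]
at [0.6049 0.0382 0.2107] yaw -165.9 n 8 t 44.15 F [-1.2 -0.   0.6] w 0.0854
{"tx":0.4,"ty":11.6,"tz":-0.1,"twist":0.0},
```

View pics/j4.png

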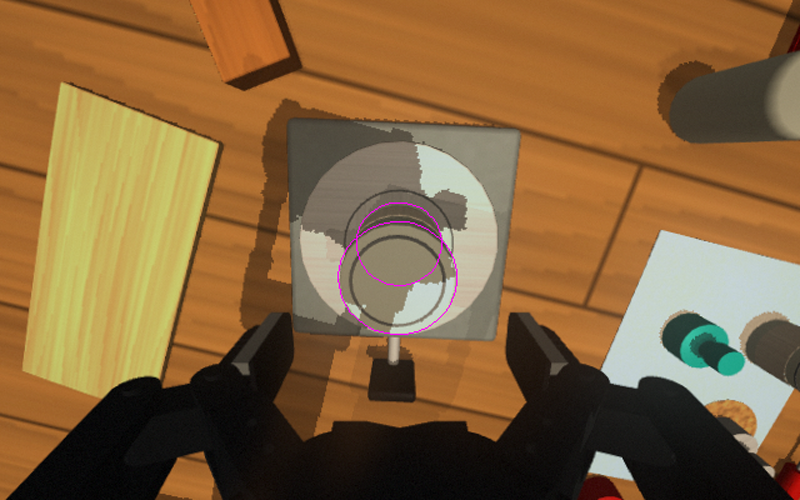

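Emit:
step_arm(
  commands=[
    {"tx": 0, "ty": -50, "tz": 0, "twist": 0},
    {"tx": 0, "ty": -50, "tz": 0, "twist": 0},
    {"tx": 0, "ty": 0, "tz": 0, "twist": 0},
    {"tx": 0, "ty": 13, "tz": 0, "twist": 0},
    {"tx": 0, "ty": 13, "tz": 0, "twist": 0},
    {"tx": 0, "ty": 13, "tz": 0, "twist": 0},
    {"tx": 0, "ty": 13, "tz": 0, "twist": 0},
    {"tx": 0, "ty": 13, "tz": 0, "twist": 0},
    {"tx": 0, "ty": 13, "tz": 0, "twist": 0},
    {"tx": 0, "ty": 13, "tz": 0, "twist": 0},
  ],
)

```text
time: 45.2
tcp_pos: [0.6005, 0.0381, 0.206]
tcp_rot: [-1.581, 0.018, -2.895]
ft_force: [0.0, -0.2, -0.1]
gripper_width: 0.0853
```

```bash
python3 -c "
from h import *
tilt();rows([.604,.0395,.18],None,12)"
```

```text
tips tilt world xy mrad [14. 14.]
at [0.6005 0.0381 0.206 ] yaw -165.9 n 3 t 45.2 F [ 0.  -0.2 -0.1] w 0.0853
{"tx":-1.1,"ty":8.7,"tz":-0.1,"twist":0.0},
```

Emit:
step_arm(
  commands=[
    {"tx": -1, "ty": 11, "tz": -0.4, "twist": 0},
    {"tx": -1, "ty": 11, "tz": -0.4, "twist": 0},
    {"tx": -0.5, "ty": 11, "tz": -0.4, "twist": 0},
    {"tx": 0, "ty": 4, "tz": 0, "twist": 0},
  ],
)

```text
time: 45.6
tcp_pos: [0.6018, 0.0407, 0.1627]
tcp_rot: [-1.582, 0.013, -2.895]
ft_force: [-0.1, 0.8, 0.1]
gripper_width: 0.0856
```

```bash
python3 -c "
from h import *
tilt();rows([.604,.0397,.113],None,10)"
```

```text
tips tilt world xy mrad [10. 14.]
at [0.6018 0.0407 0.1627] yaw -165.9 n 5 t 45.6 F [-0.1  0.8  0.1] w 0.0856
{"tx":-0.2,"ty":9.9,"tz":0.4,"twist":0.0},
```

Emit:
step_arm(
  commands=[
    {"tx": -1, "ty": 9, "tz": 1, "twist": 0},
    {"tx": 0, "ty": 9, "tz": 0.2, "twist": 0},
    {"tx": 0, "ty": 9, "tz": 0, "twist": 0},
    {"tx": 0, "ty": 9, "tz": 0, "twist": 0},
    {"tx": 0.3, "ty": 9, "tz": 0, "twist": 0},
    {"tx": 0.3, "ty": 5, "tz": 0, "twist": 0},
    {"tx": 0, "ty": 0, "tz": 0, "twist": 0},
  ],
)

```text
time: 46.3
tcp_pos: [0.6039, 0.0402, 0.1088]
tcp_rot: [-1.582, 0.015, -2.895]
ft_force: [0.3, 1.2, 0.7]
gripper_width: 0.0851
```

```bash
python3 -c "
from h import *
tilt();rows([.604,.0397,.112],None,10)"
```

```text
tips tilt world xy mrad [12. 14.]
at [0.6039 0.0402 0.1088] yaw -165.9 n 1 t 46.3 F [0.3 1.2 0.7] w 0.0851
{"tx":0.0,"ty":-3.2,"tz":0.5,"twist":0.0},
```

Emit:
step_arm(
  commands=[
    {"tx": 0, "ty": -2, "tz": 0.4, "twist": 0},
    {"tx": 0, "ty": 0, "tz": 0, "twist": 0},
    {"tx": 0, "ty": 0, "tz": 0, "twist": 0},
    {"tx": 0, "ty": 0, "tz": 0, "twist": 0},
    {"tx": 0, "ty": 0, "tz": 0, "twist": 0},
  ],
  fingers=1,
)

```text
time: 46.8
tcp_pos: [0.604, 0.0399, 0.112]
tcp_rot: [-1.582, 0.015, -2.895]
ft_force: [-1.5, 0.9, -0.3]
gripper_width: 0.0669
```

Emit:
step_arm(
  commands=[
    {"tx": 0, "ty": -5, "tz": 0, "twist": 0},
    {"tx": 0, "ty": -8, "tz": 0, "twist": 0},
    {"tx": 0, "ty": -12, "tz": 0, "twist": 0},
    {"tx": 0, "ty": -13, "tz": 0, "twist": 0},
    {"tx": 0, "ty": -13, "tz": 0, "twist": 0},
    {"tx": 0, "ty": -13, "tz": 0, "twist": 0},
    {"tx": 0, "ty": 0, "tz": 0, "twist": 0},
  ],
)

```text
time: 47.5
tcp_pos: [0.6025, 0.0388, 0.1806]
tcp_rot: [-1.582, 0.014, -2.895]
ft_force: [1.2, -0.0, -4.6]
gripper_width: 0.0671
```

```bash
python3 -c "
from h import *
tilt();rows([.54,.305,.16],None,20);print(sense()['qpos'])
c=camera('wrist');crop(c['image'],0,0,640,400,1.25,'pics/k1.png')"
```

```text
tips tilt world xy mrad [10. 14.]
at [0.6025 0.0388 0.1806] yaw -165.9 n 14 t 47.5 F [ 1.2 -0.  -4.6] w 0.0671
{"tx":-0.3,"ty":1.7,"tz":-19.5,"twist":0.0},
[0.01489178 0.15987093 1.82484829 0.01541541 1.14623539 1.33298738]
```

View pics/k1.png

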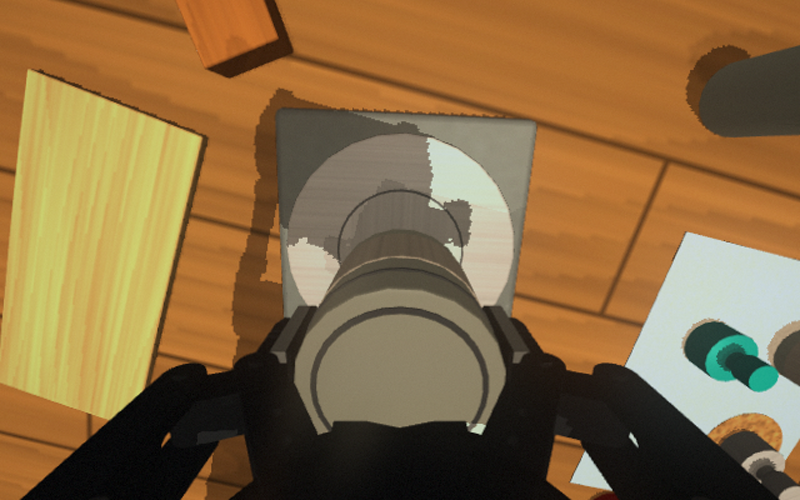

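Emit:
step_arm(
  commands=[
    {"tx": -0.5, "ty": 0, "tz": -12, "twist": 0},
    {"tx": -0.5, "ty": 0, "tz": -18, "twist": 0},
    {"tx": -0.5, "ty": 0, "tz": -20, "twist": 0},
    {"tx": -0.5, "ty": 0, "tz": -20, "twist": 0},
    {"tx": -0.5, "ty": 0, "tz": -20, "twist": 0},
    {"tx": -0.5, "ty": 0, "tz": -20, "twist": 0},
    {"tx": -0.5, "ty": 0, "tz": -20, "twist": 0},
    {"tx": -0.5, "ty": 0, "tz": -20, "twist": 0},
    {"tx": -0.5, "ty": 0, "tz": -20, "twist": 0},
    {"tx": -0.5, "ty": 0, "tz": -20, "twist": 0},
  ],
)

```text
time: 48.55
tcp_pos: [0.5512, 0.2346, 0.1735]
tcp_rot: [-1.586, -0.003, -2.899]
ft_force: [-0.6, -0.1, -3.6]
gripper_width: 0.0673
```

```bash
python3 -c "
from h import *
tilt();rows([.555,.307,.12],None,16)"
```

```text
tips tilt world xy mrad [-6. 14.]
at [0.5512 0.2346 0.1735] yaw -166.1 n 6 t 48.55 F [-0.6 -0.1 -3.6] w 0.0673
{"tx":-3.5,"ty":9.1,"tz":-11.4,"twist":0.0},
```

Emit:
step_arm(
  commands=[
    {"tx": -4, "ty": 7, "tz": -14, "twist": 0},
    {"tx": -4, "ty": 9, "tz": -14, "twist": 0},
    {"tx": -4, "ty": 10, "tz": -12, "twist": 0},
    {"tx": -4, "ty": 10, "tz": -8, "twist": 0},
    {"tx": -3, "ty": 10, "tz": -5, "twist": 0},
    {"tx": 0, "ty": 10, "tz": 0, "twist": 0},
    {"tx": 0, "ty": 10, "tz": 0, "twist": 0},
    {"tx": 0, "ty": 10, "tz": 0, "twist": 0},
    {"tx": 0, "ty": 10, "tz": 0, "twist": 0},
    {"tx": 0, "ty": 0, "tz": 0, "twist": 0},
  ],
)

```text
time: 49.55
tcp_pos: [0.553, 0.296, 0.0754]
tcp_rot: [-1.584, -0.011, -2.898]
ft_force: [-0.5, 0.3, -4.3]
gripper_width: 0.0672
```

```bash
python3 -c "
from h import *
tilt();rows([.555,.307,.055],None,10)
c=camera('wrist');crop(c['image'],0,0,640,400,1.25,'pics/k2.png')
c=camera('top');crop(c['image'],190,150,300,290,4,'pics/k3.png')"
```

```text
tips tilt world xy mrad [-14.  10.]
at [0.553  0.296  0.0754] yaw -166.0 n 3 t 49.55 F [-0.5  0.3 -4.3] w 0.0672
{"tx":-1.6,"ty":6.8,"tz":-3.3,"twist":0.0},
```

View pics/k2.png

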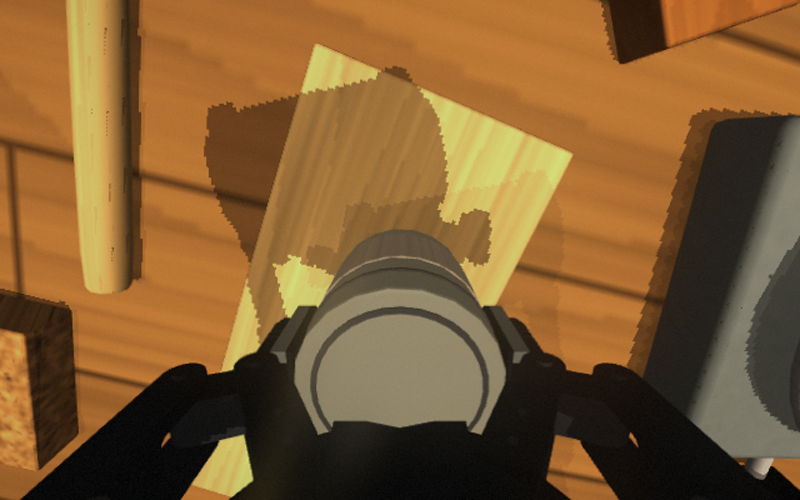

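Emit:
step_arm(
  commands=[
    {"tx": -2, "ty": 6, "tz": -4, "twist": 0},
    {"tx": -2, "ty": 6, "tz": -4, "twist": 0},
    {"tx": -1, "ty": 5, "tz": -2, "twist": 0},
    {"tx": 0, "ty": 3, "tz": 0, "twist": 0},
    {"tx": 0, "ty": 2, "tz": 0, "twist": 0},
  ],
)

```text
time: 50.15
tcp_pos: [0.559, 0.31, 0.0567]
tcp_rot: [-1.586, -0.003, -2.898]
ft_force: [0.1, 0.1, -4.2]
gripper_width: 0.0673
```

Emit:
step_arm(
  commands=[
    {"tx": 0, "ty": 2, "tz": 0, "twist": 0},
    {"tx": 0, "ty": 2, "tz": 0, "twist": 0},
    {"tx": 0, "ty": 1.5, "tz": 0, "twist": 0},
  ],
)

```text
time: 50.45
tcp_pos: [0.5587, 0.3101, 0.0508]
tcp_rot: [-1.586, -0.003, -2.898]
ft_force: [-4.0, -2.4, 7.4]
gripper_width: 0.067
```

Emit:
step_arm(
  commands=[
    {"tx": 0, "ty": -0.5, "tz": 0, "twist": 0},
  ],
)

```text
time: 50.55
tcp_pos: [0.5588, 0.3101, 0.0514]
tcp_rot: [-1.586, -0.003, -2.898]
ft_force: [-0.2, 0.2, -4.3]
gripper_width: 0.0669
```

Emit:
step_arm(
  commands=[
    {"tx": 0, "ty": 0, "tz": 0, "twist": 0},
    {"tx": 0, "ty": 0, "tz": 0, "twist": 0},
    {"tx": 0, "ty": 0, "tz": 0, "twist": 0},
    {"tx": 0, "ty": -8, "tz": 0, "twist": 0},
    {"tx": 0, "ty": -14, "tz": 0, "twist": 0},
    {"tx": 0, "ty": -14, "tz": 0, "twist": 0},
    {"tx": 0, "ty": -14, "tz": 0, "twist": 0},
    {"tx": 0, "ty": -14, "tz": 0, "twist": 0},
    {"tx": 0, "ty": -14, "tz": 0, "twist": 0},
    {"tx": 0, "ty": -14, "tz": 0, "twist": 0},
  ],
  fingers=0,
)

```text
time: 51.55
tcp_pos: [0.5621, 0.3098, 0.1557]
tcp_rot: [-1.588, 0.005, -2.898]
ft_force: [0.8, 1.2, 0.3]
gripper_width: 0.0854
```

```bash
python3 -c "
from h import *
tilt();rows([.579,-.387,.25],None,25)
c=camera('wrist');im=np.ascontiguousarray(c['image'])
for z,r in((.084,.034),(.0,.034)): cv2.polylines(im,[circ(c,(.559,.31),z+.012,r).astype(np.int32)],True,(255,0,255),1)
crop(im,0,0,640,400,1.25,'pics/k4.png')
c=camera('top');crop(c['image'],190,150,510,290,2.4,'pics/k5.png')"
```

```text
tips tilt world xy mrad [ 1. 18.]
at [0.5621 0.3098 0.1557] yaw -166.0 n 29 t 51.55 F [0.8 1.2 0.3] w 0.0854
{"tx":5.2,"ty":-3.7,"tz":23.4,"twist":0.0},
```

View pics/k4.png

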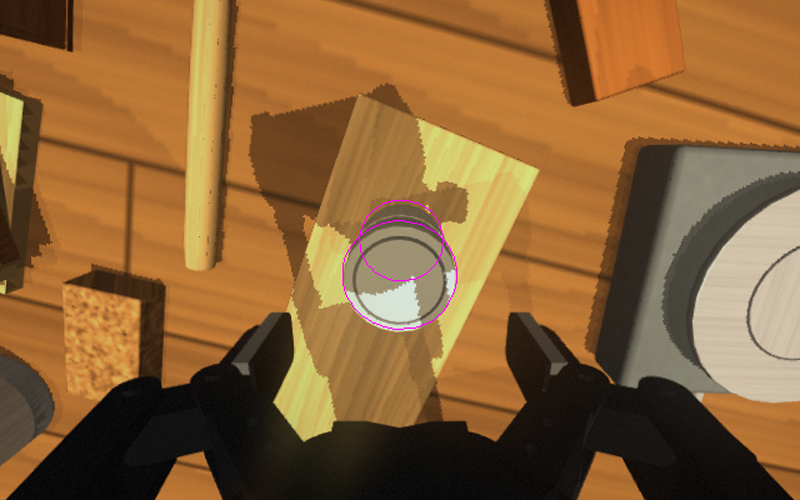

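View pics/k5.png

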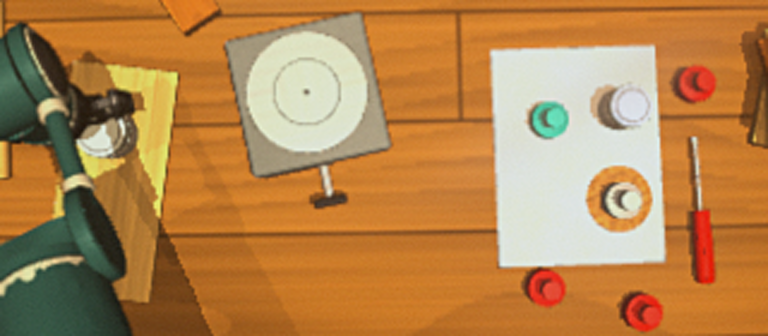

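Emit:
step_arm(
  commands=[
    {"tx": 0, "ty": -15, "tz": 10, "twist": 0},
    {"tx": 5, "ty": -15, "tz": 20, "twist": 0},
    {"tx": 7, "ty": -15, "tz": 30, "twist": 0},
    {"tx": 7, "ty": -15, "tz": 30, "twist": 0},
    {"tx": 7, "ty": -10, "tz": 30, "twist": 0},
    {"tx": 7, "ty": 0, "tz": 30, "twist": 0},
    {"tx": 7, "ty": 0, "tz": 30, "twist": 0},
    {"tx": 7, "ty": 0, "tz": 30, "twist": 0},
    {"tx": 7, "ty": 0, "tz": 30, "twist": 0},
    {"tx": 7, "ty": 0, "tz": 30, "twist": 0},
  ],
)

```text
time: 52.65
tcp_pos: [0.5681, 0.0198, 0.2282]
tcp_rot: [-1.586, 0.006, -2.892]
ft_force: [0.7, -0.4, -0.0]
gripper_width: 0.0854
```

```bash
python3 -c "
from h import *
tilt();rows([.576,-.387,.22],None,30)"
```

```text
tips tilt world xy mrad [ 2. 16.]
at [0.5681 0.0198 0.2282] yaw -165.7 n 14 t 52.65 F [ 0.7 -0.4 -0. ] w 0.0854
{"tx":6.6,"ty":0.1,"tz":28.3,"twist":0.0},
```

Emit:
step_arm(
  commands=[
    {"tx": 7, "ty": 0, "tz": 30, "twist": 0},
    {"tx": 7, "ty": 0, "tz": 30, "twist": 0},
    {"tx": 7, "ty": 0, "tz": 30, "twist": 0},
    {"tx": 7, "ty": 0, "tz": 30, "twist": 0},
    {"tx": 7, "ty": 0, "tz": 30, "twist": 0},
    {"tx": 7, "ty": 0, "tz": 30, "twist": 0},
    {"tx": 7, "ty": 0, "tz": 30, "twist": 0},
    {"tx": 7, "ty": 0, "tz": 30, "twist": 0},
    {"tx": 7, "ty": 0, "tz": 30, "twist": 0},
    {"tx": 7, "ty": 0, "tz": 28, "twist": 0},
  ],
)

```text
time: 53.65
tcp_pos: [0.5658, -0.3053, 0.2248]
tcp_rot: [-1.587, -0.001, -2.895]
ft_force: [-0.1, -0.3, 1.0]
gripper_width: 0.0855
```

Emit:
step_arm(
  commands=[
    {"tx": 7, "ty": 0, "tz": 25, "twist": 0},
    {"tx": 6, "ty": 0, "tz": 22, "twist": 0},
    {"tx": 4, "ty": 0, "tz": 16, "twist": 0},
    {"tx": 2, "ty": 0, "tz": 8, "twist": 0},
    {"tx": 0, "ty": 0, "tz": 0, "twist": 0},
  ],
  fingers=0.15,
)

```text
time: 54.15
tcp_pos: [0.5604, -0.3877, 0.2231]
tcp_rot: [-1.589, -0.005, -2.901]
ft_force: [-0.6, 0.3, -0.7]
gripper_width: 0.0724
```

```bash
python3 -c "
from h import *
tilt();rows([.579,-.387,.15],None,14)
c=camera('wrist');im=np.ascontiguousarray(c['image'])
for z,r in((.072,.0285),(.0,.0285)): cv2.polylines(im,[circ(c,(.579,-.387),z,r).astype(np.int32)],True,(255,0,255),1)
for z,r in((.06,.013),(.028,.025)): cv2.polylines(im,[circ(c,(.4565,-.387),z,r).astype(np.int32)],True,(255,0,255),1)
crop(im,0,0,640,400,1.25,'pics/l1.png')"
```

```text
tips tilt world xy mrad [-9. 17.]
at [ 0.5604 -0.3877  0.2231] yaw -166.2 n 6 t 54.15 F [-0.6  0.3 -0.7] w 0.0724
{"tx":-3.1,"ty":12.2,"tz":0.8,"twist":0.0},
```

View pics/l1.png

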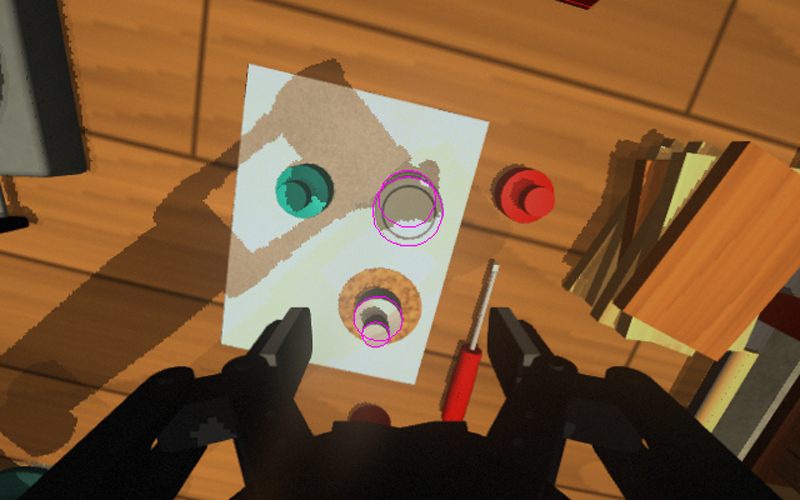

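Emit:
step_arm(
  commands=[
    {"tx": -3, "ty": 12, "tz": 0.8, "twist": 0},
    {"tx": -3, "ty": 12, "tz": 0.8, "twist": 0},
    {"tx": -3, "ty": 12, "tz": 0.8, "twist": 0},
    {"tx": -3, "ty": 12, "tz": 0.8, "twist": 0},
    {"tx": -3, "ty": 12, "tz": 0.8, "twist": 0},
    {"tx": -2, "ty": 12, "tz": 0.5, "twist": 0},
    {"tx": 0, "ty": 8, "tz": 0, "twist": 0},
    {"tx": 0, "ty": 0, "tz": 0, "twist": 0},
  ],
)

```text
time: 55.0
tcp_pos: [0.5787, -0.3797, 0.1332]
tcp_rot: [-1.595, -0.008, -2.895]
ft_force: [-0.0, -0.0, -0.4]
gripper_width: 0.0725
```

```bash
python3 -c "
from h import *
tilt();rows([.579,-.387,.09],None,14)
c=camera('wrist');im=np.ascontiguousarray(c['image'])
for z,r in((.072,.0285),(.0,.0285)): cv2.polylines(im,[circ(c,(.579,-.387),z,r).astype(np.int32)],True,(255,0,255),1)
crop(im,0,0,640,400,1.25,'pics/l2.png')"
```

```text
tips tilt world xy mrad [-13.  21.]
at [ 0.5787 -0.3797  0.1332] yaw -165.9 n 4 t 55.0 F [-0.  -0.  -0.4] w 0.0725
{"tx":0.3,"ty":10.7,"tz":2.1,"twist":0.0},
```

View pics/l2.png

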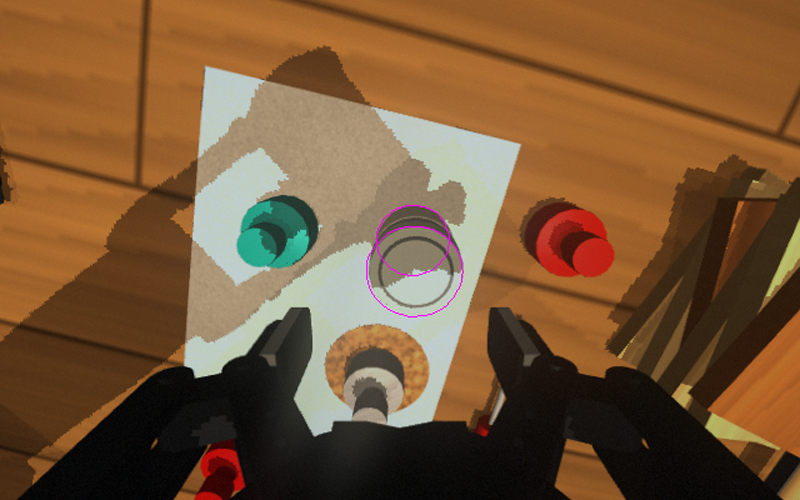

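Emit:
step_arm(
  commands=[
    {"tx": 0, "ty": 9, "tz": 3, "twist": 0},
    {"tx": 0, "ty": 9, "tz": 3, "twist": 0},
    {"tx": 0, "ty": 9, "tz": 1, "twist": 0},
    {"tx": 0, "ty": 9, "tz": 0, "twist": 0},
    {"tx": 0, "ty": 2, "tz": 0, "twist": 0},
  ],
)

```text
time: 55.55
tcp_pos: [0.5813, -0.3882, 0.095]
tcp_rot: [-1.591, -0.005, -2.896]
ft_force: [-0.3, -0.3, 0.0]
gripper_width: 0.0728
```

```bash
python3 -c "
from h import *
tilt();rows([.579,-.387,.031],None,10)"
```

```text
tips tilt world xy mrad [-9. 18.]
at [ 0.5813 -0.3882  0.095 ] yaw -165.9 n 7 t 55.55 F [-0.3 -0.3  0. ] w 0.0728
{"tx":0.2,"ty":9.1,"tz":-0.1,"twist":0.0},
```

Emit:
step_arm(
  commands=[
    {"tx": 1.5, "ty": 9, "tz": -1, "twist": 0},
    {"tx": 0.3, "ty": 9, "tz": 0, "twist": 0},
    {"tx": 0.2, "ty": 9, "tz": 0, "twist": 0},
    {"tx": 0.2, "ty": 9, "tz": 0, "twist": 0},
    {"tx": 0.2, "ty": 9, "tz": 0, "twist": 0},
    {"tx": 0.2, "ty": 9, "tz": 0, "twist": 0},
    {"tx": 0, "ty": 5, "tz": 0, "twist": 0},
    {"tx": 0, "ty": 0, "tz": 0, "twist": 0},
  ],
)

```text
time: 56.35
tcp_pos: [0.577, -0.386, 0.0296]
tcp_rot: [-1.592, -0.006, -2.896]
ft_force: [-0.3, 0.2, 0.8]
gripper_width: 0.0726
```

```bash
python3 -c "
from h import *
tilt();rows([.579,-.387,.031],None,10)"
```

```text
tips tilt world xy mrad [-11.  19.]
at [ 0.577  -0.386   0.0296] yaw -165.9 n 1 t 56.35 F [-0.3  0.2  0.8] w 0.0726
{"tx":-1.7,"ty":-1.4,"tz":1.4,"twist":0.0},
```

Emit:
step_arm(
  commands=[
    {"tx": -1.5, "ty": -1, "tz": 1.2, "twist": 0},
    {"tx": 0, "ty": 0, "tz": 0, "twist": 0},
    {"tx": 0, "ty": 0, "tz": 0, "twist": 0},
    {"tx": 0, "ty": 0, "tz": 0, "twist": 0},
    {"tx": 0, "ty": 0, "tz": 0, "twist": 0},
    {"tx": 0, "ty": 0, "tz": 0, "twist": 0},
  ],
  fingers=1,
)

```text
time: 56.95
tcp_pos: [0.5791, -0.387, 0.0309]
tcp_rot: [-1.592, -0.005, -2.896]
ft_force: [0.4, -0.1, -1.6]
gripper_width: 0.0566
```

Emit:
step_arm(
  commands=[
    {"tx": 0, "ty": -6, "tz": 0, "twist": 0},
    {"tx": 0, "ty": -8, "tz": 0, "twist": 0},
    {"tx": 0, "ty": -12, "tz": 0, "twist": 0},
    {"tx": 0, "ty": -14, "tz": 0, "twist": 0},
    {"tx": 0, "ty": -14, "tz": 0, "twist": 0},
    {"tx": 0, "ty": -14, "tz": 0, "twist": 0},
    {"tx": 0, "ty": -14, "tz": 0, "twist": 0},
    {"tx": 0, "ty": -14, "tz": 0, "twist": 0},
    {"tx": 0, "ty": -14, "tz": 0, "twist": 0},
    {"tx": 0, "ty": -14, "tz": 0, "twist": 0},
  ],
)

```text
time: 57.95
tcp_pos: [0.5799, -0.3891, 0.1657]
tcp_rot: [-1.592, -0.006, -2.896]
ft_force: [0.3, 0.2, -3.3]
gripper_width: 0.0562
```

```bash
python3 -c "
from h import *
tilt();rows([.6038,.0395,.18],None,20)
c=camera('wrist');crop(c['image'],0,0,640,400,1.25,'pics/l3.png')"
```

```text
tips tilt world xy mrad [-11.  19.]
at [ 0.5799 -0.3891  0.1657] yaw -165.9 n 22 t 57.95 F [ 0.3  0.2 -3.3] w 0.0562
{"tx":-5.8,"ty":-0.3,"tz":-18.6,"twist":0.0},
```

View pics/l3.png

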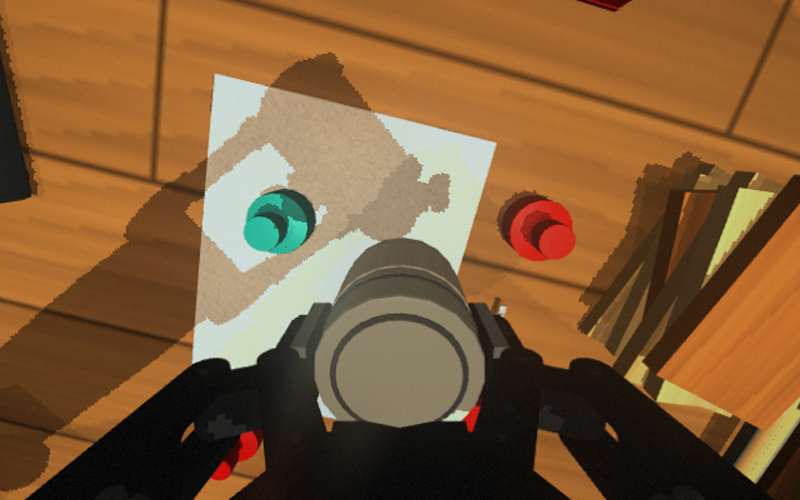

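Emit:
step_arm(
  commands=[
    {"tx": -3, "ty": -5, "tz": -10, "twist": 0},
    {"tx": -6, "ty": -3, "tz": -19, "twist": 0},
    {"tx": -6, "ty": 0, "tz": -22, "twist": 0},
    {"tx": -6, "ty": 0, "tz": -22, "twist": 0},
    {"tx": -6, "ty": 0, "tz": -22, "twist": 0},
    {"tx": -6, "ty": 0, "tz": -22, "twist": 0},
    {"tx": -6, "ty": 0, "tz": -22, "twist": 0},
    {"tx": -6, "ty": 0, "tz": -22, "twist": 0},
    {"tx": -6, "ty": 0, "tz": -22, "twist": 0},
    {"tx": -6, "ty": 0, "tz": -22, "twist": 0},
  ],
)

```text
time: 59.0
tcp_pos: [0.5805, -0.1531, 0.1754]
tcp_rot: [-1.6, -0.012, -2.893]
ft_force: [-0.5, -0.7, -2.7]
gripper_width: 0.0561
```

```bash
python3 -c "
from h import *
tilt();rows([.6038,.0395,.17],None,22)"
```

```text
tips tilt world xy mrad [-19.  26.]
at [ 0.5805 -0.1531  0.1754] yaw -165.8 n 9 t 59.0 F [-0.5 -0.7 -2.7] w 0.0561
{"tx":-7.8,"ty":1.1,"tz":-20.1,"twist":0.0},
```

Emit:
step_arm(
  commands=[
    {"tx": -8, "ty": 0, "tz": -21, "twist": 0},
    {"tx": -8, "ty": 0, "tz": -21, "twist": 0},
    {"tx": -8, "ty": 0, "tz": -21, "twist": 0},
    {"tx": -8, "ty": 0, "tz": -21, "twist": 0},
    {"tx": -8, "ty": 0, "tz": -20, "twist": 0},
    {"tx": -8, "ty": 0, "tz": -20, "twist": 0},
    {"tx": -8, "ty": 0, "tz": -18, "twist": 0},
    {"tx": -7, "ty": 0, "tz": -14, "twist": 0},
    {"tx": -5, "ty": 0, "tz": -8, "twist": 0},
    {"tx": 0, "ty": 0, "tz": 0, "twist": 0},
  ],
)

```text
time: 60.0
tcp_pos: [0.5879, 0.0543, 0.1697]
tcp_rot: [-1.614, -0.031, -2.876]
ft_force: [-0.9, -0.1, -2.8]
gripper_width: 0.0562
```

```bash
python3 -c "
from h import *
tilt();rows([.6038,.0395,.122],None,10)"
```

```text
tips tilt world xy mrad [-41.  33.]
at [0.5879 0.0543 0.1697] yaw -164.8 n 6 t 60.0 F [-0.9 -0.1 -2.8] w 0.0562
{"tx":-2.2,"ty":7.7,"tz":3.4,"twist":0.0},
```

Emit:
step_arm(
  commands=[
    {"tx": -2, "ty": -14, "tz": 2, "twist": 0},
    {"tx": -2, "ty": -14, "tz": 2, "twist": 0},
    {"tx": -2, "ty": -14, "tz": 2, "twist": 0},
    {"tx": -2, "ty": -14, "tz": 2, "twist": 0},
    {"tx": -1, "ty": -14, "tz": 2, "twist": 0},
    {"tx": -1, "ty": -14, "tz": 2, "twist": 0},
    {"tx": -1, "ty": -14, "tz": 1, "twist": 0},
    {"tx": 0, "ty": -14, "tz": 0, "twist": 0},
    {"tx": 0, "ty": -14, "tz": 0, "twist": 0},
    {"tx": 0, "ty": 0, "tz": 0, "twist": 0},
  ],
)

```text
time: 61.0
tcp_pos: [0.6092, 0.0362, 0.3088]
tcp_rot: [-1.611, -0.027, -2.879]
ft_force: [-0.2, 0.4, -1.5]
gripper_width: 0.0563
```

Emit:
step_arm(
  commands=[
    {"tx": 0, "ty": 45, "tz": 0, "twist": 0},
    {"tx": 0, "ty": 48, "tz": 0, "twist": 0},
    {"tx": 0, "ty": 10, "tz": 0, "twist": 0},
    {"tx": 0, "ty": 0, "tz": 0, "twist": 0},
  ],
)

```text
time: 61.4
tcp_pos: [0.6071, 0.04, 0.2067]
tcp_rot: [-1.61, -0.022, -2.879]
ft_force: [0.1, -0.7, -1.6]
gripper_width: 0.0562
```

```bash
python3 -c "
from h import *
tilt();rows([.6038,.0395,.122],None,10)"
```

```text
tips tilt world xy mrad [-31.  32.]
at [0.6071 0.04   0.2067] yaw -164.9 n 9 t 61.4 F [ 0.1 -0.7 -1.6] w 0.0562
{"tx":0.2,"ty":9.4,"tz":0.3,"twist":0.0},
```

Emit:
step_arm(
  commands=[
    {"tx": 0, "ty": 22, "tz": 0, "twist": 0},
    {"tx": 0, "ty": 24, "tz": 0, "twist": 0},
    {"tx": 0, "ty": 20, "tz": 0, "twist": 0},
    {"tx": 0, "ty": 10, "tz": 0, "twist": 0},
    {"tx": 0, "ty": 3, "tz": 0, "twist": 0},
    {"tx": 0, "ty": 0, "tz": 0, "twist": 0},
  ],
)

```text
time: 62.0
tcp_pos: [0.6119, 0.043, 0.1368]
tcp_rot: [-1.606, -0.009, -2.878]
ft_force: [0.8, -0.9, -3.4]
gripper_width: 0.0561
```

```bash
python3 -c "
from h import *
tilt();rows([.6045,.0395,.112],None,10)"
```

```text
tips tilt world xy mrad [-18.  32.]
at [0.6119 0.043  0.1368] yaw -164.9 n 3 t 62.0 F [ 0.8 -0.9 -3.4] w 0.0561
{"tx":2.6,"ty":8.3,"tz":0.8,"twist":0.0},
```

Emit:
step_arm(
  commands=[
    {"tx": 4, "ty": 5, "tz": 1, "twist": 0},
    {"tx": 3, "ty": 5, "tz": 1, "twist": 0},
    {"tx": 0.5, "ty": 4, "tz": 0.5, "twist": 0},
    {"tx": 0, "ty": 4, "tz": 0, "twist": 0},
    {"tx": 0, "ty": 2, "tz": 0, "twist": 0},
  ],
)

```text
time: 62.5
tcp_pos: [0.6074, 0.0387, 0.1202]
tcp_rot: [-1.604, -0.002, -2.878]
ft_force: [0.1, 0.7, -2.5]
gripper_width: 0.056
```

```bash
python3 -c "
from h import *
tilt();rows([.604,.039,.112],None,10)"
```

```text
tips tilt world xy mrad [-11.  32.]
at [0.6074 0.0387 0.1202] yaw -164.9 n 1 t 62.5 F [ 0.1  0.7 -2.5] w 0.056
{"tx":3.2,"ty":8.3,"tz":-0.9,"twist":0.0},
```

Emit:
step_arm(
  commands=[
    {"tx": 3, "ty": 1.5, "tz": -0.8, "twist": 0},
    {"tx": 0.2, "ty": 2, "tz": 0, "twist": 0},
    {"tx": 0.2, "ty": 2, "tz": 0, "twist": 0},
    {"tx": 0.2, "ty": 2, "tz": 0, "twist": 0},
  ],
)

```text
time: 62.9
tcp_pos: [0.6033, 0.0389, 0.112]
tcp_rot: [-1.605, -0.002, -2.878]
ft_force: [-0.2, 0.4, -3.3]
gripper_width: 0.0563
```

Emit:
step_arm(
  commands=[
    {"tx": 0, "ty": 2, "tz": 0, "twist": 0},
    {"tx": 0, "ty": 1.5, "tz": 0, "twist": 0},
  ],
)

```text
time: 63.1
tcp_pos: [0.6034, 0.0389, 0.1085]
tcp_rot: [-1.604, -0.002, -2.878]
ft_force: [-1.2, 0.1, -0.4]
gripper_width: 0.0561
```

Emit:
step_arm(
  commands=[
    {"tx": 0, "ty": 0.4, "tz": 0, "twist": 0},
  ],
)

```text
time: 63.2
tcp_pos: [0.6034, 0.0389, 0.1081]
tcp_rot: [-1.604, -0.002, -2.878]
ft_force: [-1.2, 0.2, -0.7]
gripper_width: 0.0556
```

Emit:
step_arm(
  commands=[
    {"tx": 0, "ty": 0, "tz": 0, "twist": 0},
    {"tx": 0, "ty": 0, "tz": 0, "twist": 0},
    {"tx": 0, "ty": 0, "tz": 0, "twist": 0},
    {"tx": 0, "ty": -8, "tz": 0, "twist": 0},
    {"tx": 0, "ty": -13, "tz": 0, "twist": 0},
    {"tx": 0, "ty": -13, "tz": 0, "twist": 0},
    {"tx": 0, "ty": -13, "tz": 0, "twist": 0},
    {"tx": 0, "ty": -13, "tz": 0, "twist": 0},
    {"tx": 0, "ty": -13, "tz": 0, "twist": 0},
    {"tx": 0, "ty": -10, "tz": 0, "twist": 0},
  ],
  fingers=0.1,
)

```text
time: 64.2
tcp_pos: [0.6064, 0.0362, 0.2013]
tcp_rot: [-1.603, 0.004, -2.878]
ft_force: [-0.0, -0.5, 0.6]
gripper_width: 0.077
```

```bash
python3 -c "
from h import *
tilt();rows([.6038,.0395,.118],None,12)
c=camera('wrist');im=np.ascontiguousarray(c['image'])
for z,r in((.072,.0285),(.0,.0285)): cv2.polylines(im,[circ(c,(.6036,.0395),z+.0764,r).astype(np.int32)],True,(255,0,255),1)
crop(im,0,0,640,400,1.25,'pics/m1.png')"
```

```text
tips tilt world xy mrad [-5. 32.]
at [0.6064 0.0362 0.2013] yaw -164.9 n 7 t 64.2 F [-0.  -0.5  0.6] w 0.077
{"tx":0.3,"ty":11.9,"tz":-0.2,"twist":0.0},
```

View pics/m1.png

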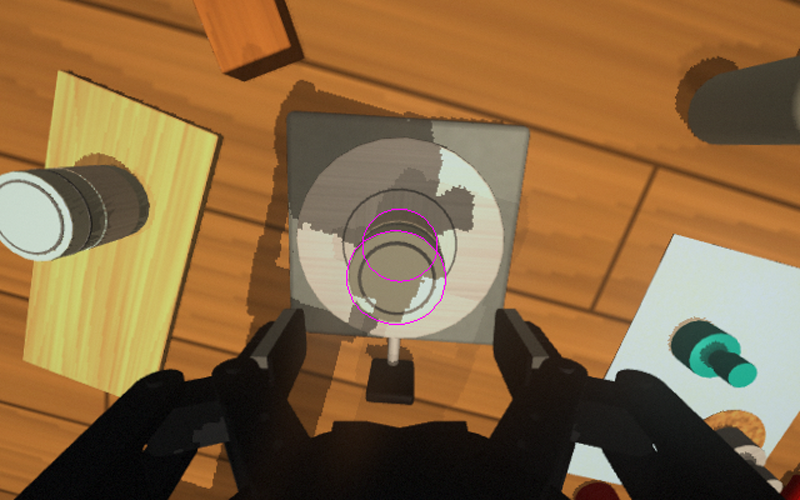

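Emit:
step_arm(
  commands=[
    {"tx": 0, "ty": 0, "tz": 0, "twist": 0},
    {"tx": 0, "ty": 0, "tz": 0, "twist": 0},
    {"tx": 0, "ty": 0, "tz": 0, "twist": 0},
    {"tx": 0, "ty": 0, "tz": 0, "twist": 0},
    {"tx": 0, "ty": 0, "tz": 0, "twist": 0},
    {"tx": 0, "ty": 0, "tz": 0, "twist": 0},
    {"tx": 0, "ty": 0, "tz": 0, "twist": 0},
    {"tx": 0, "ty": 0, "tz": 0, "twist": 0},
  ],
)

```text
time: 65.05
tcp_pos: [0.6059, 0.0362, 0.2007]
tcp_rot: [-1.603, 0.002, -2.878]
ft_force: [-0.3, 0.7, 0.6]
gripper_width: 0.077
```

```bash
python3 -c "
from h import *
tilt();rows([.6038,.0395,.16],None,12)
c=camera('wrist');im=np.ascontiguousarray(c['image'])
for z,r in((.072,.0285),(.0,.0285)): cv2.polylines(im,[circ(c,(.6036,.0395),z+.0764,r).astype(np.int32)],True,(255,0,255),1)
for z,r in((.084,.034),(.0,.034)): cv2.polylines(im,[circ(c,(.559,.31),z+.012,r).astype(np.int32)],True,(255,0,255),1)
crop(im,0,0,640,400,1.25,'pics/m2.png')
c=camera('top');crop(c['image'],190,150,510,290,2.4,'pics/m3.png')"
```

```text
tips tilt world xy mrad [-6. 32.]
at [0.6059 0.0362 0.2007] yaw -164.9 n 4 t 65.05 F [-0.3  0.7  0.6] w 0.077
{"tx":0.3,"ty":10.2,"tz":-0.6,"twist":0.0},
```

View pics/m2.png

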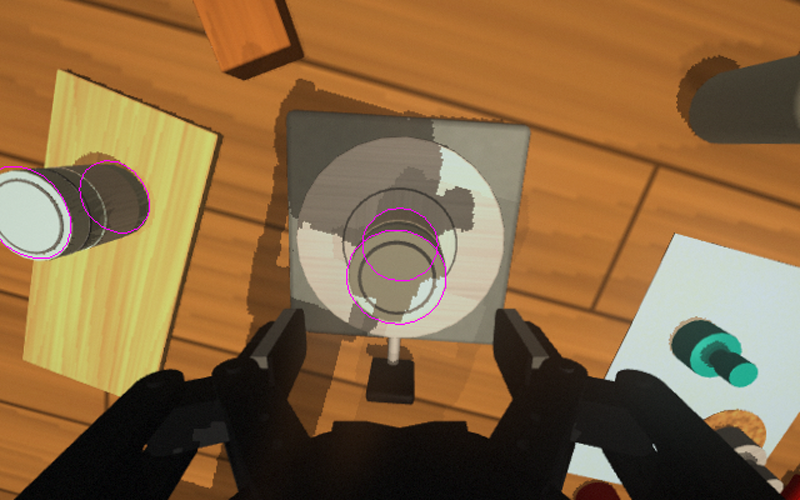

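View pics/m3.png

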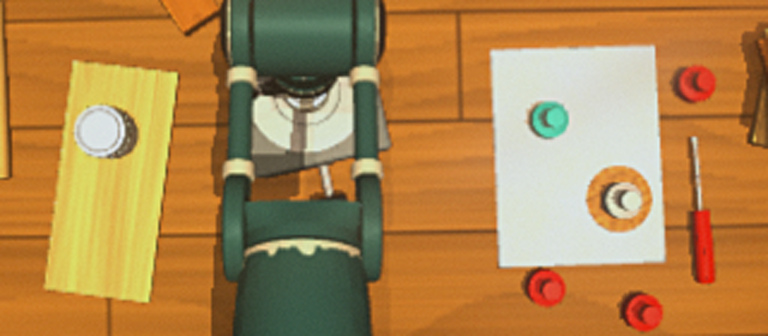

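Emit:
step_arm(
  commands=[
    {"tx": 0.2, "ty": 12, "tz": -0.8, "twist": 0},
    {"tx": 0.2, "ty": 12, "tz": -0.6, "twist": 0},
    {"tx": 0.3, "ty": 12, "tz": -0.4, "twist": 0},
    {"tx": 0.3, "ty": 6, "tz": 0, "twist": 0},
    {"tx": 0, "ty": 0, "tz": 0, "twist": 0},
  ],
)

```text
time: 65.65
tcp_pos: [0.6032, 0.0393, 0.154]
tcp_rot: [-1.604, 0.001, -2.878]
ft_force: [0.7, 0.1, 0.5]
gripper_width: 0.0772
```

```bash
python3 -c "
from h import *
tilt();rows([.6038,.0392,.109],None,10)"
```

```text
tips tilt world xy mrad [-8. 32.]
at [0.6032 0.0393 0.154 ] yaw -164.9 n 5 t 65.65 F [0.7 0.1 0.5] w 0.0772
{"tx":-0.1,"ty":9.0,"tz":0.4,"twist":0.0},
```

Emit:
step_arm(
  commands=[
    {"tx": 0, "ty": 9, "tz": 0.4, "twist": 0},
    {"tx": 0, "ty": 9, "tz": 0.4, "twist": 0},
    {"tx": 0, "ty": 9, "tz": 0.4, "twist": 0},
    {"tx": 0.2, "ty": 9, "tz": 0.3, "twist": 0},
    {"tx": 0.2, "ty": 6, "tz": 0.2, "twist": 0},
    {"tx": 0, "ty": 0, "tz": 0, "twist": 0},
  ],
)

```text
time: 66.25
tcp_pos: [0.6028, 0.0388, 0.1078]
tcp_rot: [-1.604, 0.0, -2.878]
ft_force: [-0.8, -0.1, -0.0]
gripper_width: 0.0768
```

```bash
python3 -c "
from h import *
tilt();rows([.6038,.0392,.109],None,10)"
```

```text
tips tilt world xy mrad [-8. 32.]
at [0.6028 0.0388 0.1078] yaw -164.9 n 1 t 66.25 F [-0.8 -0.1 -0. ] w 0.0768
{"tx":-1.1,"ty":-1.2,"tz":-0.1,"twist":0.0},
```

Emit:
step_arm(
  commands=[
    {"tx": -0.5, "ty": -1, "tz": 0, "twist": 0},
    {"tx": 0, "ty": 0, "tz": 0, "twist": 0},
    {"tx": 0, "ty": 0, "tz": 0, "twist": 0},
    {"tx": 0, "ty": 0, "tz": 0, "twist": 0},
    {"tx": 0, "ty": 0, "tz": 0, "twist": 0},
  ],
  fingers=1,
)

```text
time: 66.75
tcp_pos: [0.6034, 0.039, 0.1099]
tcp_rot: [-1.604, 0.0, -2.878]
ft_force: [-0.6, -0.3, -0.5]
gripper_width: 0.0562
```

Emit:
step_arm(
  commands=[
    {"tx": 0, "ty": -5, "tz": 0, "twist": 0},
    {"tx": 0, "ty": -8, "tz": 0, "twist": 0},
    {"tx": 0, "ty": -12, "tz": 0, "twist": 0},
    {"tx": 0, "ty": -13, "tz": 0, "twist": 0},
    {"tx": 0, "ty": -13, "tz": 0, "twist": 0},
    {"tx": 0, "ty": -13, "tz": 0, "twist": 0},
    {"tx": 0, "ty": 0, "tz": 0, "twist": 0},
  ],
)

```text
time: 67.45
tcp_pos: [0.6046, 0.0366, 0.1802]
tcp_rot: [-1.603, 0.002, -2.878]
ft_force: [0.7, -0.8, -2.8]
gripper_width: 0.056
```

```bash
python3 -c "
from h import *
tilt();rows([.43,.32,.18],None,20)"
```

```text
tips tilt world xy mrad [-6. 32.]
at [0.6046 0.0366 0.1802] yaw -164.9 n 17 t 67.45 F [ 0.7 -0.8 -2.8] w 0.056
{"tx":5.6,"ty":0.6,"tz":-18.8,"twist":0.0},
```

Emit:
step_arm(
  commands=[
    {"tx": 4, "ty": 0, "tz": -12, "twist": 0},
    {"tx": 6, "ty": 0, "tz": -18, "twist": 0},
    {"tx": 6, "ty": 0, "tz": -19, "twist": 0},
    {"tx": 6, "ty": 0, "tz": -19, "twist": 0},
    {"tx": 6, "ty": 0, "tz": -19, "twist": 0},
    {"tx": 6, "ty": 0, "tz": -19, "twist": 0},
    {"tx": 6, "ty": 0, "tz": -19, "twist": 0},
    {"tx": 6, "ty": 0, "tz": -19, "twist": 0},
    {"tx": 6, "ty": 0, "tz": -19, "twist": 0},
    {"tx": 6, "ty": 0, "tz": -19, "twist": 0},
  ],
)

```text
time: 68.45
tcp_pos: [0.4839, 0.2099, 0.1801]
tcp_rot: [-1.608, -0.012, -2.878]
ft_force: [0.3, -0.2, -4.2]
gripper_width: 0.0561
```

```bash
python3 -c "
from h import *
tilt();rows([.43,.32,.16],None,18)"
```

```text
tips tilt world xy mrad [-21.  33.]
at [0.4839 0.2099 0.1801] yaw -164.9 n 7 t 68.45 F [ 0.3 -0.2 -4.2] w 0.0561
{"tx":3.3,"ty":3.5,"tz":-17.1,"twist":0.0},
```

Emit:
step_arm(
  commands=[
    {"tx": 3, "ty": 4, "tz": -18, "twist": 0},
    {"tx": 3, "ty": 6, "tz": -18, "twist": 0},
    {"tx": 3, "ty": 8, "tz": -18, "twist": 0},
    {"tx": 3, "ty": 10, "tz": -16, "twist": 0},
    {"tx": 3, "ty": 12, "tz": -14, "twist": 0},
    {"tx": 3, "ty": 12, "tz": -10, "twist": 0},
    {"tx": 0, "ty": 12, "tz": -6, "twist": 0},
    {"tx": 0, "ty": 12, "tz": 0, "twist": 0},
    {"tx": 0, "ty": 10, "tz": 0, "twist": 0},
    {"tx": 0, "ty": 0, "tz": 0, "twist": 0},
  ],
)

```text
time: 69.45
tcp_pos: [0.419, 0.3133, 0.088]
tcp_rot: [-1.608, -0.025, -2.868]
ft_force: [0.4, -0.4, -3.0]
gripper_width: 0.0563
```

```bash
python3 -c "
from h import *
tilt();rows([.43,.32,.055],None,10)
c=camera('wrist');crop(c['image'],0,0,640,400,1.25,'pics/n1.png')"
```

```text
tips tilt world xy mrad [-34.  29.]
at [0.419  0.3133 0.088 ] yaw -164.3 n 4 t 69.45 F [ 0.4 -0.4 -3. ] w 0.0563
{"tx":-3.3,"ty":8.2,"tz":-0.6,"twist":0.0},
```

View pics/n1.png

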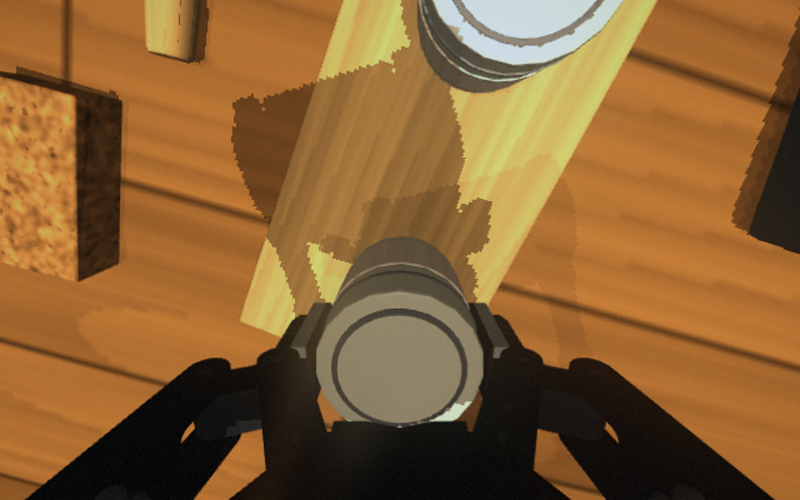

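Emit:
step_arm(
  commands=[
    {"tx": -4, "ty": 9, "tz": -2, "twist": 0},
    {"tx": -4, "ty": 9, "tz": -1, "twist": 0},
    {"tx": -3, "ty": 8, "tz": 0, "twist": 0},
    {"tx": 0, "ty": 5, "tz": 0, "twist": 0},
    {"tx": 0, "ty": 2, "tz": 0, "twist": 0},
  ],
)

```text
time: 70.0
tcp_pos: [0.4323, 0.3207, 0.0547]
tcp_rot: [-1.609, -0.02, -2.871]
ft_force: [1.2, -0.7, -2.1]
gripper_width: 0.0563
```

```bash
python3 -c "
from h import *
tilt();rows([.43,.32,.046],None,10)"
```

```text
tips tilt world xy mrad [-30.  32.]
at [0.4323 0.3207 0.0547] yaw -164.5 n 1 t 70.0 F [ 1.2 -0.7 -2.1] w 0.0563
{"tx":2.2,"ty":8.7,"tz":0.4,"twist":0.0},
```

Emit:
step_arm(
  commands=[
    {"tx": 0, "ty": 2, "tz": 0, "twist": 0},
    {"tx": 0, "ty": 2, "tz": 0, "twist": 0},
    {"tx": 0, "ty": 1.5, "tz": 0, "twist": 0},
    {"tx": 0, "ty": 1, "tz": 0, "twist": 0},
  ],
)

```text
time: 70.4
tcp_pos: [0.4321, 0.3209, 0.0477]
tcp_rot: [-1.609, -0.02, -2.872]
ft_force: [-0.5, 0.3, -3.1]
gripper_width: 0.0561
```

Emit:
step_arm(
  commands=[
    {"tx": 0, "ty": 1, "tz": 0, "twist": 0},
    {"tx": 0, "ty": 1, "tz": 0, "twist": 0},
  ],
)

```text
time: 70.6
tcp_pos: [0.4321, 0.3211, 0.046]
tcp_rot: [-1.609, -0.02, -2.871]
ft_force: [-2.5, -1.5, 4.4]
gripper_width: 0.0558
```

Contact. Release and retreat.

Emit:
step_arm(
  commands=[
    {"tx": 0, "ty": 0, "tz": 0, "twist": 0},
    {"tx": 0, "ty": 0, "tz": 0, "twist": 0},
    {"tx": 0, "ty": 0, "tz": 0, "twist": 0},
    {"tx": 0, "ty": -8, "tz": 0, "twist": 0},
    {"tx": 0, "ty": -14, "tz": 0, "twist": 0},
    {"tx": 0, "ty": -14, "tz": 0, "twist": 0},
    {"tx": 0, "ty": -14, "tz": 0, "twist": 0},
    {"tx": 0, "ty": -14, "tz": 0, "twist": 0},
    {"tx": 0, "ty": -14, "tz": 0, "twist": 0},
    {"tx": 0, "ty": -14, "tz": 0, "twist": 0},
  ],
  fingers=0.1,
)

```text
time: 71.6
tcp_pos: [0.4364, 0.3189, 0.1482]
tcp_rot: [-1.611, -0.015, -2.871]
ft_force: [-0.3, 0.2, 0.4]
gripper_width: 0.077
```

Emit:
step_arm(
  commands=[
    {"tx": 0, "ty": -20, "tz": 0, "twist": 0},
    {"tx": 0, "ty": -20, "tz": 10, "twist": 0},
    {"tx": 0, "ty": -20, "tz": 20, "twist": 0},
    {"tx": 0, "ty": -20, "tz": 25, "twist": 0},
    {"tx": 0, "ty": 0, "tz": 25, "twist": 0},
    {"tx": 0, "ty": 0, "tz": 25, "twist": 0},
    {"tx": 0, "ty": 0, "tz": 25, "twist": 0},
    {"tx": 0, "ty": 0, "tz": 15, "twist": 0},
    {"tx": 0, "ty": 0, "tz": 0, "twist": 0},
  ],
)

```text
time: 72.5
tcp_pos: [0.4808, 0.1727, 0.2387]
tcp_rot: [-1.612, -0.001, -2.869]
ft_force: [0.1, 0.5, 0.5]
gripper_width: 0.077
```

```bash
python3 -c "
from h import *
tilt();rows([.43,.32,.046],None,20)
cs=camera('scene');crop(cs['image'],140,120,460,360,2.3,'pics/o1.png')
c=camera('top');im=np.ascontiguousarray(c['image'])
for xy,z0,h,r in (((.559,.31),.012,.084,.034),((.432,.321),.012,.072,.0285),((.4565,-.387),0,.028,.025)):
  for z in (z0,z0+h): cv2.polylines(im,[np.round(circ(c,xy,z,r)).astype(np.int32)],True,(255,0,255),1)
crop(im,190,150,510,290,2.4,'pics/o2.png')"
```

```text
tips tilt world xy mrad [-12.  39.]
at [0.4808 0.1727 0.2387] yaw -164.4 n 13 t 72.5 F [0.1 0.5 0.5] w 0.077
{"tx":0.7,"ty":15.3,"tz":-11.3,"twist":0.0},
```

View pics/o1.png

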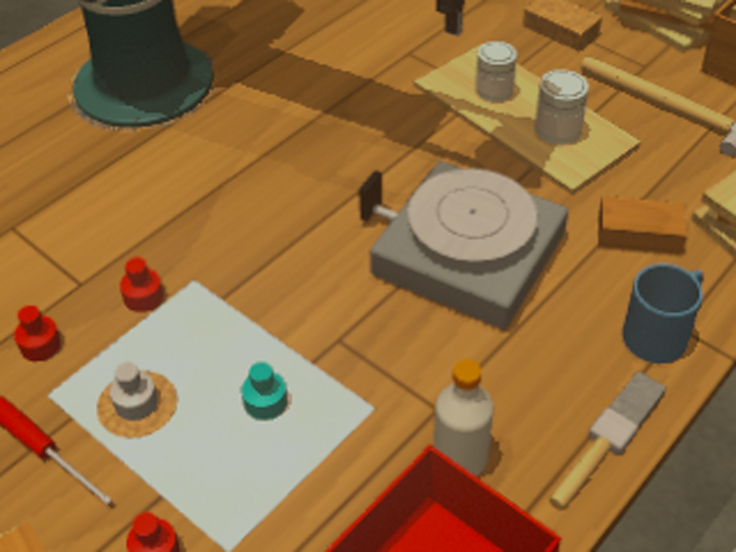

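View pics/o2.png

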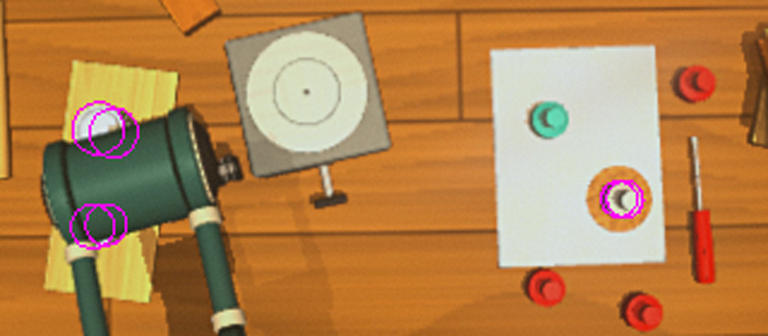

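```bash
python3 -c "
from h import *
c=camera('wrist');crop(c['image'],0,0,640,400,1.0,'pics/p.png')
print(sign_off())"
```

```text
the job is handed in; nothing more can be done
None
```

The job is done and handed in at about 72.6 s of robot time (limit 210 s).

**What I did, in order:**
- **Zeroing:** I pulled the slide about 30 mm to its stop, held it there for about 1.8 s and let it spring home.
- **Check weight:** I weighed the steel weight alone in the centre of the pan for over 1 s, then put it back on the cork mat.
- **Tubs:** Two were there, the large and the medium, confirmed by grip widths of 67 and 56 mm; the small one was absent. I weighed each alone in the pan centre for over 1 s, then stood it on the board.

**Last checks:**
- The closing pictures show both tubs upright on the board, the weight on its mat and the pan empty.
- The slide is home, and the bystanders and look-alikes look unmoved.
- In the closing top view the arm hid the medium tub and part of the large one. That they stand upright rests on the scene view.

**Limits of these checks:**
- The gripper's tilt drifted up to about 6° because nothing in the moves could correct it directly. I brought it back down, and each thing was set down within about 2° of how it was gripped.
- When setting the tubs on the board I pressed lightly, with a force reading of up to about 7 N.
- I saw no sign of anything being knocked aside.

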